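Clamp rock discs in a wedge jig under the magnifier

TASK

Get the rock discs ready for gluing strain gauges: swing the magnifier well clear of the clamping jig, then lay every disc flat in a pocket of the jig, one to a pocket, and put the steel wedge into the slot behind the jaw by hand, only until it is snug. Pick up the hammer and tap the wedge in sideways with it until it stops advancing and the discs are held tight, then lay the hammer back lengthwise on its rubber mat. Finally swing the magnifier back over the middle pocket of the jig, and leave the other things on the bench where they are.

Things in the scene. Friction and masses are not known exactly. Their poses are not given: they have to be found in the camera images.
- disc0: grey rock disc, 54 mm diameter, 30 mm thick, about 0.18 kg, lying flat on the bench; two or three of the four discs are there (None: absent), in any of four places. Origin: centre of its underside, z up along its axis
- disc1: grey rock disc, 54 mm diameter, 30 mm thick, about 0.18 kg, lying flat on the bench; two or three of the four discs are there (None: absent), in any of four places. Origin: centre of its underside, z up along its axis
- disc2: grey rock disc, 54 mm diameter, 30 mm thick, about 0.18 kg, lying flat on the bench; two or three of the four discs are there (None: absent), in any of four places. Origin: centre of its underside, z up along its axis
- disc3: grey rock disc, 54 mm diameter, 30 mm thick, about 0.18 kg, lying flat on the bench; two or three of the four discs are there (None: absent), in any of four places. Origin: centre of its underside, z up along its axis
- jig: disc clamp fixed on the bench; base 150 (x) by 270 (y) by 12 mm; on it from -x to +x: front rail with lugs, pockets, sliding jaw, wedge slot, straight rear rail (inner face x=+56.6). Rails 18 mm high. Origin: centre of underside. Wedge enters at the -y end, thin end first, towards +y, straight face along the rear rail: its origin then at x=+45. Slot 26 mm wide at the mouth (y=-135), 8.5 at y=-10 mm
- pocket0 (a point): pocket 0 of the jig (nearest the wedge mouth): where the centre of a disc's underside lies when the disc touches the front rail midway between two lugs, on the base plate 12 mm above the bench. With the jaw open a disc has 3.5 mm play from here towards jig +x, and about 10 mm each way along y before it meets the lugs (16 mm deep, 16 wide). Pockets are 85 mm apart along jig y
- pocket1 (a point): pocket 1 of the jig (the middle one): where the centre of a disc's underside lies when the disc touches the front rail midway between two lugs, on the base plate 12 mm above the bench. With the jaw open a disc has 3.5 mm play from here towards jig +x, and about 10 mm each way along y before it meets the lugs (16 mm deep, 16 wide). Pockets are 85 mm apart along jig y
- pocket2 (a point): pocket 2 of the jig (farthest from the wedge mouth): where the centre of a disc's underside lies when the disc touches the front rail midway between two lugs, on the base plate 12 mm above the bench. With the jaw open a disc has 3.5 mm play from here towards jig +x, and about 10 mm each way along y before it meets the lugs (16 mm deep, 16 wide). Pockets are 85 mm apart along jig y
- jaw (a joint): jaw, in m: 0 open, grows as it closes (-x of the jig); 0.0035 when it meets seated discs; springs and friction resist it with about 6 to 10 N. Its back is tapered 8 degrees. Wedge snug at wedge origin y=-115 mm in the jig frame; then each mm of wedge closes it 0.14 mm; the wedge stops at about y=-91 mm (butt then about 16 mm outside the plate); hard blows then add only some 0.4 mm each
- wedge: steel wedge, 140 mm long, 36 high, 0.75 kg. Origin: on the underside near the centre of mass, midway between the faces (23 mm apart there), 60 mm from the butt, 80 from the thin end. x points to the thin end (12 mm thick); butt 32 mm. Face y=-11.6 straight along x, the +y face tapered. Grip from above across y. Strike the middle of the butt, 18 mm above the underside
- hammer: double-faced hammer, 250 mm long, 0.42 kg, lying on the mat. Origin: on the underside. Wooden handle along x from -125 to +90 mm, 22 to 25 mm thick, its axis 14 mm above the underside; steel head at x=+105, 28 mm high, 30 wide, 88 long along y with a round 27 mm face at each end. Grip from above across the handle near x=+55 mm, close to the centre of mass
- hammer_head (a point): centre of the hammer's head, on the handle's axis; the striking faces are 44 mm from here along the hammer's y and -y
- mat: black rubber tool mat fixed on the bench, 320 by 130 mm, 3 mm thick; origin at the centre of its underside, x along its length
- magnifier: foot of the bench magnifier, fixed: white disc of 140 mm diameter with a post; origin at the centre of its underside, z up through the swivel's axis
- swivel (a joint): magnifier arm on its stiff upright swivel, rad: 0 when the arm points along the foot's -x, grows anticlockwise from above, range -1 to 2; stays where left; takes about 0.5 N m (2.5 N at the knob). Arm and lens level, 0.2 m above the bench
- lens (a point): centre of the magnifier's round lens (116 mm diameter over the rim, 18 mm thick), 286 mm from the swivel's axis, 207 mm above the bench
- knob (a point): top of the upright black knob on the magnifier arm, 20 mm diameter, 62 mm tall, on the line from lens to swivel: 78 mm from the lens centre, 208 mm from the swivel axis, top 280 mm above the bench. Grip or push it to swing the arm
- core: bystander: long rock core standing on end, 54 mm diameter, 108 mm high
- offcut: bystander: rough rock offcut, 60 by 34 by 30 mm
- adhesive: bystander: small adhesive bottle, 32 mm diameter, 75 mm high
- tin: bystander: small round steel tin, 42 mm diameter, 34 mm high
- brush: bystander: dust brush, 170 mm long
- dish: bystander: white dish, 72 mm diameter, 22 mm high
- caliper: bystander: steel caliper lying flat, 200 mm long
Things that resemble listed ones, but are neither listed nor needed, are in the scene too. What is shaped like the disc1 but purple or yellow is not meant.

How it is judged:
On the way, in this order (a step that is already met when the one before it is completed fails the run):
1. the magnifier has been swung clear of the jig (lens more than 200 mm from the middle pocket, seen from above) (horizontal distance between lens and pocket1 above 0.2 m), for 0.1 s.
2. every disc lies flat in a pocket of the jig, let go, with the jaw still open ((horizontal distance between disc0 and pocket0 below 0.015 m or horizontal distance between disc0 and pocket1 below 0.015 m or horizontal distance between disc0 and pocket2 below 0.015 m) and z of disc0 in the frame of jig between 0.008 and 0.015 m and angle between each of disc0, disc1, disc2, disc3's own z axis and vertical below 0.08 rad and (horizontal distance between disc1 and pocket0 below 0.015 m or horizontal distance between disc1 and pocket1 below 0.015 m or horizontal distance between disc1 and pocket2 below 0.015 m) and z of disc1 in the frame of jig between 0.008 and 0.015 m and (horizontal distance between disc2 and pocket0 below 0.015 m or horizontal distance between disc2 and pocket1 below 0.015 m or horizontal distance between disc2 and pocket2 below 0.015 m) and z of disc2 in the frame of jig between 0.008 and 0.015 m and (horizontal distance between disc3 and pocket0 below 0.015 m or horizontal distance between disc3 and pocket1 below 0.015 m or horizontal distance between disc3 and pocket2 below 0.015 m) and z of disc3 in the frame of jig between 0.008 and 0.015 m and contact force between the fingers and disc0 below 0.05 N and contact force between the fingers and disc1 below 0.05 N and contact force between the fingers and disc2 below 0.05 N and contact force between the fingers and disc3 below 0.05 N and value of joint jaw below 0.002 m), for 0.2 s.
3. the wedge stands in the mouth of its slot, pushed in by hand no farther than snug, and let go (x of wedge in the frame of jig between 0.039 and 0.051 m and z of wedge in the frame of jig between 0.008 and 0.018 m and y of wedge in the frame of jig between -0.15 and -0.105 m and contact force between the fingers and wedge below 0.05 N), for 0.2 s.
4. the wedge has been struck with the swung hammer (a blow, not a slow press) (x of wedge in the frame of jig between 0.039 and 0.051 m and z of wedge in the frame of jig between 0.008 and 0.018 m and contact force between hammer and wedge above 2 N and linear speed of hammer above 0.04 m/s and contact force between the fingers and hammer above 1 N).
5. the wedge has been driven tight with the hammer in the hand (x of wedge in the frame of jig between 0.039 and 0.051 m and z of wedge in the frame of jig between 0.008 and 0.018 m and y of wedge in the frame of jig between -0.096 and -0.05 m and contact force between wedge and jaw above 12 N and contact force between jaw and disc0 above 2 N and contact force between jaw and disc1 above 2 N and contact force between jaw and disc2 above 2 N and contact force between jaw and disc3 above 2 N and contact force between the fingers and hammer above 1 N and distance between hammer_head and wedge below 0.3 m), for 0.1 s.
At the end, for the whole second after the job is handed in: Every disc lies flat within 15 mm of a pocket seat, jaw pressing it over 2 N; wedge in its slot, origin beyond y = -96 mm of the jig, pressing the jaw over 12 N; hammer at rest lengthwise on its mat; lens within 35 mm (from above) of the middle pocket; bystanders within 40 mm of their starts ((horizontal distance between disc0 and pocket0 below 0.015 m or horizontal distance between disc0 and pocket1 below 0.015 m or horizontal distance between disc0 and pocket2 below 0.015 m) and z of disc0 in the frame of jig between 0.008 and 0.015 m and angle between each of disc0, disc1, disc2, disc3's own z axis and vertical below 0.08 rad and (horizontal distance between disc1 and pocket0 below 0.015 m or horizontal distance between disc1 and pocket1 below 0.015 m or horizontal distance between disc1 and pocket2 below 0.015 m) and z of disc1 in the frame of jig between 0.008 and 0.015 m and (horizontal distance between disc2 and pocket0 below 0.015 m or horizontal distance between disc2 and pocket1 below 0.015 m or horizontal distance between disc2 and pocket2 below 0.015 m) and z of disc2 in the frame of jig between 0.008 and 0.015 m and (horizontal distance between disc3 and pocket0 below 0.015 m or horizontal distance between disc3 and pocket1 below 0.015 m or horizontal distance between disc3 and pocket2 below 0.015 m) and z of disc3 in the frame of jig between 0.008 and 0.015 m and x of wedge in the frame of jig between 0.039 and 0.051 m and z of wedge in the frame of jig between 0.008 and 0.018 m and y of wedge in the frame of jig between -0.096 and -0.05 m and contact force between wedge and jaw above 12 N and contact force between jaw and disc0 above 2 N and contact force between jaw and disc1 above 2 N and contact force between jaw and disc2 above 2 N and contact force between jaw and disc3 above 2 N and y of hammer in the frame of mat between -0.05 and 0.05 m and y of hammer_head in the frame of mat between -0.065 and 0.065 m and x of hammer_head in the frame of mat between -0.16 and 0.16 m and height (world z) of hammer_head below 0.024 m and linear speed of hammer below 0.02 m/s and horizontal distance between lens and pocket1 below 0.035 m and velocity of joint swivel below 0.05 rad/s); the robot touches nothing.
It fails at once if a bystander is moved more than 40 mm (distance of any of core, offcut, adhesive, tin, brush, dish, caliper from where it was at the start of the episode above 0.04 m).
It fails at once if the wedge is forced in by the fingers instead of the hammer (more than 10 mm beyond snug) (x of wedge in the frame of jig between 0.039 and 0.051 m and z of wedge in the frame of jig between 0.008 and 0.018 m and y of wedge in the frame of jig between -0.105 and -0.098 m and contact force between the fingers and wedge above 3 N).
Of disc0, disc1, disc2, disc3 only 2 to 3 are there at a start; the rules pass over those that are not, and their reading is None.
At some moment in a run one of hammer may be knocked a few centimetres aside while the robot is not near it.
Once in a run the grip may slacken for a moment while it holds something.
It also fails if it takes over 208 s, if anything falls off the work surface, if the arm or the gripper's body presses on something with over 40 N, if the wrist force passes 120 N, or if a joint passes its speed limit or range.

ROBOT

A 6-joint arm with a two-finger parallel gripper is mounted at the origin on the work surface. World frame = base frame: x ahead of the robot, y to its left, z up, the work surface at z = 0. Lengths are in m, angles in rad, forces in N, time in s.
With the tool pointing down it reaches from about 0.275 to 0.75 m from the base axis. Payload 10.2 kg.
Tool frame: the origin (TCP) lies at the very end of the fingers, on their centre line; the grasp point (between the pads) lies 19 mm behind it; z points along the fingers, y is the direction in which the jaws open and shut (so a half turn about z gives the same grasp; the last joint's range is limited). The gripper opens to 88 mm and grips with 3 to 60 N. Pads are 18 mm wide; open, the fingers measure 123 mm over their backs; the gripper's body (75 mm by 187 mm) begins 45 mm behind the grasp point.
Start: joints at [-1.467, 0.313, 1.498, -0, 1.331, -0.223], TCP at [0.169, -0.497, 0.239] pointing down, gripper open.
Joint ranges: [-2.94, 2.94], [-0.97, 2.17], [0.19, 2.56], [-1.23, 4.37], [0.02, 3.11], [-2.88, 2.88]. Speed limits (rad/s): [2.39, 2.39, 3.01, 3.14, 3.14, 3.14].

INTERFACE

Orientations are given as a unit quaternion [x, y, z, w].
In Python, from workcell import ctrl gives the robot as it stands. The module is installed in compiled form; this text tells all that it offers.
- The arm moves only by the tool step_arm, never from a script. Its argument "deltas" is text: rows parted by semicolons, each of 6 numbers parted by spaces: the shift along the tool's x, y, z in units of 0.3 m (1.0 is 0.3 m), then the turn, a rotation vector about the tool's x, y, z in units of 60 degrees (1.0 is 60 degrees). A call has 1 to 5 rows; each row shifts and turns the commanded pose from where the row before left it, along the tool's axes as they then stand; what a row does not reach is not made up. A row lasts 1/12 s, in which the tool goes at most 41.7 mm and 7.16 degrees, less where a joint would pass 70% of its speed; a pose out of reach is approached as far as the arm can. A call with a number of a shift or a turn outside -1 to 1 is refused whole. A call with a gripper value outside its range is refused whole. "gripper" is the closure, from 0 (fully open) to 1 (shut), set as the call begins (left out, the last holds). The fingers move at their own pace and stop on an object; "newtons" is the grip in N (left out, the last holds). Time passes only in rows, so rows that do not move let the fingers close. It gives the time, the measured TCP pose, the force and the opening at its end, in the units of the state.
- ctrl.get_state(): the state, without advancing time (a new reading comes with each control period).
- ctrl.read_camera(name): name is "side" or "top"; returns a dict with "img" (384x512x3 uint8, red, green, blue), "camera_matrix" (3x3 intrinsics, pixels), "dist_coeffs" ([k1, k2, p1, p2, k3] as OpenCV has them; the pictures are not rectified), "world_to_cam" (4x4, takes a point from world to camera coordinates). Camera axes: x right, y down, z forward; pixel columns grow to the right and rows downward; lengths in m; the calibration is good to about 2 mm. A picture is of the moment at which its call begins. There is no depth.
- ctrl.job_done(): hands the job in, once; it reports no verdict.
The state is a dict: "t": time; "qpos": joint angles; "joint_vel": joint speeds; "joint_torque": joint torques, N m; "tcp_pos": TCP position; "tool_rot": TCP orientation; "contact_force": force on the tool from outside, world axes, zero at the start; "wrist_torque": the same for the moment, N m; "grip_width": finger opening in m.
Only numpy, scipy, OpenCV 4.12 (cv2) and the standard library are available. Lean on these libraries where they do the work, as an engineer would, in place of code of your own. Each camera call takes 0.05 s, during which the arm holds its last target.

## Working session

There is one attempt and no reset: what is moved stays moved. The work goes in short steps, Python scripts to look and compute and a tool call to move; the robot and the scene stay as the last step left them, time stands still between calls to the robot, and variables do not carry over. Pictures are saved under pics/ and viewed, and the job is handed in when it is done.

Besides the shell and the picture viewer there is one more tool, called after ">>>" as name(argument=value, ...), one argument or row to a line, values as JSON. step_arm: Moves the arm, as the interface text tells. Its arguments: {"type":"object","properties":{"deltas":{"type":"string"},"gripper":{"type":"number"},"newtons":{"type":"number"}},"required":["deltas"]}

```bash
ls; mkdir -p pics; python3 - <<'E'
from workcell import ctrl
import cv2
s=ctrl.get_state();print({k:(v if not hasattr(v,'round') else v) for k,v in s.items()})
for n in("side","top"):
    c=ctrl.read_camera(n);cv2.imwrite(f"pics/{n}0.png",cv2.resize(c["img"][:,:,::-1],(800,600),interpolation=cv2.INTER_CUBIC))
    print(n,c["camera_matrix"],c["dist_coeffs"],c["world_to_cam"])
E
```

```text
pics
{'t': 0.0, 'qpos': array([-1.46738966e+00,  3.13403908e-01,  1.49845980e+00,  4.40272474e-06,
        1.33098613e+00, -2.23378217e-01]), 'joint_vel': array([-0.00047237,  0.00027855, -0.00088226,  0.00025898,  0.00109628,
       -0.00063363]), 'joint_torque': array([-2.24398121e-06, -4.02207792e+01, -2.52270412e+01,  6.94702053e-02,
        3.52400634e-02, -1.37711395e-04]), 'tcp_pos': array([ 0.1684983 , -0.49695732,  0.2381761 ]), 'tool_rot': array([ 9.86681016e-01,  1.62665845e-01,  3.98182018e-05, -6.27333920e-04]), 'contact_force': array([-0.29358812, -0.90806426,  0.76338712]), 'wrist_torque': array([-0.02327868, -0.00038438,  0.00166544]), 'grip_width': 0.08813469598063477}
side [[406.21122444   0.         247.58307592]
 [  0.         406.21122444 187.80206086]
 [  0.           0.           1.        ]] [0.0205991 0.        0.        0.        0.       ] [[ 0.99467244 -0.10291241 -0.00598156 -0.53076965]
 [-0.05833451 -0.51407759 -0.85575774  0.17000998]
 [ 0.0849931   0.85154757 -0.51734215  1.34542179]
 [ 0.          0.          0.          1.        ]]
top [[406.61054969   0.         253.50254502]
 [  0.         406.61054969 200.21750694]
 [  0.           0.           1.        ]] [-0.04360168  0.          0.          0.          0.        ] [[-0.02599759 -0.99963578  0.00724149 -0.00571821]
 [-0.99016524  0.02475381 -0.13769547  0.55091659]
 [ 0.13746606 -0.01075002 -0.99044814  1.2363155 ]
 [ 0.          0.          0.          1.        ]]
```

View pics/top0.png

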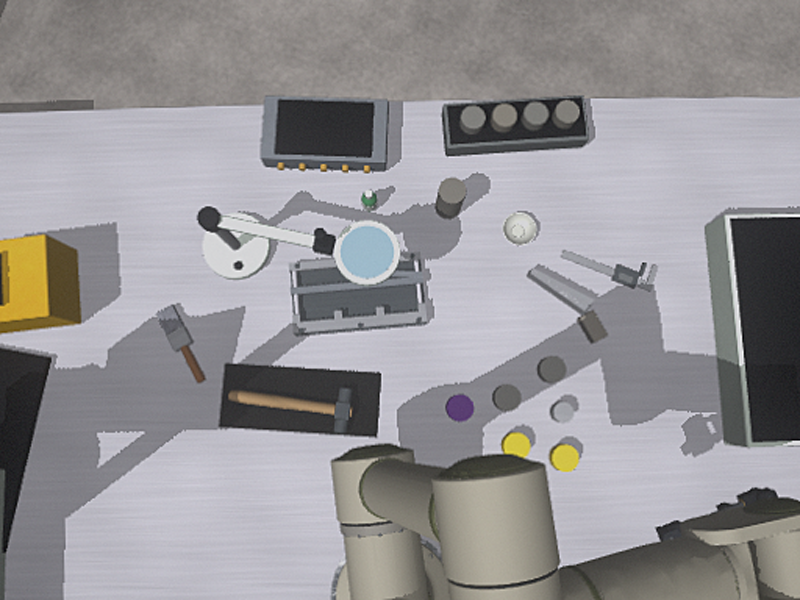

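View pics/side0.png

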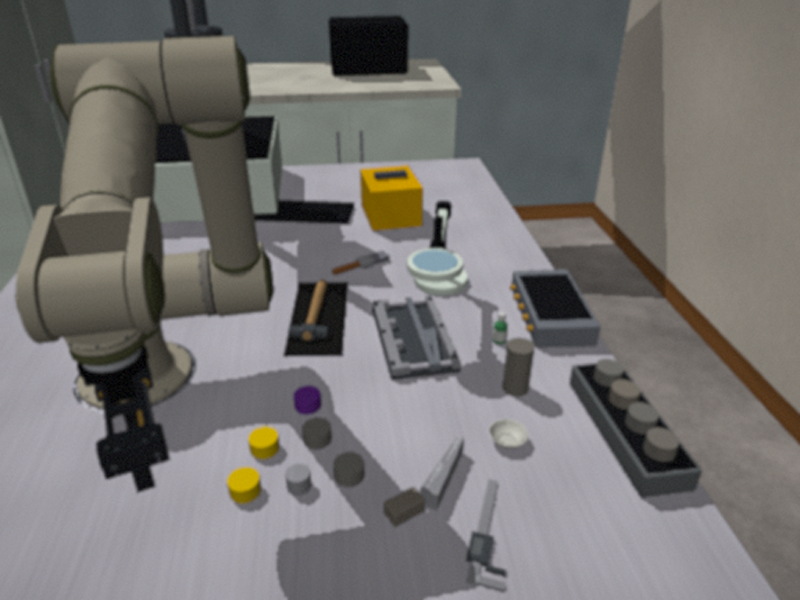

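```bash
cat > h.py <<'E'
import numpy as np, cv2
from workcell import ctrl
def shot(n):
    c=ctrl.read_camera(n); np.savez(f"last_{n}.npz",**{k:np.asarray(v) for k,v in c.items()}); return c
def load(n): return dict(np.load(f"last_{n}.npz"))
def ray(c,px):
    p=cv2.undistortPoints(np.array([[px]],float),c["camera_matrix"],c["dist_coeffs"])[0,0]
    W=c["world_to_cam"];R=W[:3,:3];t=W[:3,3]
    return -R.T@t, R.T@np.array([p[0],p[1],1.])
def onz(c,px,z):
    o,d=ray(c,px); return o+d*(z-o[2])/d[2]
def two(c1,p1,c2,p2):
    o1,d1=ray(c1,p1);o2,d2=ray(c2,p2)
    A=np.c_[d1,-d2];s=np.linalg.lstsq(A,o2-o1,rcond=None)[0]
    a=o1+d1*s[0];b=o2+d2*s[1];return (a+b)/2,np.linalg.norm(a-b)
def proj(c,P):
    W=c["world_to_cam"];r=cv2.Rodrigues(W[:3,:3])[0]
    return cv2.projectPoints(np.array([P],float).reshape(-1,1,3),r,W[:3,3],c["camera_matrix"],c["dist_coeffs"])[0].reshape(-1,2)
def crop(c,x0,y0,x1,y1,k,name,grid=20):
    im=cv2.resize(c["img"][y0:y1,x0:x1,::-1],None,fx=k,fy=k,interpolation=cv2.INTER_CUBIC)
    for x in range((x0//grid+1)*grid,x1,grid):
        cv2.putText(im,str(x),((x-x0)*k,10),0,.35,(0,0,255),1);cv2.line(im,((x-x0)*k,12),((x-x0)*k,18),(0,0,255),1)
    for y in range((y0//grid+1)*grid,y1,grid):
        cv2.putText(im,str(y),(0,(y-y0)*k),0,.35,(0,0,255),1);cv2.line(im,(22,(y-y0)*k),(28,(y-y0)*k),(0,0,255),1)
    cv2.imwrite(f"pics/{name}.png",im)
E
python3 - <<'E'
from h import *
t=shot("top");s=shot("side")
crop(t,120,110,290,290,3,"t1a");crop(t,270,120,440,300,3,"t1b")
crop(s,170,130,310,290,3,"s1a");crop(s,140,240,350,380,3,"s1b")
import subprocess
a=cv2.imread("pics/t1a.png");b=cv2.imread("pics/t1b.png")
E
```

```text
(no output)
```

View pics/t1a.png

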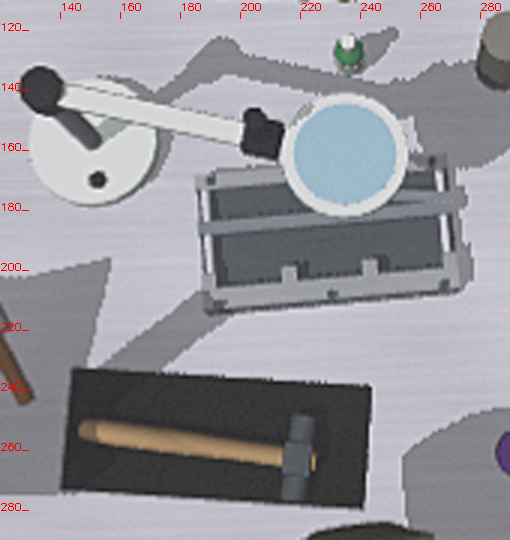

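View pics/t1b.png

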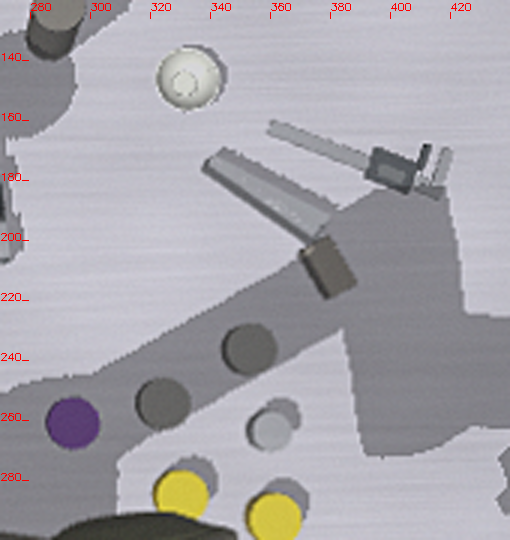

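View pics/s1a.png

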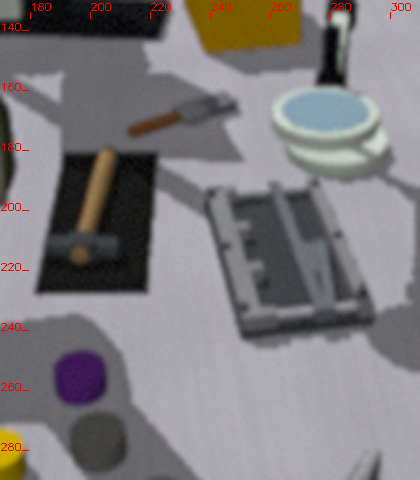

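View pics/s1b.png

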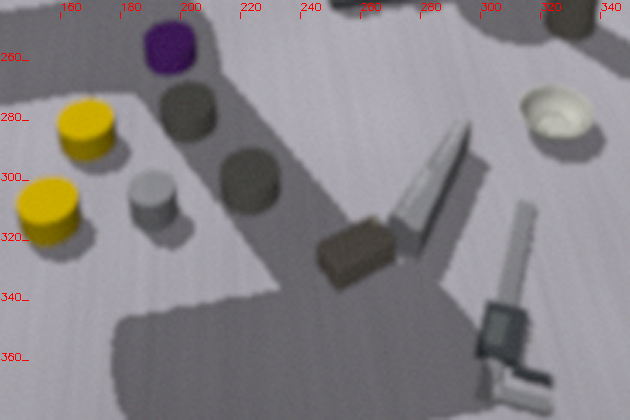

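```bash
python3 - <<'E'
from h import *
t=load("top");s=load("side")
for n,c in(("t",t),("s",s)):
    im=c["img"].astype(int);hsv=cv2.cvtColor(c["img"],cv2.COLOR_RGB2HSV)
    m=((hsv[...,0]>90)&(hsv[...,0]<110)&(hsv[...,1]>50)&(hsv[...,2]>120)).astype(np.uint8)
    k,l,st,ce=cv2.connectedComponentsWithStats(m);i=1+np.argmax(st[1:,4]);print(n,st[i],ce[i],onz(c,ce[i],.209))
    if n=="t":T=ce[i]
    else:S=ce[i]
print(two(t,T,s,S))
print("cams",ray(t,(0,0))[0],ray(s,(0,0))[0])
L=two(t,T,s,S)[0]
# foot: post base ; crop edges left (31,150) right(158,150) top(95,77) bottom(95,205) of t1a
for p in [(120+31/3,110+140/3),(120+158/3,110+140/3),(120+95/3,110+205/3),(120+95/3,110+77/3)]:print(onz(t,p,.012))
# post top (42,92)crop
P=onz(t,(120+42/3,110+92/3),.2);print("posttop z.2",P, onz(t,(120+42/3,110+92/3),.28))
E
```

```text
t [218 145  34  33 868] [234.53341014 160.67396313] [0.63783895 0.03134494 0.209     ]
s [265 161  27  12 254] [278.06692913 166.53543307] [0.6399629  0.04566026 0.209     ]
(array([0.63661111, 0.03104703, 0.21681058]), np.float64(0.0012665293434253235))
cams [ 0.37539837 -0.006063    1.30040652] [ 0.42350782 -1.11291512  0.83835593]
[0.70732356 0.37706474 0.012     ]
[0.70364415 0.23889048 0.012     ]
[0.63370042 0.30660248 0.012     ]
[0.77613716 0.30814396 0.012     ]
posttop z.2 [0.70456278 0.31172704 0.2       ] [0.68063239 0.28862357 0.28      ]
```

>>> step_arm(
  deltas="0 0 -0.067 0 0 0.104; 0 0 -0.067 0 0 0.104; 0 0 -0.067 0 0 0.104",
  gripper=0,
)

```text
t: 0.45
tcp_pos: [0.1685, -0.497, 0.2996]
tool_rot: [1.0, -0.003, -0.0, -0.0]
contact_force: [-0.8, -0.3, -0.4]
grip_width: 0.0877
```

```bash
cat > st.py <<'E'
from h import *
from scipy.spatial.transform import Rotation as Ro
s=ctrl.get_state();R=Ro.from_quat(s["tool_rot"]).as_matrix()
print("t",round(s["t"],2),"tcp",s["tcp_pos"].round(4),"yaw",np.degrees(np.arctan2(R[1,0],R[0,0])).round(2),"z",R[:,2].round(3),"F",s["contact_force"].round(1),"w",round(s["grip_width"],4),"q",s["qpos"].round(2))
import sys
if len(sys.argv)>3:
    d=np.array([float(v) for v in sys.argv[1:4]])-s["tcp_pos"];u=R.T@d/.3;n=np.ceil(np.linalg.norm(d)/.0415);print("units",u.round(3),"rows",n,"per row",(u/n).round(4))
    if len(sys.argv)>4:
        a=(float(sys.argv[4])-np.degrees(np.arctan2(R[1,0],R[0,0]))+180)%360-180;print("turn z units",(-a/60).round(3))
E
python3 st.py .656 .107 .31 0
python3 - <<'E'
from h import *
t=load("top");s=load("side")
print(proj(t,(.656,.107,.28)),proj(s,(.656,.107,.28)),proj(s,(.656,.107,.22)))
E
```

```text
t 0.45 tcp [ 0.1685 -0.497   0.2996] yaw -0.3 z [-0.     0.001 -1.   ] F [-0.8 -0.3 -0.4] w 0.0877 q [-1.47  0.28  1.39  0.    1.48  0.11]
units [ 1.614 -2.022 -0.033] rows 19.0 per row [ 0.085  -0.1064 -0.0017]
turn z units -0.005
[[204.02274657 148.09070792]] [[280.47236016 138.67852516]] [[279.83204253 154.92744881]]
```

>>> step_arm(
  deltas="0.081 -0.101 -0.002 0 0 0; 0.081 -0.101 -0.002 0 0 0; 0.081 -0.101 -0.002 0 0 0; 0.081 -0.101 -0.002 0 0 0; 0.081 -0.101 -0.002 0 0 0",
)

```text
t: 0.87
tcp_pos: [0.2907, -0.3441, 0.302]
tool_rot: [1.0, -0.0, 0.0, -0.0]
contact_force: [0.9, -0.6, -0.5]
grip_width: 0.0879
```

>>> step_arm(
  deltas="0.081 -0.101 -0.002 0 0 0; 0.081 -0.101 -0.002 0 0 0; 0.081 -0.101 -0.002 0 0 0; 0.081 -0.101 -0.002 0 0 0; 0.081 -0.101 -0.002 0 0 0",
)

```text
t: 1.28
tcp_pos: [0.4123, -0.1924, 0.3051]
tool_rot: [1.0, -0.0, 0.0, 0.0]
contact_force: [-0.4, -0.2, 0.0]
grip_width: 0.0878
```

>>> step_arm(
  deltas="0.081 -0.101 -0.002 0 0 0; 0.081 -0.101 -0.002 0 0 0; 0.081 -0.101 -0.002 0 0 0; 0.081 -0.101 -0.002 0 0 0; 0.081 -0.101 -0.002 0 0 0",
)

```text
t: 1.7
tcp_pos: [0.5338, -0.0408, 0.308]
tool_rot: [1.0, 0.0, -0.0, 0.0]
contact_force: [-0.3, -1.2, -0.1]
grip_width: 0.0881
```

```bash
python3 st.py .656 .107 .31 0
```

```text
t 1.7 tcp [ 0.5338 -0.0408  0.308 ] yaw 0.02 z [-0. -0. -1.] F [-0.3 -1.2 -0.1] w 0.0881 q [-0.3   0.3   1.34 -0.    1.5   1.28]
units [ 0.407 -0.492 -0.007] rows 5.0 per row [ 0.0815 -0.0985 -0.0014]
turn z units 0.0
```

>>> step_arm(
  deltas="0.081 -0.098 0 0 0 0; 0.081 -0.098 0 0 0 0; 0.081 -0.098 0 0 0 0; 0.081 -0.098 0 0 0 0; 0.081 -0.098 0 0 0 0",
)

```text
t: 2.12
tcp_pos: [0.6552, 0.1061, 0.3078]
tool_rot: [1.0, 0.0, -0.0, 0.0]
contact_force: [0.5, 0.4, 1.1]
grip_width: 0.0883
```

>>> step_arm(
  deltas="0 0 0.074 0 0 0; 0 0 0.074 0 0 0; 0 0 0.074 0 0 0; 0 0 0 0 0 0",
)

```text
t: 2.45
tcp_pos: [0.6531, 0.1045, 0.2363]
tool_rot: [1.0, 0.0, -0.004, -0.0]
contact_force: [0.9, 0.1, -0.1]
grip_width: 0.0883
```

>>> step_arm(
  deltas="0 0 0 0 0 0; 0 0 0 0 0 0; 0 0 0 0 0 0; 0 0 0 0 0 0; 0 0 0 0 0 0",
  gripper=1,
  newtons=30,
)

```text
t: 2.87
tcp_pos: [0.6547, 0.1042, 0.2424]
tool_rot: [1.0, -0.0, 0.001, 0.0]
contact_force: [-0.6, 0.5, -0.4]
grip_width: 0.0567
```

```bash
python3 st.py; python3 - <<'E'
from h import *
s=shot("side");t=shot("top");crop(s,220,90,340,210,4,"s2");crop(t,120,90,290,220,4,"t2")
E
```

```text
t 2.87 tcp [0.6547 0.1042 0.2424] yaw -0.0 z [ 0.002 -0.    -1.   ] F [-0.6  0.5 -0.4] w 0.0567 q [-0.02  0.63  1.01  0.    1.5   1.55]
```

View pics/s2.png

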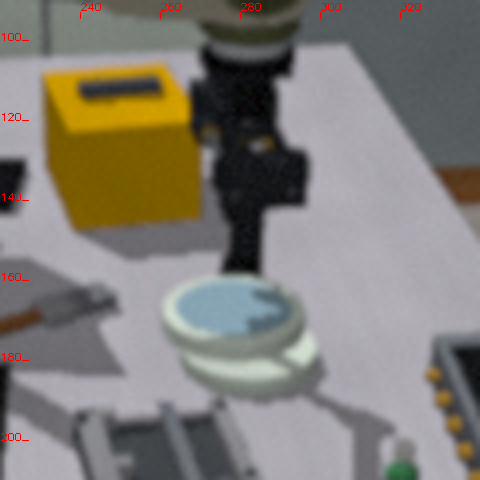

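>>> step_arm(
  deltas="0 0 0 0 0 0; 0 0 0 0 0 0; 0 0 0 0 0 0; 0 0 0 0 0 0; 0 0 0 0 0 0",
)

```text
t: 3.38
tcp_pos: [0.6545, 0.1065, 0.2414]
tool_rot: [1.0, 0.001, 0.0, -0.002]
contact_force: [2.2, 11.3, 0.3]
grip_width: 0.0192
```

>>> step_arm(
  deltas="0 0 0 0 0 0; 0 0 0 0 0 0; 0 0 0 0 0 0",
)

```text
t: 3.63
tcp_pos: [0.6545, 0.1065, 0.2414]
tool_rot: [1.0, 0.001, 0.0, -0.002]
contact_force: [1.9, 7.8, -0.5]
grip_width: 0.019
```

```bash
python3 st.py; python3 - <<'E'
import numpy as np
# arc waypoints
c=np.array([.705,.309]);r=.208;a0=np.degrees(np.arctan2(.104-.309,.6547-.705))
print(a0,np.hypot(.104-.309,.6547-.705))
r=np.hypot(.104-.309,.6547-.705)
a=np.linspace(a0,a0-95,21);P=c+r*np.c_[np.cos(np.radians(a)),np.sin(np.radians(a))]
D=np.diff(P,axis=0)/.3
for d in D:print(f"{d[0]:.3f} {-d[1]:.3f}")
E
```

```text
t 3.63 tcp [0.6545 0.1065 0.2414] yaw 0.1 z [ 0.001  0.004 -1.   ] F [ 1.9  7.8 -0.5] w 0.019 q [-0.02  0.63  1.01  0.    1.5   1.55]
-103.78607389587785 0.21108076653262373
-0.056 -0.016
-0.054 -0.021
-0.053 -0.025
-0.050 -0.030
-0.048 -0.034
-0.045 -0.037
-0.041 -0.041
-0.038 -0.044
-0.034 -0.047
-0.030 -0.050
-0.026 -0.052
-0.021 -0.054
-0.017 -0.056
-0.012 -0.057
-0.007 -0.058
-0.003 -0.058
0.002 -0.058
0.007 -0.058
0.012 -0.057
0.016 -0.056
```

>>> step_arm(
  deltas="-0.056 -0.016 0 0 0 0; -0.054 -0.021 0 0 0 0; -0.053 -0.025 0 0 0 0; -0.050 -0.030 0 0 0 0; -0.048 -0.034 0 0 0 0",
)

```text
t: 4.05
tcp_pos: [0.5761, 0.1421, 0.2413]
tool_rot: [1.0, -0.0, 0.001, 0.0]
contact_force: [5.4, 1.0, -3.0]
grip_width: 0.0192
```

>>> step_arm(
  deltas="-0.045 -0.037 0 0 0 0; -0.041 -0.041 0 0 0 0; -0.038 -0.044 0 0 0 0; -0.034 -0.047 0 0 0 0; -0.030 -0.050 0 0 0 0",
)

```text
t: 4.47
tcp_pos: [0.5172, 0.2057, 0.2411]
tool_rot: [1.0, -0.001, -0.003, 0.003]
contact_force: [-12.3, -12.8, 3.0]
grip_width: 0.0194
```

```bash
python3 st.py; python3 - <<'E'
from h import *
t=shot("top");crop(t,110,90,310,240,4,"t3")
E
```

```text
t 4.47 tcp [0.5172 0.2057 0.2411] yaw -0.11 z [-0.007 -0.006 -1.   ] F [-12.3 -12.8   3. ] w 0.0194 q [ 0.17  0.39  1.39 -0.    1.37  1.74]
```

View pics/t3.png

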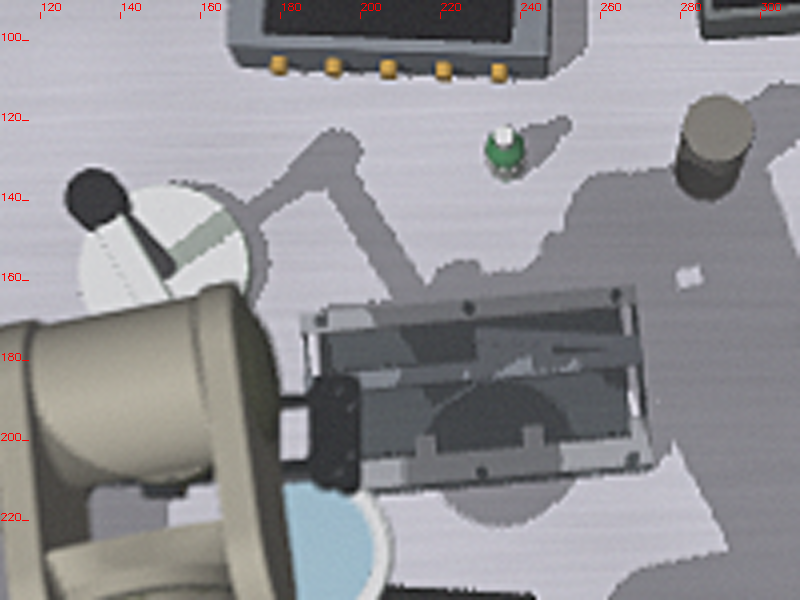

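>>> step_arm(
  deltas="-0.031 -0.050 0 0 0 0; -0.026 -0.051 0 0 0 0; -0.022 -0.054 0 0 0 0; -0.018 -0.056 0 0 0 0; -0.013 -0.057 0 0 0 0",
)

```text
t: 4.93
tcp_pos: [0.487, 0.2881, 0.2411]
tool_rot: [1.0, -0.0, 0.001, 0.001]
contact_force: [10.4, -2.4, -6.1]
grip_width: 0.0182
```

>>> step_arm(
  deltas="-0.009 -0.058 0 0 0 0; -0.004 -0.058 0 0 0 0; 0.001 -0.058 0 0 0 0; 0.006 -0.058 0 0 0 0; 0.011 -0.057 0 0 0 0",
)

```text
t: 5.35
tcp_pos: [0.4874, 0.3756, 0.2412]
tool_rot: [1.0, 0.0, -0.001, 0.001]
contact_force: [-1.8, -2.4, -0.0]
grip_width: 0.0003
```

>>> step_arm(
  deltas="0.015 -0.055 0 0 0 0; 0 0 0 0 0 0; 0 0 0 0 0 0; 0 0 0 0 0 0;0 0 0 0 0 0",
)

```text
t: 5.77
tcp_pos: [0.4928, 0.3906, 0.2417]
tool_rot: [1.0, -0.0, 0.0, -0.0]
contact_force: [0.4, -0.1, 0.1]
grip_width: 0.0004
```

```bash
python3 st.py
```

```text
t 5.77 tcp [0.4928 0.3906 0.2417] yaw -0.04 z [ 0.  0. -1.] F [ 0.4 -0.1  0.1] w 0.0004 q [ 0.48  0.55  1.15 -0.    1.45  2.06]
```

```bash
python3 - <<'E'
from h import *
t=shot("top");s=shot("side");crop(t,80,90,280,240,4,"t4");crop(s,160,60,310,220,4,"s4")
E
```

```text
(no output)
```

View pics/t4.png

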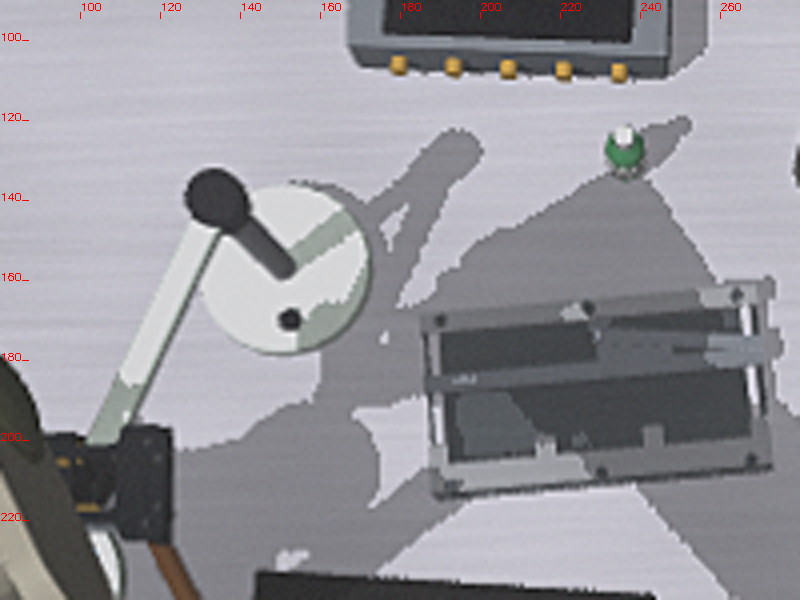

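View pics/s4.png

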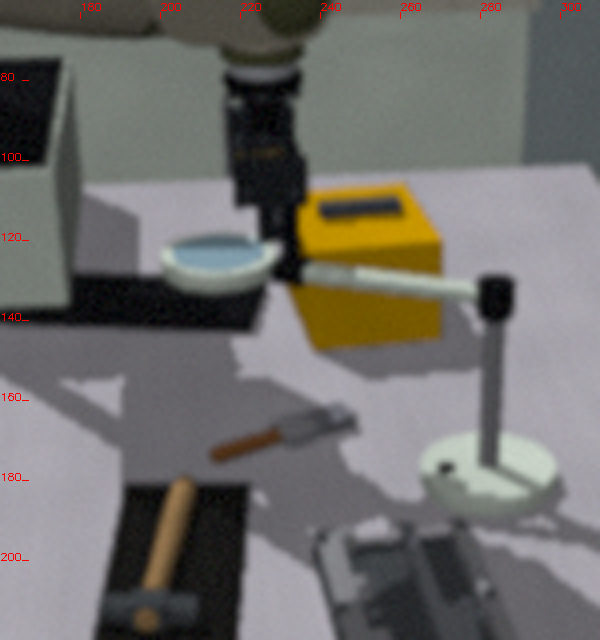

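```bash
python3 - <<'E'
from h import *
t=load("top");s=load("side");crop(t,160,100,512,384,2,"t5",40);crop(s,100,150,420,384,2,"s5",40)
E
```

```text
(no output)
```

View pics/t5.png

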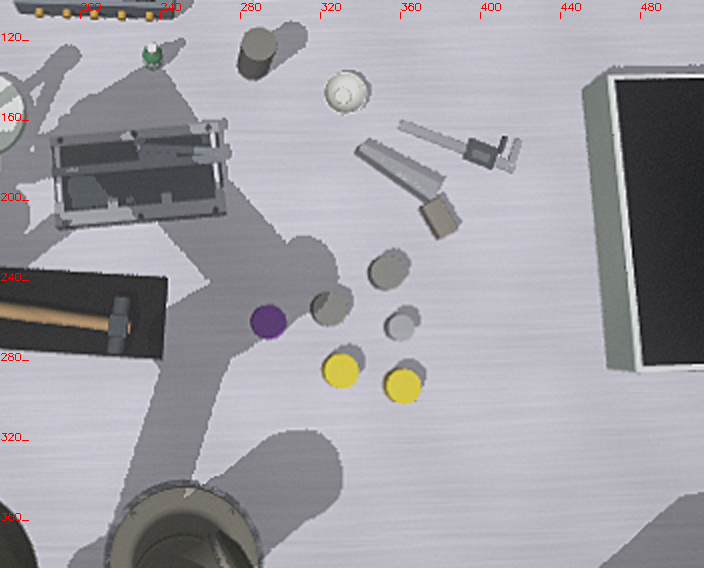

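View pics/s5.png

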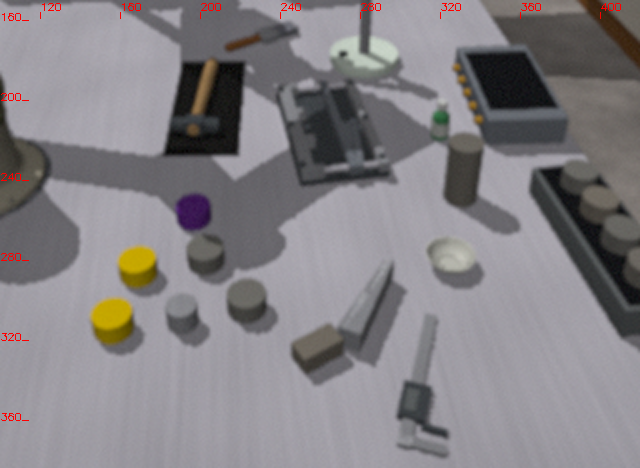

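>>> step_arm(
  deltas="0 0 -0.1 0 0 0; 0 0 -0.1 0 0 0; 0 0 -0.1 0 0 0",
)

```text
t: 6.12
tcp_pos: [0.4926, 0.3908, 0.3328]
tool_rot: [1.0, -0.0, -0.0, 0.0]
contact_force: [-0.1, -0.8, 0.3]
grip_width: 0.0002
```

```bash
python3 - <<'E'
from h import *
t=shot("top");s=shot("side")
crop(t,300,150,420,290,5,"t6",10);crop(t,170,150,290,230,6,"t6j",10)
im=t["img"];print(im[250,328],im[234,355],im[262,360],im[245,345],im[220,350],im[200,300])
E
```

```text
[135 136 131] [135 134 132] [161 162 168] [194 193 203] [194 191 201] [198 197 207]
```

View pics/t6.png

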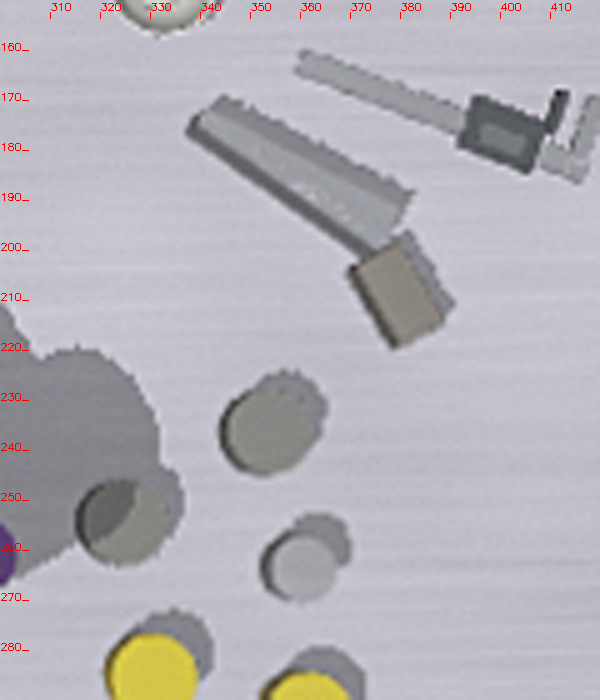

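View pics/t6j.png

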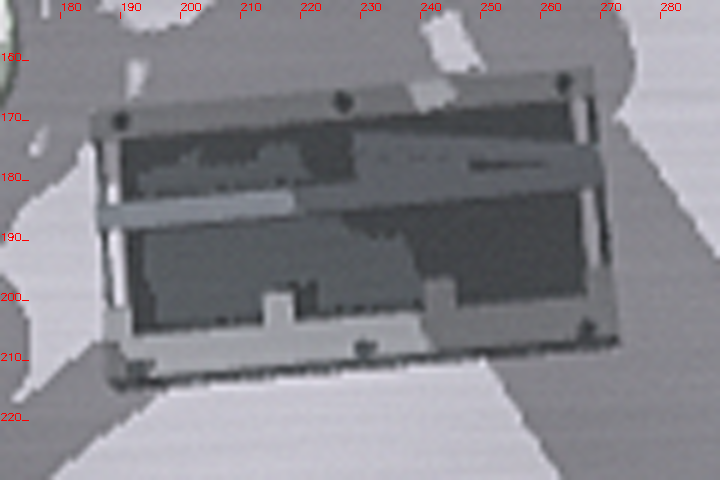

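```bash
python3 - <<'E'
from h import *
t=load("top")
z=.03
P={n:onz(t,p,z)[:2] for n,p in dict(rl=(190,170),rm=(227,166.8),rr=(264,163.5),fl=(193.5,211.5),fm=(231,208),fr=(267.5,204.5)).items()}
# crop px->image: x=170+cx/6, y=150+cy/6
f=lambda cx,cy,z=.03: onz(t,(170+cx/6,150+cy/6),z)[:2]
P=dict(rl=f(121,120),rm=f(343,101),rr=f(564,82),fl=f(140,368),fm=f(366,347),fr=f(587,328))
for k,v in P.items():print(k,v.round(4))
yd=(P['rl']-P['rr']);yd2=P['fl']-P['fr'];print(np.linalg.norm(yd),np.linalg.norm(yd2),np.degrees(np.arctan2(yd[1],yd[0]))-90,np.degrees(np.arctan2(yd2[1],yd2[0]))-90)
xd=P['rm']-P['fm'];print(np.linalg.norm(xd),np.degrees(np.arctan2(xd[1],xd[0])))
O=np.mean(list(P.values()),axis=0);a=np.mean([np.arctan2(yd[1],yd[0])-np.pi/2,np.arctan2(yd2[1],yd2[0])-np.pi/2,np.arctan2(xd[1],xd[0])])
print(O,np.degrees(a))
R=np.array([[np.cos(a),-np.sin(a)],[np.sin(a),np.cos(a)]])
J=lambda p:(R.T@(p-O)).round(4)*1000
for n,c,zz in [("frail inner L",(210,324),.03),("frail inner R",(520,302),.03),("lug1 l",(264,293),.03),("lug1 r",(293,291),.03),("lug2 l",(425,280),.03),("lug2 r",(455,278),.03),("rear inner L",(150,137),.03),("rear inner R",(520,105),.03),("front outer l",(130,376),.03),("rear outer",(330,86),.03),("plate cornerBR",(618,345),0.012),("plate BL",(118,388),.012),("TR",(590,66),.03),("jaw front L",(150,228),.03),("jaw front R",(560,188),.03),("jaw back 355",(355,132),.03),("jaw back R",(590,148),.03),("jaw left end",(97,213),.03),("jaw right end",(603,165),.03)]:
    print(n,J(f(*c,zz)))
E
```

```text
rl [0.654  0.1795]
rm [0.6613 0.0614]
rr [ 0.6688 -0.0565]
fl [0.5212 0.1701]
fm [0.5293 0.0515]
fr [ 0.5364 -0.0646]
0.23640009524576958 0.23519774646735514 3.5892555250530194 3.717901861388782
0.13238962174407884 4.256209836411288
[0.59517814 0.0568957 ] 3.85445574095103
frail inner L [-46.4  79.6]
frail inner R [-49.8 -83.6]
lug1 l [-32.6  50. ]
lug1 r [-33.   34.8]
lug2 l [-33.6 -34.9]
lug2 r [-34.  -50.7]
rear inner L [ 56.3 103.7]
rear inner R [ 55.5 -93.5]
front outer l [-69.9 123.4]
rear outer [75.1  6.2]
plate cornerBR [ -75.1 -133.8]
plate BL [-73.6 132.7]
TR [  73.3 -132.7]
jaw front L [  7.5 107.2]
jaw front R [   8.9 -110.4]
jaw back 355 [49.  -4.9]
jaw back R [  28.9 -128.3]
jaw left end [ 18.1 134.6]
jaw right end [  19.1 -134.3]
```

```bash
python3 - <<'E'
from h import *
t=load("top");s=load("side")
g=lambda cx,cy:(300+cx/5,150+cy/5)
# top-face circle fit by mask (grey-brown) in top
import numpy as np
def circ(c,pts):
    w=np.array([onz(c,p,.03)[:2] for p in pts]);A=np.c_[2*w,np.ones(len(w))];r=np.linalg.lstsq(A,(w**2).sum(1),rcond=None)[0]
    return r[:2],np.sqrt(r[2]+r[0]**2+r[1]**2)
# disc B edge points of top face in crop
B=[(231,438),(237,412),(262,393),(295,388),(314,402),(317,430),(300,460),(268,473),(245,466)]
print(circ(t,[g(*p) for p in B]))
A=[(84,525),(92,503),(110,487),(140,480),(165,497),(171,525),(155,555),(125,565),(100,556)]
print(circ(t,[g(*p) for p in A]))
for n,p in dict(purple=(268//1,321)).items(): pass
print("purple",onz(t,(160+268/2,100+321/2),.03),"y1",onz(t,(160+341/2,100+370/2),.03),"y2",onz(t,(160+404/2,100+385/2),.03),"tin",onz(t,g(300,565),.034),"offcut",onz(t,g(402,295),.03))
# wedge corners z=.036 top face
for n,p in dict(tipL=(197,127),tipR=(212,102),wideL=(367,237),wideR=(385,235),wR2=(408,195)).items():print(n,onz(t,g(*p),.036))
E
```

```text
(array([ 0.43099256, -0.334797  ]), np.float64(0.02751691826043638))
(array([ 0.37580399, -0.23987099]), np.float64(0.026631975787396723))
purple [ 0.36014356 -0.14034572  0.03      ] y1 [ 0.28222183 -0.25009813  0.03      ] y2 [ 0.25650188 -0.34646776  0.03      ] tin [ 0.34670601 -0.34439334  0.034     ] offcut [ 0.51361785 -0.42074614  0.03      ]
tipL [ 0.6236718  -0.29477992  0.036     ]
tipR [ 0.63964954 -0.3053      0.036     ]
wideL [ 0.55040421 -0.39897512  0.036     ]
wideR [ 0.55139633 -0.41055861  0.036     ]
wR2 [ 0.57665305 -0.42706453  0.036     ]
```

```bash
python3 st.py .431 -.335 .12 3.75; python3 -c "
import numpy as np
a=np.radians(3.75);R=np.array([[np.cos(a),-np.sin(a)],[np.sin(a),np.cos(a)]]);O=np.array([.5952,.0569])
for p in [(-20.2,-85),(-20.2,0),(-20.2,85),(-22,0),(45,-120),(40.6,-180)]:print(p,O+R@np.array(p)/1000)"
```

```text
t 6.22 tcp [0.4936 0.3914 0.337 ] yaw -0.02 z [ 0.008  0.004 -1.   ] F [-0.6 -0.9 -0.1] w 0.0003 q [ 0.48  0.52  0.95 -0.    1.66  2.06]
units [-0.214  2.425  0.711] rows 19.0 per row [-0.0113  0.1276  0.0374]
turn z units -0.063
(-20.2, -85) [ 0.58060252 -0.02923915]
(-20.2, 0) [0.57504325 0.05557886]
(-20.2, 85) [0.56948398 0.14039687]
(-22, 0) [0.5732471  0.05546113]
(45, -120) [ 0.64795203 -0.05989993]
(40.6, -180) [ 0.64748564 -0.12005924]
```

>>> step_arm(
  deltas="-0.012 0.12 0 0 0 -0.0625; -0.012 0.134 0 0 0 0; -0.012 0.134 0 0 0 0; -0.012 0.134 0 0 0 0; -0.012 0.134 0 0 0 0",
  gripper=0,
)

```text
t: 6.63
tcp_pos: [0.4845, 0.192, 0.3308]
tool_rot: [0.999, 0.033, -0.0, 0.0]
contact_force: [1.3, 0.3, 0.3]
grip_width: 0.0318
```

>>> step_arm(
  deltas="-0.016 0.12 0.05 0 0 0; -0.016 0.12 0.05 0 0 0; -0.016 0.12 0.05 0 0 0; -0.016 0.12 0.05 0 0 0; -0.016 0.12 0.05 0 0 0",
)

```text
t: 7.05
tcp_pos: [0.4721, 0.0111, 0.2554]
tool_rot: [0.999, 0.033, -0.0, -0.0]
contact_force: [0.9, -0.4, -0.9]
grip_width: 0.0649
```

```bash
python3 st.py .431 -.335 .12 3.75
```

```text
t 7.05 tcp [0.4721 0.0111 0.2554] yaw 3.74 z [-0.  0. -1.] F [ 0.9 -0.4 -0.9] w 0.0649 q [-0.23  0.18  1.62  0.    1.34  1.28]
units [-0.212  1.142  0.451] rows 10.0 per row [-0.0212  0.1142  0.0451]
turn z units -0.0
```

>>> step_arm(
  deltas="-0.021 0.114 0.045 0 0 0; -0.021 0.114 0.045 0 0 0; -0.021 0.114 0.045 0 0 0; -0.021 0.114 0.045 0 0 0; -0.021 0.114 0.045 0 0 0",
)

```text
t: 7.47
tcp_pos: [0.4518, -0.1615, 0.188]
tool_rot: [0.999, 0.032, -0.0, -0.0]
contact_force: [1.2, 0.3, 0.3]
grip_width: 0.0882
```

>>> step_arm(
  deltas="-0.021 0.114 0.045 0 0 0; -0.021 0.114 0.045 0 0 0; -0.021 0.114 0.045 0 0 0; -0.021 0.114 0.045 0 0 0; -0.021 0.114 0.045 0 0 0",
)

```text
t: 7.88
tcp_pos: [0.4316, -0.3341, 0.1204]
tool_rot: [0.999, 0.032, -0.0, -0.0]
contact_force: [-0.1, 0.5, 0.1]
grip_width: 0.0881
```

```bash
python3 st.py .431 -.335 .016 3.75
```

```text
t 7.88 tcp [ 0.4316 -0.3341  0.1204] yaw 3.72 z [-0.  0. -1.] F [-0.1  0.5  0.1] w 0.0881 q [-0.87  0.48  1.59  0.    1.08  0.63]
units [-0.002  0.003  0.348] rows 3.0 per row [-0.0007  0.001   0.116 ]
turn z units -0.001
```

>>> step_arm(
  deltas="0 0.003 0.11 0 0 0; 0 0 0.11 0 0 0; 0 0 0.08 0 0 0; 0 0 0.046 0 0 0; 0 0 0 0 0 0",
)

```text
t: 8.3
tcp_pos: [0.431, -0.332, 0.0145]
tool_rot: [0.999, 0.032, -0.002, -0.002]
contact_force: [-0.6, 0.4, -0.4]
grip_width: 0.0884
```

>>> step_arm(
  deltas="0 0 0 0 0 0; 0 0 0 0 0 0; 0 0 0 0 0 0; 0 0 0 0 0 0; 0 0 0 0 0 0",
  gripper=1,
  newtons=35,
)

```text
t: 8.72
tcp_pos: [0.433, -0.3336, 0.0184]
tool_rot: [0.999, 0.033, 0.0, 0.0]
contact_force: [-0.7, 2.4, 1.3]
grip_width: 0.0568
```

>>> step_arm(
  deltas="0 0 0 0 0 0; 0 0 0 0 0 0; 0 0 0 0 0 0",
)

```text
t: 8.97
tcp_pos: [0.4329, -0.3335, 0.0182]
tool_rot: [0.999, 0.033, 0.0, 0.0]
contact_force: [-1.2, 3.0, 6.1]
grip_width: 0.0532
```

```bash
python3 st.py
```

```text
t 8.97 tcp [ 0.4329 -0.3335  0.0182] yaw 3.76 z [ 0. -0. -1.] F [-1.2  3.   6.1] w 0.0532 q [-0.87  0.63  1.65  0.    0.86  0.63]
```

>>> step_arm(
  deltas="0 0 0 0 0 0; 0 0 0 0 0 0; 0 0 0 0 0 0",
  gripper=0.2,
)

```text
t: 9.22
tcp_pos: [0.4327, -0.3335, 0.0175]
tool_rot: [0.999, 0.033, -0.0, 0.0]
contact_force: [-0.6, -0.6, -0.1]
grip_width: 0.0693
```

>>> step_arm(
  deltas="0 0 0 0 0 -0.115; 0 0 0 0 0 -0.115; 0 0 0 0 0 -0.115; 0 0 0 0 0 -0.115; 0 0 0 0 0 -0.115",
)

```text
t: 9.63
tcp_pos: [0.4327, -0.3335, 0.0175]
tool_rot: [0.944, 0.33, -0.0, -0.0]
contact_force: [0.8, 0.3, 0.5]
grip_width: 0.0707
```

>>> step_arm(
  deltas="0 0 0 0 0 -0.115; 0 0 0 0 0 -0.115; 0 0 0 0 0 -0.115; 0 0 0 0 0 -0.115; 0 0 0 0 0 -0.115",
)

```text
t: 10.05
tcp_pos: [0.4327, -0.3335, 0.0175]
tool_rot: [0.803, 0.596, -0.0, -0.0]
contact_force: [0.0, -1.3, -0.4]
grip_width: 0.0708
```

>>> step_arm(
  deltas="0 0 0 0 0 -0.115; 0 0 0 0 0 -0.115; 0 0 0 0 0 -0.115; 0 0 0 0 0 0; 0 0 0 0 0 0",
)

```text
t: 10.47
tcp_pos: [0.4327, -0.3335, 0.0175]
tool_rot: [0.687, 0.727, -0.0, -0.0]
contact_force: [0.3, -0.2, 0.5]
grip_width: 0.0702
```

>>> step_arm(
  deltas="0 0 0 0 0 0; 0 0 0 0 0 0; 0 0 0 0 0 0; 0 0 0 0 0 0; 0 0 0 0 0 0",
  gripper=1,
  newtons=15,
)

```text
t: 10.88
tcp_pos: [0.4328, -0.3335, 0.0176]
tool_rot: [0.686, 0.728, 0.0, 0.0]
contact_force: [0.5, 0.8, 0.0]
grip_width: 0.0533
```

```bash
python3 st.py
```

```text
t 10.88 tcp [ 0.4328 -0.3335  0.0176] yaw 93.41 z [ 0.  0. -1.] F [0.5 0.8 0. ] w 0.0533 q [-0.87  0.63  1.65  0.    0.86 -0.93]
```

>>> step_arm(
  deltas="0 0 0 0 0 0; 0 0 0 0 0 0; 0 0 0 0 0 0",
  gripper=0.2,
)

```text
t: 11.13
tcp_pos: [0.4327, -0.3335, 0.0176]
tool_rot: [0.686, 0.728, -0.0, 0.0]
contact_force: [-0.0, -0.1, -1.0]
grip_width: 0.0697
```

>>> step_arm(
  deltas="0 0 0 0 0 0.115; 0 0 0 0 0 0.115; 0 0 0 0 0 0.115; 0 0 0 0 0 0.115; 0 0 0 0 0 0.115",
)

```text
t: 11.55
tcp_pos: [0.4327, -0.3335, 0.0176]
tool_rot: [0.872, 0.489, 0.0, -0.0]
contact_force: [0.3, -0.3, -0.3]
grip_width: 0.0704
```

>>> step_arm(
  deltas="0 0 0 0 0 0.115; 0 0 0 0 0 0.115; 0 0 0 0 0 0.115; 0 0 0 0 0 0.115; 0 0 0 0 0 0.115",
)

```text
t: 11.97
tcp_pos: [0.4328, -0.3335, 0.0176]
tool_rot: [0.978, 0.209, -0.0, -0.0]
contact_force: [-0.1, 0.4, 0.3]
grip_width: 0.0705
```

>>> step_arm(
  deltas="0 0 0 0 0 0.115; 0 0 0 0 0 0.115; 0 0 0 0 0 0.115; 0 0 0 0 0 0; 0 0 0 0 0 0",
)

```text
t: 12.38
tcp_pos: [0.4327, -0.3335, 0.0176]
tool_rot: [0.999, 0.035, -0.0, -0.0]
contact_force: [-0.2, -0.3, -0.7]
grip_width: 0.0707
```

>>> step_arm(
  deltas="0 0 0 0 0 0; 0 0 0 0 0 0; 0 0 0 0 0 0; 0 0 0 0 0 0; 0 0 0 0 0 0",
  gripper=1,
  newtons=35,
)

```text
t: 12.8
tcp_pos: [0.4327, -0.3335, 0.0176]
tool_rot: [0.999, 0.033, -0.0, -0.0]
contact_force: [-0.5, 1.0, -0.3]
grip_width: 0.0534
```

>>> step_arm(
  deltas="0 0 -0.1 0 0 0; 0 0 -0.12 0 0 0; 0 0 -0.12 0 0 0",
)

```text
t: 13.05
tcp_pos: [0.4322, -0.3329, 0.1203]
tool_rot: [0.999, 0.033, -0.001, -0.001]
contact_force: [0.4, 0.5, -1.3]
grip_width: 0.0534
```

```bash
python3 st.py .5806 -.0292 .12 3.75
```

```text
t 13.05 tcp [ 0.4322 -0.3329  0.1203] yaw 3.78 z [-0.002  0.002 -1.   ] F [ 0.4  0.5 -1.3] w 0.0534 q [-0.87  0.48  1.59  0.    1.08  0.63]
units [ 0.56  -0.978  0.002] rows 9.0 per row [ 0.0622 -0.1086  0.0002]
turn z units 0.0
```

>>> step_arm(
  deltas="0.062 -0.109 0 0 0 0; 0.062 -0.109 0 0 0 0; 0.062 -0.109 0 0 0 0; 0.062 -0.109 0 0 0 0; 0.062 -0.109 0 0 0 0",
)

```text
t: 13.47
tcp_pos: [0.5151, -0.1624, 0.1195]
tool_rot: [0.999, 0.033, -0.0, -0.0]
contact_force: [0.4, -0.8, -1.9]
grip_width: 0.0532
```

>>> step_arm(
  deltas="0.062 -0.109 0 0 0 0; 0.062 -0.109 0 0 0 0; 0.062 -0.109 0 0 0 0; 0.062 -0.109 0 0 0 0; 0 0 0 0 0 0",
)

```text
t: 13.88
tcp_pos: [0.5819, -0.0234, 0.1193]
tool_rot: [0.999, 0.036, 0.0, -0.001]
contact_force: [0.8, -0.6, -2.0]
grip_width: 0.0531
```

```bash
python3 st.py .5806 -.0292 .032 3.75;  python3 - <<'E'
from h import *
t=shot("top");s=shot("side");crop(t,200,120,330,240,5,"t7",10);crop(s,220,170,340,290,5,"s7",10)
E
```

```text
t 13.88 tcp [ 0.5819 -0.0234  0.1193] yaw 4.08 z [ 0.     0.001 -1.   ] F [ 0.8 -0.6 -2. ] w 0.0531 q [-0.24  0.55  1.47  0.    1.12  1.26]
units [-0.006  0.019  0.291] rows 3.0 per row [-0.0019  0.0065  0.097 ]
turn z units 0.005
```

View pics/s7.png

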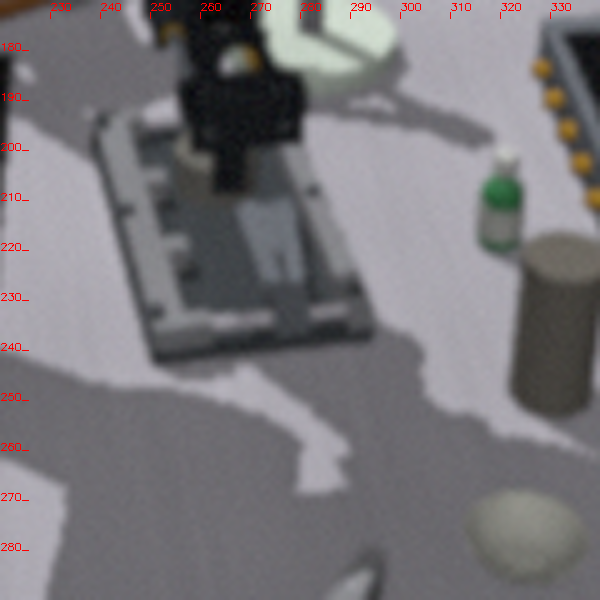

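>>> step_arm(
  deltas="0 0 0 0 0 0; 0 0 0 0 0 0",
)

```text
t: 14.15
tcp_pos: [0.5801, -0.0299, 0.1195]
tool_rot: [0.999, 0.032, -0.0, 0.0]
contact_force: [0.1, -0.3, -2.6]
grip_width: 0.0528
```

```bash
python3 st.py .5806 -.0292 .032 3.75
```

```text
t 14.15 tcp [ 0.5801 -0.0299  0.1195] yaw 3.68 z [-0. -0. -1.] F [ 0.1 -0.3 -2.6] w 0.0528 q [-0.25  0.55  1.47 -0.    1.12  1.25]
units [ 0.002 -0.002  0.292] rows 3.0 per row [ 0.0006 -0.0008  0.0972]
turn z units -0.001
```

>>> step_arm(
  deltas="0.002 -0.002 0.1 0 0 0; 0 0 0.09 0 0 0; 0 0 0.042 0 0 0; 0 0 0 0 0 0; 0 0 0 0 0 0",
)

```text
t: 14.57
tcp_pos: [0.5809, -0.0291, 0.0502]
tool_rot: [0.999, 0.032, -0.0, -0.0]
contact_force: [0.2, -0.7, -1.3]
grip_width: 0.0537
```

>>> step_arm(
  deltas="0 0 0.014 0 0 0; 0 0 0.014 0 0 0; 0 0 0.014 0 0 0; 0 0 0 0 0 0; 0 0 0 0 0 0",
)

```text
t: 14.98
tcp_pos: [0.5811, -0.0282, 0.0374]
tool_rot: [0.999, 0.033, -0.0, -0.0]
contact_force: [0.1, 0.3, -1.5]
grip_width: 0.0532
```

```bash
python3 st.py .5806 -.0292 .0305 3.75
```

```text
t 14.98 tcp [ 0.5811 -0.0282  0.0374] yaw 3.75 z [-0.  0. -1.] F [ 0.1  0.3 -1.5] w 0.0532 q [-0.25  0.66  1.53  0.    0.95  1.26]
units [-0.002  0.003  0.023] rows 1.0 per row [-0.0018  0.0031  0.0231]
turn z units 0.0
```

>>> step_arm(
  deltas="0 0 0.012 0 0 0; 0 0 0.010 0 0 0; 0 0 0 0 0 0; 0 0 0 0 0 0",
)

```text
t: 15.32
tcp_pos: [0.581, -0.0282, 0.0306]
tool_rot: [0.999, 0.033, -0.0, -0.0]
contact_force: [0.3, 0.4, -2.0]
grip_width: 0.0532
```

```bash
python3 st.py .5806 -.0292 .0305 3.75
```

```text
t 15.32 tcp [ 0.581  -0.0282  0.0306] yaw 3.75 z [-0.  0. -1.] F [ 0.3  0.4 -2. ] w 0.0532 q [-0.25  0.67  1.53  0.    0.94  1.26]
units [-0.002  0.003  0.   ] rows 1.0 per row [-0.0015  0.0034  0.0004]
turn z units 0.0
```

Open, lift, go to disc A.

>>> step_arm(
  deltas="0 0 0.002 0 0 0; 0 0 0 0 0 0; 0 0 0 0 0 0; 0 0 0 0 0 0",
  gripper=0.2,
)

```text
t: 15.65
tcp_pos: [0.5812, -0.0282, 0.0304]
tool_rot: [0.999, 0.033, 0.0, 0.0]
contact_force: [-0.2, -0.6, -0.6]
grip_width: 0.0705
```

>>> step_arm(
  deltas="0 0 -0.09 0 0 0; 0 0 -0.11 0 0 0; 0 0 -0.1 0 0 0; 0 0 0 0 0 0",
)

```text
t: 15.98
tcp_pos: [0.5836, -0.0288, 0.1263]
tool_rot: [0.999, 0.033, 0.005, 0.001]
contact_force: [0.5, 0.7, 0.8]
grip_width: 0.0706
```

```bash
python3 st.py .376 -.240 .12 3.75
```

```text
t 15.98 tcp [ 0.5836 -0.0288  0.1263] yaw 3.76 z [ 0.01  -0.002 -1.   ] F [0.5 0.7 0.8] w 0.0706 q [-0.25  0.54  1.47  0.    1.12  1.26]
units [-0.737  0.657  0.016] rows 8.0 per row [-0.0921  0.0821  0.002 ]
turn z units 0.0
```

>>> step_arm(
  deltas="-0.0905 0.082 0 0 0 0; -0.0905 0.082 0 0 0 0; -0.0905 0.082 0 0 0 0; -0.0905 0.082 0 0 0 0; -0.0905 0.082 0 0 0 0",
)

```text
t: 16.4
tcp_pos: [0.4523, -0.1606, 0.1201]
tool_rot: [0.999, 0.033, 0.0, 0.0]
contact_force: [-0.3, -0.6, -0.2]
grip_width: 0.0705
```

>>> step_arm(
  deltas="-0.0905 0.082 0 0 0 0; -0.0905 0.082 0 0 0 0; -0.0905 0.082 0 0 0 0; 0 0 0 0 0 0; 0 0 0 0 0 0",
  gripper=0,
)

```text
t: 16.82
tcp_pos: [0.3765, -0.2398, 0.1202]
tool_rot: [1.0, 0.031, 0.0, 0.0]
contact_force: [-0.0, -0.3, -0.5]
grip_width: 0.0881
```

>>> step_arm(
  deltas="0 0 0 0 0 0; 0 0 0 0 0 0",
)

```text
t: 16.98
tcp_pos: [0.3779, -0.2381, 0.1202]
tool_rot: [0.999, 0.034, 0.0, -0.0]
contact_force: [0.1, -0.8, -0.3]
grip_width: 0.088
```

```bash
python3 st.py .3775 -.239 .0175 3.75; python3 - <<'E'
from h import *
t=shot("top");s=shot("side");crop(t,180,140,300,230,6,"t8",10);crop(s,180,200,300,300,5,"s8",10)
E
```

```text
t 16.98 tcp [ 0.3779 -0.2381  0.1202] yaw 3.84 z [ 0.  0. -1.] F [ 0.1 -0.8 -0.3] w 0.088 q [-0.83  0.28  1.88  0.    0.98  0.68]
units [-0.001  0.003  0.342] rows 3.0 per row [-0.0005  0.001   0.1141]
turn z units 0.001
```

View pics/t8.png

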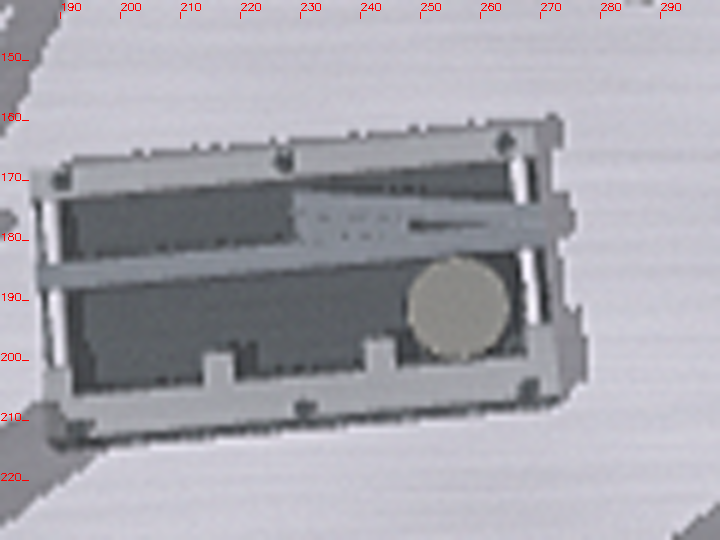

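View pics/s8.png

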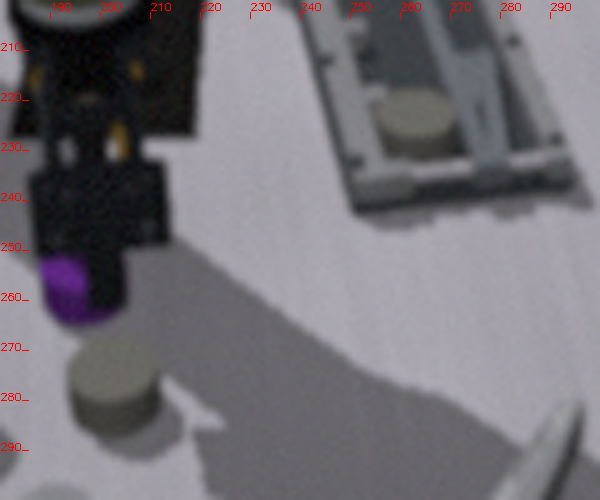

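>>> step_arm(
  deltas="0 0.002 0.11 0 0 0; 0 0 0.11 0 0 0; 0 0 0.08 0 0 0; 0 0 0.042 0 0 0; 0 0 0 0 0 0",
)

```text
t: 17.5
tcp_pos: [0.3767, -0.2377, 0.0153]
tool_rot: [0.999, 0.033, -0.002, -0.002]
contact_force: [0.1, 0.6, -0.2]
grip_width: 0.0881
```

>>> step_arm(
  deltas="0 0 0 0 0 0; 0 0 0 0 0 0; 0 0 0 0 0 0; 0 0 0 0 0 0; 0 0 0 0 0 0",
  gripper=1,
  newtons=15,
)

```text
t: 17.92
tcp_pos: [0.3775, -0.2395, 0.0182]
tool_rot: [0.999, 0.033, 0.0, 0.0]
contact_force: [-0.4, 1.4, 2.5]
grip_width: 0.057
```

>>> step_arm(
  deltas="0 0 0 0 0 0; 0 0 0 0 0 0; 0 0 0 0 0 0",
)

```text
t: 18.17
tcp_pos: [0.3774, -0.2394, 0.0181]
tool_rot: [0.999, 0.033, 0.0, 0.0]
contact_force: [-0.3, 2.7, 6.7]
grip_width: 0.0532
```

>>> step_arm(
  deltas="0 0 0 0 0 0; 0 0 0 0 0 0; 0 0 0 0 0 0",
  gripper=0.2,
)

```text
t: 18.42
tcp_pos: [0.3773, -0.2395, 0.0176]
tool_rot: [0.999, 0.033, 0.0, 0.0]
contact_force: [-1.0, 0.4, 0.1]
grip_width: 0.07
```

>>> step_arm(
  deltas="0 0 0 0 0 -0.115; 0 0 0 0 0 -0.115; 0 0 0 0 0 -0.115; 0 0 0 0 0 -0.115; 0 0 0 0 0 -0.115",
)

```text
t: 18.83
tcp_pos: [0.3772, -0.2395, 0.0176]
tool_rot: [0.944, 0.33, -0.0, 0.0]
contact_force: [0.1, 0.8, -0.2]
grip_width: 0.0703
```

>>> step_arm(
  deltas="0 0 0 0 0 -0.115; 0 0 0 0 0 -0.115; 0 0 0 0 0 -0.115; 0 0 0 0 0 -0.115; 0 0 0 0 0 -0.115",
)

```text
t: 19.25
tcp_pos: [0.3772, -0.2394, 0.0175]
tool_rot: [0.803, 0.595, -0.0, -0.0]
contact_force: [-0.1, 0.9, -0.9]
grip_width: 0.0709
```

>>> step_arm(
  deltas="0 0 0 0 0 -0.115; 0 0 0 0 0 -0.115; 0 0 0 0 0 -0.115; 0 0 0 0 0 0; 0 0 0 0 0 0",
)

```text
t: 19.67
tcp_pos: [0.3773, -0.2395, 0.0176]
tool_rot: [0.687, 0.727, -0.0, 0.0]
contact_force: [-0.1, -0.5, 0.3]
grip_width: 0.0706
```

>>> step_arm(
  deltas="0 0 0 0 0 0; 0 0 0 0 0 0; 0 0 0 0 0 0; 0 0 0 0 0 0; 0 0 0 0 0 0",
  gripper=1,
  newtons=15,
)

```text
t: 20.08
tcp_pos: [0.3773, -0.2394, 0.0176]
tool_rot: [0.686, 0.728, 0.0, 0.0]
contact_force: [0.5, -0.0, 0.2]
grip_width: 0.0534
```

>>> step_arm(
  deltas="0 0 0 0 0 0; 0 0 0 0 0 0; 0 0 0 0 0 0",
  gripper=0.2,
)

```text
t: 20.33
tcp_pos: [0.3772, -0.2394, 0.0176]
tool_rot: [0.686, 0.728, -0.0, -0.0]
contact_force: [0.2, -0.5, -0.1]
grip_width: 0.0699
```

>>> step_arm(
  deltas="0 0 0 0 0 0.115; 0 0 0 0 0 0.115; 0 0 0 0 0 0.115; 0 0 0 0 0 0.115; 0 0 0 0 0 0.115",
)

```text
t: 20.75
tcp_pos: [0.3773, -0.2394, 0.0176]
tool_rot: [0.872, 0.489, -0.0, -0.0]
contact_force: [0.3, 0.3, 1.0]
grip_width: 0.0705
```

>>> step_arm(
  deltas="0 0 0 0 0 0.115; 0 0 0 0 0 0.115; 0 0 0 0 0 0.115; 0 0 0 0 0 0.115; 0 0 0 0 0 0.115",
)

```text
t: 21.17
tcp_pos: [0.3772, -0.2394, 0.0176]
tool_rot: [0.978, 0.209, -0.0, -0.0]
contact_force: [-0.3, -1.1, 0.3]
grip_width: 0.0707
```

>>> step_arm(
  deltas="0 0 0 0 0 0.115; 0 0 0 0 0 0.115; 0 0 0 0 0 0.115; 0 0 0 0 0 0; 0 0 0 0 0 0",
)

```text
t: 21.58
tcp_pos: [0.3772, -0.2394, 0.0176]
tool_rot: [0.999, 0.035, -0.0, -0.0]
contact_force: [-0.0, -0.5, -0.5]
grip_width: 0.0704
```

>>> step_arm(
  deltas="0 0 0 0 0 0; 0 0 0 0 0 0; 0 0 0 0 0 0; 0 0 0 0 0 0; 0 0 0 0 0 0",
  gripper=1,
  newtons=35,
)

```text
t: 22.0
tcp_pos: [0.3773, -0.2394, 0.0176]
tool_rot: [0.999, 0.033, -0.0, 0.0]
contact_force: [0.1, -0.1, -0.1]
grip_width: 0.053
```

>>> step_arm(
  deltas="0 0 -0.1 0 0 0; 0 0 -0.12 0 0 0; 0 0 -0.12 0 0 0; 0 0 0 0 0 0; 0 0 0 0 0 0",
)

```text
t: 22.42
tcp_pos: [0.3776, -0.2398, 0.1206]
tool_rot: [0.999, 0.033, 0.001, 0.001]
contact_force: [-0.4, 0.4, -1.9]
grip_width: 0.0531
```

```bash
python3 st.py .575 .0556 .12 3.75
```

```text
t 22.42 tcp [ 0.3776 -0.2398  0.1206] yaw 3.78 z [ 0.002 -0.002 -1.   ] F [-0.4  0.4 -1.9] w 0.0531 q [-0.83  0.28  1.88  0.    0.98  0.68]
units [ 0.721 -0.939  0.001] rows 9.0 per row [ 8.010e-02 -1.043e-01  1.000e-04]
turn z units 0.0
```

>>> step_arm(
  deltas="0.08 -0.104 0 0 0 0; 0.08 -0.104 0 0 0 0; 0.08 -0.104 0 0 0 0; 0.08 -0.104 0 0 0 0; 0.08 -0.104 0 0 0 0",
)

```text
t: 22.83
tcp_pos: [0.4866, -0.0738, 0.1177]
tool_rot: [0.999, 0.033, -0.002, -0.001]
contact_force: [0.9, -1.3, -2.0]
grip_width: 0.053
```

>>> step_arm(
  deltas="0.08 -0.104 0 0 0 0; 0.08 -0.104 0 0 0 0; 0.08 -0.104 0 0 0 0; 0.08 -0.104 0 0 0 0; 0 0 0 0 0 0",
)

```text
t: 23.25
tcp_pos: [0.5757, 0.0601, 0.1171]
tool_rot: [0.999, 0.035, -0.001, -0.001]
contact_force: [0.2, 0.9, -2.0]
grip_width: 0.0532
```

>>> step_arm(
  deltas="0 0 0 0 0 0; 0 0 0 0 0 0; 0 0 0 0 0 0",
)

```text
t: 23.5
tcp_pos: [0.5736, 0.054, 0.1186]
tool_rot: [0.999, 0.032, -0.001, -0.0]
contact_force: [0.7, -0.9, -2.3]
grip_width: 0.0532
```

```bash
python3 st.py .575 .0556 .05 3.75
```

```text
t 23.5 tcp [0.5736 0.054  0.1186] yaw 3.69 z [-0.002  0.    -1.   ] F [ 0.7 -0.9 -2.3] w 0.0532 q [-0.11  0.54  1.49 -0.    1.11  1.4 ]
units [ 0.006 -0.005  0.229] rows 2.0 per row [ 0.0028 -0.0025  0.1143]
turn z units -0.001
```

>>> step_arm(
  deltas="0.003 -0.003 0.1 0 0 0; 0 0 0.09 0 0 0; 0 0 0.042 0 0 0; 0 0 0 0 0 0; 0 0 0 0 0 0",
)

```text
t: 23.92
tcp_pos: [0.5749, 0.055, 0.0501]
tool_rot: [0.999, 0.032, -0.0, -0.0]
contact_force: [-0.3, 0.2, -1.8]
grip_width: 0.053
```

>>> step_arm(
  deltas="0 0 0.014 0 0 0; 0 0 0.014 0 0 0; 0 0 0.014 0 0 0; 0 0 0 0 0 0; 0 0 0 0 0 0",
)

```text
t: 24.33
tcp_pos: [0.5753, 0.0559, 0.0375]
tool_rot: [0.999, 0.033, 0.0, 0.0]
contact_force: [0.7, 0.7, -2.7]
grip_width: 0.0531
```

```bash
python3 st.py .575 .0556 .0305 3.75
```

```text
t 24.33 tcp [0.5753 0.0559 0.0375] yaw 3.75 z [ 0. -0. -1.] F [ 0.7  0.7 -2.7] w 0.0531 q [-0.11  0.65  1.54  0.    0.94  1.4 ]
units [-0.001  0.001  0.023] rows 1.0 per row [-0.0012  0.0008  0.0232]
turn z units 0.0
```

>>> step_arm(
  deltas="0 0 0.012 0 0 0; 0 0 0.012 0 0 0; 0 0 0 0 0 0; 0 0 0 0 0 0",
)

```text
t: 24.67
tcp_pos: [0.5753, 0.0559, 0.03]
tool_rot: [0.999, 0.033, -0.0, -0.0]
contact_force: [2.5, -0.8, -2.5]
grip_width: 0.0533
```

>>> step_arm(
  deltas="0 0 0 0 0 0; 0 0 0 0 0 0; 0 0 0 0 0 0; 0 0 0 0 0 0",
  gripper=0.2,
)

```text
t: 25.0
tcp_pos: [0.5753, 0.0559, 0.0304]
tool_rot: [0.999, 0.033, 0.0, 0.0]
contact_force: [-0.3, -1.1, -1.1]
grip_width: 0.0705
```

>>> step_arm(
  deltas="0 0 -0.09 0 0 0; 0 0 -0.11 0 0 0; 0 0 -0.11 0 0 0; 0 0 -0.11 0 0 0; 0 0 -0.1 0 0 0",
)

```text
t: 25.42
tcp_pos: [0.5752, 0.0559, 0.1885]
tool_rot: [0.999, 0.033, 0.001, 0.0]
contact_force: [0.9, 0.3, 0.0]
grip_width: 0.0707
```

```bash
python3 st.py; python3 - <<'E'
from h import *
t=shot("top");s=shot("side");crop(t,320,150,400,220,8,"t9",10);crop(s,250,260,340,340,7,"s9",10);crop(s,220,170,310,250,7,"s9j",10)
E
```

```text
t 25.42 tcp [0.5752 0.0559 0.1885] yaw 3.76 z [ 0.001 -0.    -1.   ] F [0.9 0.3 0. ] w 0.0707 q [-0.11  0.47  1.41 -0.    1.27  1.4 ]
```

View pics/t9.png

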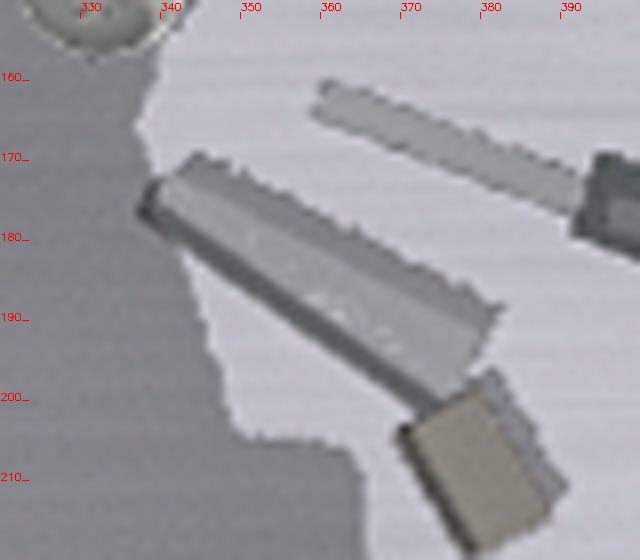

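View pics/s9.png

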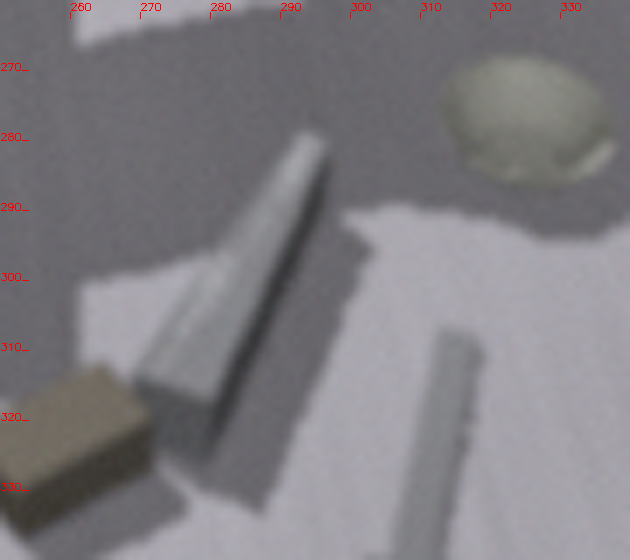

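View pics/s9j.png

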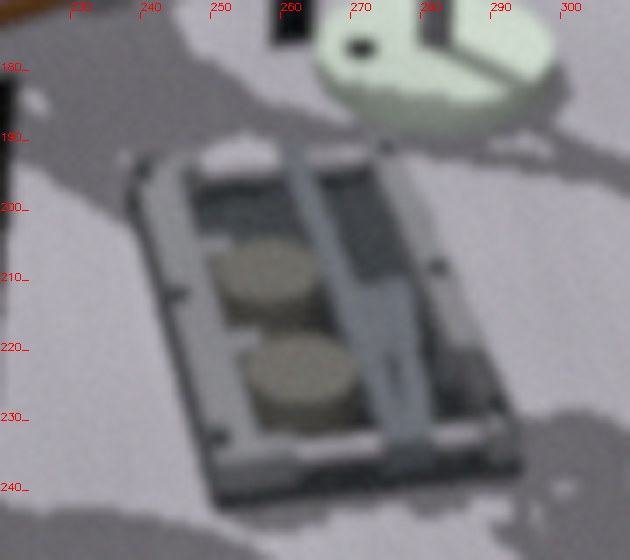

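```bash
python3 - <<'E'
from h import *
t=load("top");s=load("side")
g=lambda cx,cy:(320+cx/8,150+cy/8); gs=lambda cx,cy:(250+cx/7,260+cy/7)
tl,tr,bl,br=[onz(t,g(*p),.036)[:2] for p in [(162,180),(188,163),(443,403),(490,320)]]
print(tl,tr,bl,br)
print("thin",np.linalg.norm(tl-tr),"butt",np.linalg.norm(bl-br),"strlen",np.linalg.norm(tr-br),"taplen",np.linalg.norm(tl-bl))
ang=lambda a,b:np.degrees(np.arctan2(*(a-b)[::-1]))
print("straight ang",ang(tr,br),"taper ang",ang(tl,bl),"diff should be 8", "butt normal", ang(br,bl))
S={n:onz(s,gs(*p),.036)[:2] for n,p in dict(butt_l=(135,380),butt_r=(213,405),tip_l=(302,133),tip_r=(326,143)).items()}
for k,v in S.items():print("side",k,v)
print("side straight",ang(S['tip_r'],S['butt_r']),np.linalg.norm(S['tip_r']-S['butt_r']),"taper",ang(S['tip_l'],S['butt_l']),"butt",np.linalg.norm(S['butt_l']-S['butt_r']))
E
```

```text
[ 0.63299692 -0.29802855] [ 0.63964965 -0.30882791] [ 0.54076399 -0.40463885] [ 0.5734697  -0.42571592]
thin 0.012684044933449627 butt 0.03890895068127847 strlen 0.13432271799327647 taplen 0.14097045594516547
straight ang 60.48221792956188 taper ang 49.135575838670405 diff should be 8 butt normal -32.79960560564341
side butt_l [ 0.54628135 -0.41015029]
side butt_r [ 0.5721813 -0.4243174]
side tip_l [ 0.6307171  -0.29375744]
side tip_r [ 0.63902995 -0.30025028]
side straight 61.68375250389952 0.14093044865216667 taper 54.04145724436876 butt 0.029521423720451495
```

```bash
python3 - <<'E'
from h import *
t=load("top");s=load("side")
g=lambda cx,cy:(320+cx/8,150+cy/8); gs=lambda cx,cy:(250+cx/7,260+cy/7)
for p in [(400,430),(485,390),(552,515),(475,555)]:print(onz(t,g(*p),.03))
for p in [(95,362),(153,410),(15,480)]:print('s',onz(s,gs(*p),.03))
E
python3 st.py .578 -.3892 .15 61.3
```

```text
[ 0.53119686 -0.38860458  0.03      ]
[ 0.54633214 -0.42373022  0.03      ]
[ 0.49582162 -0.44707058  0.03      ]
[ 0.48080171 -0.41522832  0.03      ]
s [ 0.53394653 -0.39506771  0.03      ]
s [ 0.55156996 -0.41909767  0.03      ]
s [ 0.49901724 -0.44426859  0.03      ]
t 25.52 tcp [0.5771 0.0558 0.1915] yaw 3.76 z [ 0.009 -0.001 -1.   ] F [-0.   0.2 -0.7] w 0.0705 q [-0.11  0.47  1.4   0.    1.26  1.4 ]
units [-0.096  1.48   0.14 ] rows 11.0 per row [-0.0087  0.1346  0.0127]
turn z units -0.959
```

>>> step_arm(
  deltas="-0.008 0.134 0.012 0 0 0; -0.008 0.134 0.012 0 0 0; -0.008 0.134 0.012 0 0 0; -0.008 0.134 0.012 0 0 0; -0.008 0.134 0.012 0 0 0",
  gripper=0.48,
)

```text
t: 25.93
tcp_pos: [0.5759, -0.1472, 0.1674]
tool_rot: [0.999, 0.033, -0.0, -0.0]
contact_force: [1.3, -0.2, 0.0]
grip_width: 0.0457
```

>>> step_arm(
  deltas="-0.008 0.134 0.012 0 0 0; -0.008 0.134 0.012 0 0 0; -0.008 0.134 0.012 0 0 0; -0.008 0.134 0.012 0 0 0; -0.008 0.134 0.012 0 0 0",
)

```text
t: 26.35
tcp_pos: [0.577, -0.3486, 0.1492]
tool_rot: [0.999, 0.033, -0.0, -0.0]
contact_force: [-0.0, 0.8, 1.0]
grip_width: 0.0459
```

>>> step_arm(
  deltas="-0.008 0.134 0.012 0 0 0; 0 0 0 0 0 -0.106;0 0 0 0 0 -0.106;0 0 0 0 0 -0.106;0 0 0 0 0 -0.106",
)

```text
t: 26.77
tcp_pos: [0.5775, -0.3872, 0.1454]
tool_rot: [0.967, 0.254, -0.0, -0.001]
contact_force: [-0.5, 0.1, 0.1]
grip_width: 0.0459
```

>>> step_arm(
  deltas="0 0 0 0 0 -0.107;0 0 0 0 0 -0.107;0 0 0 0 0 -0.107;0 0 0 0 0 -0.107; 0 0 0 0 0 -0.107",
)

```text
t: 27.18
tcp_pos: [0.5777, -0.3869, 0.1456]
tool_rot: [0.859, 0.512, -0.0, -0.001]
contact_force: [-0.1, -0.5, 1.8]
grip_width: 0.0455
```

>>> step_arm(
  deltas="0 0 0 0 0 0; 0 0 0 0 0 0",
)

```text
t: 27.35
tcp_pos: [0.5777, -0.3869, 0.1459]
tool_rot: [0.861, 0.508, -0.0, -0.0]
contact_force: [0.3, 0.6, 0.4]
grip_width: 0.0458
```

```bash
python3 st.py .578 -.3892 .07 61.3
```

```text
t 27.35 tcp [ 0.5777 -0.3869  0.1459] yaw 61.1 z [-0.001  0.001 -1.   ] F [0.3 0.6 0.4] w 0.0458 q [-0.76  0.77  1.01  0.    1.36 -0.25]
units [-0.006  0.005  0.253] rows 2.0 per row [-0.0031  0.0024  0.1265]
turn z units -0.003
```

>>> step_arm(
  deltas="-0.006 0.005 0.11 0 0 0; 0 0 0.11 0 0 0; 0 0 0.09 0 0 0; 0 0 0 0 0 0; 0 0 0 0 0 0",
)

```text
t: 27.77
tcp_pos: [0.578, -0.3891, 0.053]
tool_rot: [0.861, 0.509, -0.0, -0.001]
contact_force: [0.4, -0.4, 1.5]
grip_width: 0.0458
```

```bash
python3 st.py .578 -.3892 .012 61.3; python3 - <<'E'
from h import *
t=shot("top");s=shot("side");crop(t,320,130,420,220,6,"t10",10);crop(s,240,230,340,340,6,"s10",10)
E
```

```text
t 27.77 tcp [ 0.578  -0.3891  0.053 ] yaw 61.17 z [-0.002  0.002 -1.   ] F [ 0.4 -0.4  1.5] w 0.0458 q [-0.76  0.86  1.09  0.    1.19 -0.26]
units [-0.     0.     0.137] rows 1.0 per row [-0.0004  0.0005  0.1366]
turn z units -0.002
```

View pics/s10.png

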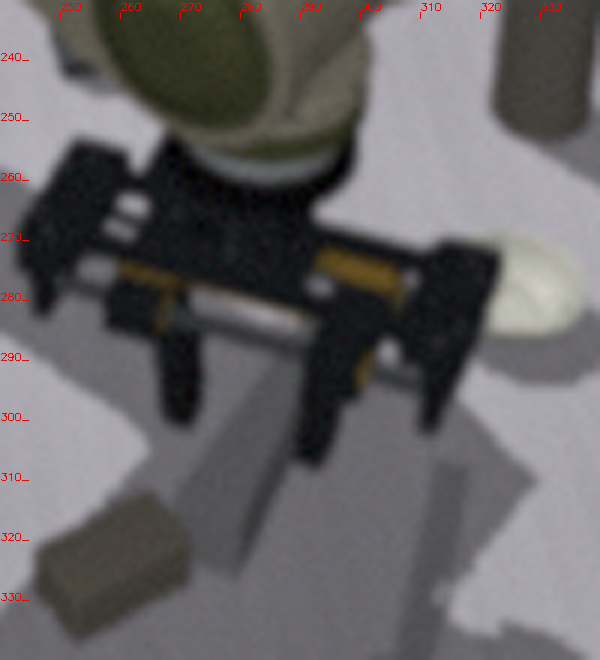

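>>> step_arm(
  deltas="0 0 0.06 0 0 0; 0 0 0.05 0 0 0; 0 0 0.027 0 0 0; 0 0 0 0 0 0; 0 0 0 0 0 0",
)

```text
t: 28.28
tcp_pos: [0.5788, -0.3898, 0.0139]
tool_rot: [0.86, 0.51, 0.0, 0.001]
contact_force: [0.1, -0.1, -0.0]
grip_width: 0.0458
```

>>> step_arm(
  deltas="0 0 0 0 0 0; 0 0 0 0 0 0; 0 0 0 0 0 0; 0 0 0 0 0 0; 0 0 0 0 0 0",
  gripper=1,
  newtons=60,
)

```text
t: 28.7
tcp_pos: [0.5783, -0.3897, 0.0136]
tool_rot: [0.86, 0.51, -0.0, 0.0]
contact_force: [-4.5, 1.1, 5.4]
grip_width: 0.0269
```

```bash
python3 st.py
```

```text
t 28.7 tcp [ 0.5783 -0.3897  0.0136] yaw 61.29 z [ 0.    -0.001 -1.   ] F [-4.5  1.1  5.4] w 0.0269 q [-0.76  0.91  1.11 -0.    1.12 -0.26]
```

>>> step_arm(
  deltas="0 0 0 0 0 0; 0 0 -0.04 0 0 0; 0 0 -0.08 0 0 0; 0 0 -0.1 0 0 0; 0 0 -0.1 0 0 0",
)

```text
t: 29.12
tcp_pos: [0.5779, -0.3888, 0.1087]
tool_rot: [0.86, 0.51, -0.0, -0.001]
contact_force: [0.3, -1.4, -6.5]
grip_width: 0.0274
```

>>> step_arm(
  deltas="0 0 -0.05 0 0 0; 0 0 0 0 0 0; 0 0 0 0 0 0",
)

```text
t: 29.37
tcp_pos: [0.5782, -0.3892, 0.1231]
tool_rot: [0.86, 0.51, -0.0, -0.0]
contact_force: [-0.6, 0.1, -8.0]
grip_width: 0.0272
```

```bash
python3 st.py .65 -.14 .12 93.75; python3 - <<'E'
from h import *
t=shot("top");s=shot("side");crop(t,320,130,420,220,6,"t11",10);crop(s,240,200,340,310,6,"s11",10)
E
```

```text
t 29.37 tcp [ 0.5782 -0.3892  0.1231] yaw 61.3 z [-0.  0. -1.] F [-0.6  0.1 -8. ] w 0.0272 q [-0.76  0.79  1.03  0.    1.31 -0.26]
units [ 0.843 -0.189  0.01 ] rows 7.0 per row [ 0.1205 -0.027   0.0015]
turn z units -0.541
```

View pics/s11.png

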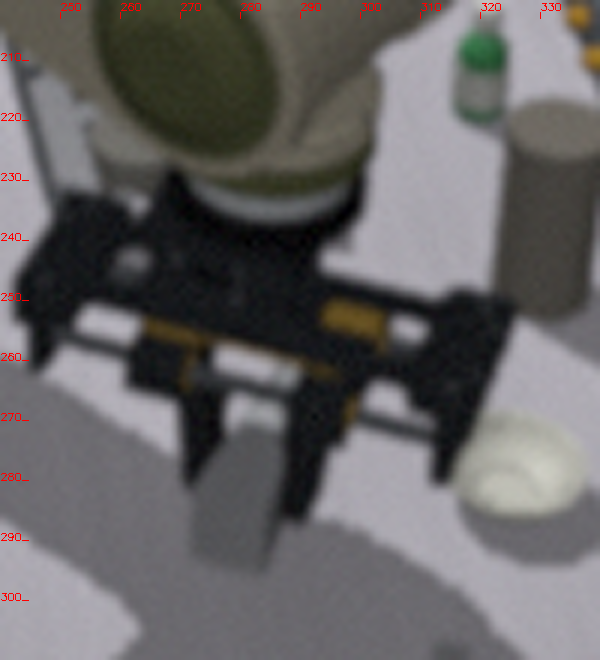

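View pics/t11.png

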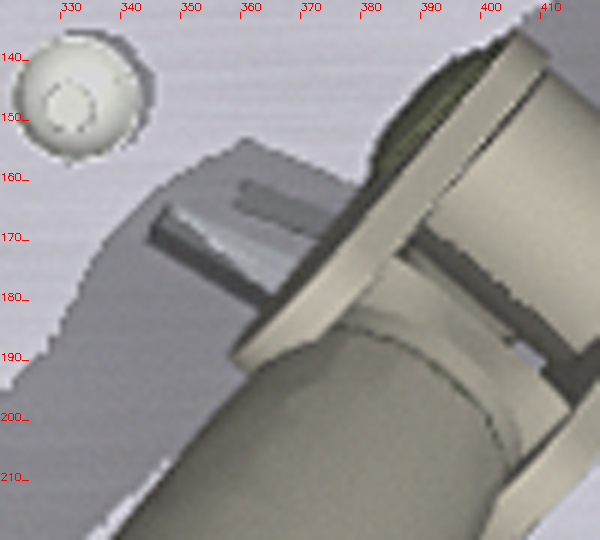

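```bash
python3 - <<'E'
from h import *
t=load("top");s=load("side")
st=ctrl.get_state();tc=st["tcp_pos"]
a=np.radians(61.3);u=np.array([np.cos(a),np.sin(a)]);n=np.array([-u[1],u[0]])
for nm,p in dict(bl=(240+193/6,200+555/6),br=(240+266/6,200+572/6)).items():
    w=onz(s,p,.1095)[:2]-tc[:2];print(nm,w@u,w@n)
for nm,p in dict(tl=(320+163/6,130+208/6)).items():
    w=onz(t,p,.1455)[:2]-tc[:2];print(nm,w@u,w@n)
for nm,p in dict(tlb=(320+149/6,130+232/6)).items():
    w=onz(t,p,.1095)[:2]-tc[:2];print(nm,w@u,w@n)
E
```

```text
bl -0.029827432090034585 0.012842618444701158
br -0.02730166857498826 -0.01732890102083121
tl 0.10959536381858447 -0.0037314372532123155
tlb 0.10658495097862107 -0.0007484601311788136
```

```bash
python3 - <<'E'
from h import *
t=load("top")
a=np.radians(3.75);R=np.array([[np.cos(a),-np.sin(a)],[np.sin(a),np.cos(a)]]);O=np.array([.5952,.0569])
for n,p,z in [("core top",(160+258/2,100+43/2),.108),("core base",(160+254/2,100+65/2),.0),("adh",(236,121),.075),("dish",(333,146),.02)]:
    w=onz(t,p,z);print(n,w,(R.T@(w[:2]-O)).round(3))
E
```

```text
core top [ 0.78057626 -0.13357767  0.108     ] [ 0.173 -0.202]
core base [ 0.77951958 -0.13700082  0.        ] [ 0.171 -0.206]
adh [0.79726172 0.02892787 0.075     ] [ 0.2   -0.041]
dish [ 0.72461176 -0.2830612   0.02      ] [ 0.107 -0.348]
```

>>> step_arm(
  deltas="0 0 0 0 0 -0.108;0 0 0 0 0 -0.108;0 0 0 0 0 -0.108;0 0 0 0 0 -0.108;0 0 0 0 0 -0.108",
)

```text
t: 29.88
tcp_pos: [0.5778, -0.3889, 0.1212]
tool_rot: [0.682, 0.731, 0.0, -0.002]
contact_force: [0.1, 1.0, -7.5]
grip_width: 0.0274
```

```bash
python3 st.py .6548 -.2053 .12 93.75
```

```text
t 29.88 tcp [ 0.5778 -0.3889  0.1212] yaw 94.01 z [-0.002  0.002 -1.   ] F [ 0.1  1.  -7.5] w 0.0274 q [-0.76  0.8   1.04  0.    1.31 -0.83]
units [0.592 0.299 0.005] rows 5.0 per row [0.1185 0.0598 0.0009]
turn z units 0.004
```

>>> step_arm(
  deltas="0.099 0.05 0 0 0 0; 0.099 0.05 0 0 0 0; 0.099 0.05 0 0 0 0; 0.099 0.05 0 0 0 0; 0.099 0.05 0 0 0 0",
)

```text
t: 30.3
tcp_pos: [0.6434, -0.2345, 0.1213]
tool_rot: [0.684, 0.729, -0.0, -0.002]
contact_force: [0.9, -0.0, -6.6]
grip_width: 0.0271
```

>>> step_arm(
  deltas="0.097 0.049 0 0 0 0.002; 0 0 0 0 0 0; 0 0 0 0 0 0;0 0 0 0 0 0",
)

```text
t: 30.63
tcp_pos: [0.6558, -0.2065, 0.1219]
tool_rot: [0.685, 0.729, -0.001, -0.001]
contact_force: [-0.7, -0.5, -7.0]
grip_width: 0.0275
```

```bash
python3 st.py .6548 -.2053 .04 93.75; python3 - <<'E'
from h import *
t=shot("top");s=shot("side");crop(t,230,130,340,220,6,"t12",10);crop(s,240,170,340,280,6,"s12",10)
E
```

```text
t 30.63 tcp [ 0.6558 -0.2065  0.1219] yaw 93.58 z [-0.002  0.001 -1.   ] F [-0.7 -0.5 -7. ] w 0.0275 q [-0.47  0.77  1.07 -0.    1.3  -0.54]
units [ 0.004 -0.003  0.273] rows 2.0 per row [ 0.0019 -0.0013  0.1366]
turn z units -0.003
```

View pics/t12.png

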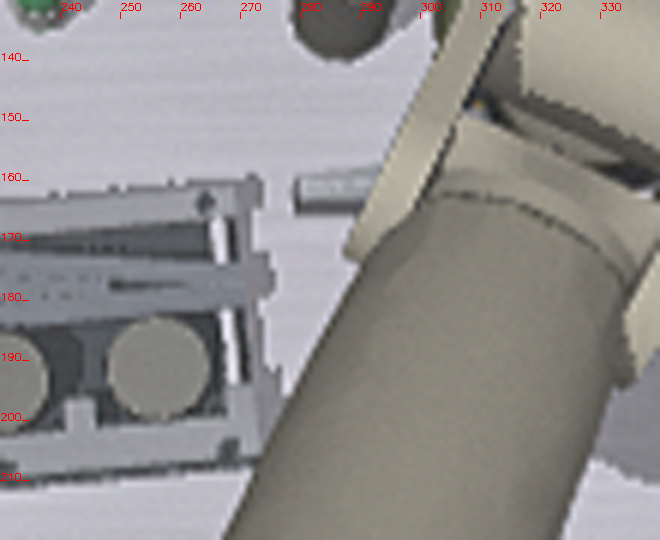

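View pics/s12.png

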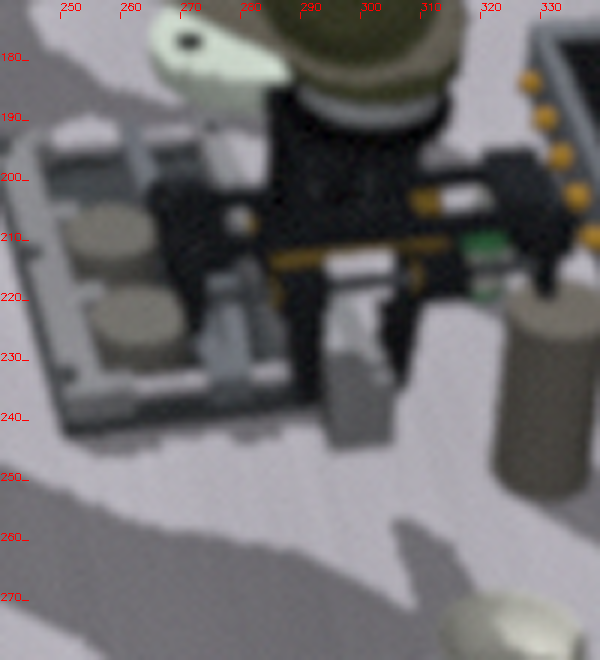

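```bash
python3 - <<'E'
from h import *
t=load("top");s=load("side");tc=ctrl.get_state()["tcp_pos"]
a=np.radians(3.75);R=np.array([[np.cos(a),-np.sin(a)],[np.sin(a),np.cos(a)]]);O=np.array([.5952,.0569])
J=lambda w:(R.T@(w[:2]-O)).round(4)
g=lambda x,y:(230+x/6,130+y/6);gs=lambda x,y:(240+x/6,170+y/6)
for n,p in dict(tipR=(296,177),tipL=(297,206),str2=(375,164)).items():print(n,J(onz(t,g(*p),.1443)))
print("tipLbot",J(onz(t,g(298,214),.108)))
for n,p in dict(bl=(328,450),br=(392,443)).items():print(n,J(onz(s,gs(*p),.108)))
print("tcp",J(tc))
print("rail inner",J(onz(t,g(180,220),.03)), "disc0 c",J(onz(t,g(159,368),.042)))
E
```

```text
tipR [ 0.0484 -0.1574]
tipL [ 0.034  -0.1564]
str2 [ 0.0514 -0.1963]
tipLbot [ 0.0379 -0.1599]
bl [ 0.0287 -0.2946]
br [ 0.0597 -0.2948]
tcp [ 0.0432 -0.2677]
rail inner [ 0.0574 -0.1043] disc0 c [-0.0229 -0.0854]
```

```bash
python3 - <<'E'
from h import *
t=load("top")
crop(t,262,145,312,185,14,"t13",5)
E
```

```text
(no output)
```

View pics/t13.png

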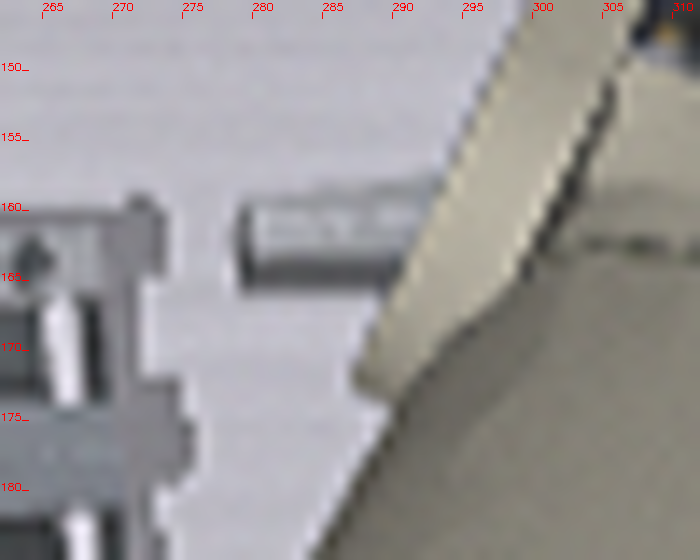

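>>> step_arm(
  deltas="0.004 0 0.08 0 0 0.035; 0 0 0.1 0 0 0; 0 0 0.1 0 0 0; 0 0 0 0 0 0; 0 0 0 0 0 0",
)

```text
t: 31.15
tcp_pos: [0.6554, -0.2058, 0.0385]
tool_rot: [0.698, 0.716, -0.0, -0.002]
contact_force: [0.9, 0.4, -6.2]
grip_width: 0.0271
```

```bash
cat >> st.py <<'E'
a=np.radians(3.75);RJ=np.array([[np.cos(a),-np.sin(a)],[np.sin(a),np.cos(a)]]);OJ=np.array([.5952,.0569])
print("tcp in jig mm",((RJ.T@(s["tcp_pos"][:2]-OJ))*1000).round(1))
E
python3 st.py;python3 - <<'E'
from h import *
t=shot("top");s=shot("side")
crop(t,255,145,305,185,12,"t14",5);crop(s,250,200,310,270,8,"s14",5)
E
```

```text
t 31.15 tcp [ 0.6554 -0.2058  0.0385] yaw 91.4 z [-0.003  0.001 -1.   ] F [ 0.9  0.4 -6.2] w 0.0271 q [-0.47  0.86  1.14 -0.    1.14 -0.5 ]
tcp in jig mm [  42.9 -266. ]
```

View pics/t14.png

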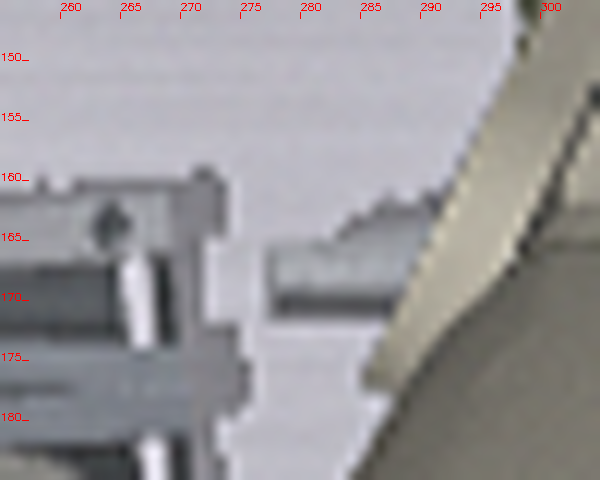

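View pics/s14.png

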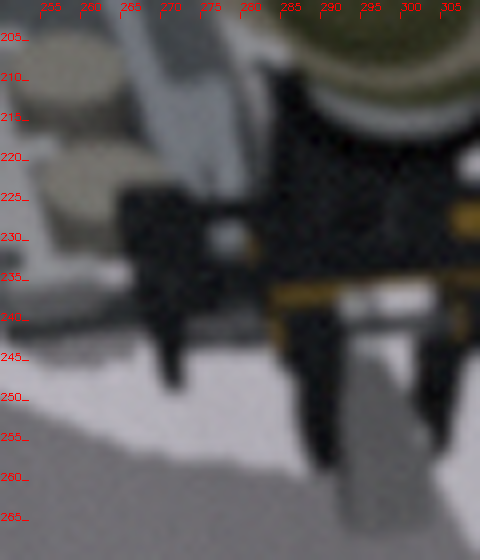

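```bash
python3 - <<'E'
from h import *
t=load("top")
a=np.radians(3.75);R=np.array([[np.cos(a),-np.sin(a)],[np.sin(a),np.cos(a)]]);O=np.array([.5952,.0569])
J=lambda w:(1000*R.T@(w[:2]-O)).round(1)
g=lambda x,y:(255+x/12,145+y/12)
for n,p,z in [("tipR",(277,243),.061),("tipL",(277,296),.061),("tipLbot",(273,318),.025),("tapered far",(385,296),.061),("rail in",(115,257),.03),("jaw back end",(225,328),.03),("rail in lo",(190,243),.03)]:print(n,J(onz(t,g(*p),z)))
E
```

```text
tipR [  50.  -159.5]
tipL [  36.  -158.1]
tipLbot [  37.7 -159.6]
tapered far [  33.5 -186. ]
rail in [  56.9 -118.9]
jaw back end [  35.1 -146.2]
rail in lo [  58.9 -139.2]
```

>>> step_arm(
  deltas="0 0 0.016 0 0 0.033; 0 0 0.016 0 0 0; 0 0 0 0 0 0; 0 0 0 0 0 0; 0 0 0 0 0 0",
)

```text
t: 31.67
tcp_pos: [0.6566, -0.2054, 0.0308]
tool_rot: [0.71, 0.704, 0.0, 0.001]
contact_force: [-0.3, 0.3, -6.3]
grip_width: 0.0269
```

```bash
python3 st.py
```

```text
t 31.67 tcp [ 0.6566 -0.2054  0.0308] yaw 89.53 z [ 0.001 -0.001 -1.   ] F [-0.3  0.3 -6.3] w 0.0269 q [-0.47  0.87  1.14  0.    1.13 -0.46]
tcp in jig mm [  44.1 -265.7]
```

>>> step_arm(
  deltas="0.033 -0.006 0.008 0 0 0; 0.033 -0.004 0 0 0 0; 0.033 -0.0025 0 0 0 0; 0 0 0 0 0 0; 0 0 0 0 0 0",
)

```text
t: 32.08
tcp_pos: [0.654, -0.1795, 0.0301]
tool_rot: [0.71, 0.704, -0.001, 0.005]
contact_force: [-0.2, -21.2, -3.3]
grip_width: 0.0269
```

```bash
python3 st.py;python3 - <<'E'
from h import *
t=shot("top");s=shot("side")
crop(t,240,145,300,185,10,"t15",5);crop(s,250,200,310,270,8,"s15",5)
E
```

```text
t 32.08 tcp [ 0.654  -0.1795  0.0301] yaw 89.51 z [ 0.005 -0.01  -1.   ] F [ -0.2 -21.2  -3.3] w 0.0269 q [-0.44  0.85  1.19 -0.01  1.09 -0.43]
tcp in jig mm [  43.2 -239.7]
```

View pics/t15.png

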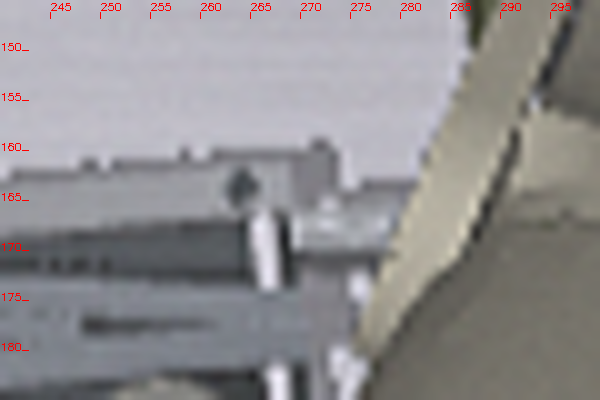

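View pics/s15.png

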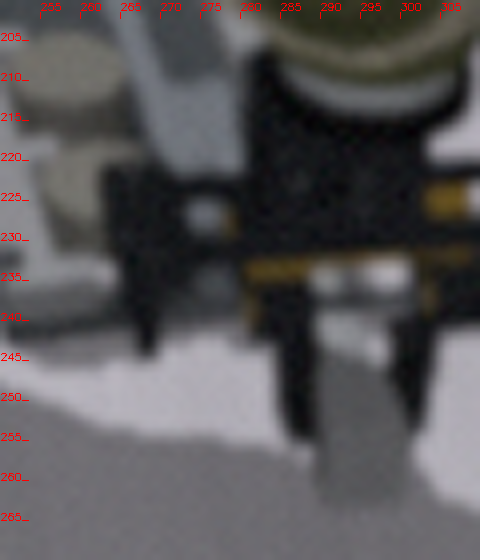

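```bash
python3 - <<'E'
from h import *
t=load("top")
a=np.radians(3.75);R=np.array([[np.cos(a),-np.sin(a)],[np.sin(a),np.cos(a)]]);O=np.array([.5952,.0569])
J=lambda w:(1000*R.T@(w[:2]-O)).round(1)
g=lambda x,y:(240+x/10,145+y/10)
for n,p,z in [("tipR",(295,208),.052),("tipL",(293,250),.052),("rail in",(260,218),.03),("strR far",(365,185),.052)]:print(n,J(onz(t,g(*p),z)))
crop(t,258,150,290,178,20,"t16",5)
E
```

```text
tipR [  52.6 -133.3]
tipL [  39.3 -131.3]
rail in [  55.3 -123.3]
strR far [  58.  -155.9]
```

View pics/t16.png

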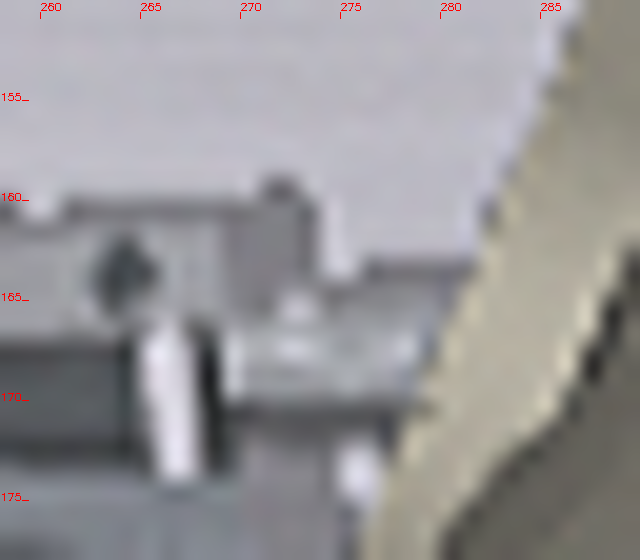

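>>> step_arm(
  deltas="-0.035 0.0025 0 0 0 0; 0 0 -0.025 0 0 0; 0 0 0 0 0 0; 0 0 0 0 0 0",
)

```text
t: 32.52
tcp_pos: [0.6537, -0.1849, 0.0355]
tool_rot: [0.71, 0.704, 0.0, 0.0]
contact_force: [0.7, -0.1, -6.8]
grip_width: 0.0273
```

```bash
python3 st.py;python3 - <<'E'
from h import *
t=shot("top");s=shot("side")
crop(t,258,150,290,178,20,"t17",5);crop(s,255,210,325,280,8,"s17",5)
E
```

```text
t 32.52 tcp [ 0.6537 -0.1849  0.0355] yaw 89.53 z [ 0.001  0.    -1.   ] F [ 0.7 -0.1 -6.8] w 0.0273 q [-0.45  0.85  1.18  0.    1.12 -0.44]
tcp in jig mm [  42.6 -245.2]
```

View pics/t17.png

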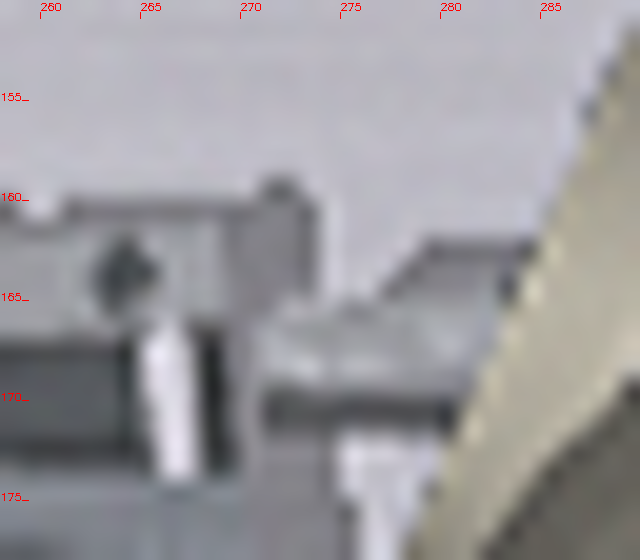

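View pics/s17.png

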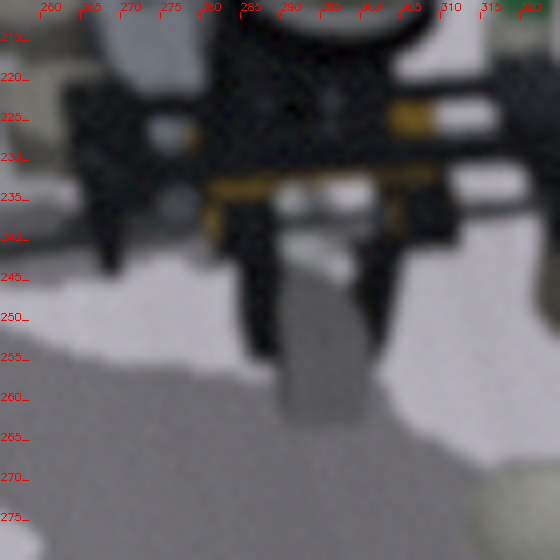

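```bash
python3 - <<'E'
from h import *
t=load("top");s=load("side")
a=np.radians(3.75);R=np.array([[np.cos(a),-np.sin(a)],[np.sin(a),np.cos(a)]]);O=np.array([.5952,.0569])
def plane(c,p,yj):
    o,d=ray(c,p);oj=R.T@(o[:2]-O);dj=R.T@d[:2];k=(yj-oj[1])/dj[1];w=o+k*d;return (oj+k*dj).round(4),w[2].round(4)
gs=lambda x,y:(255+x/8,210+y/8)
for n,p in dict(bl=(280,425),br=(367,420),tl=(278,290),tr=(356,285)).items():
    print(n,[plane(s,gs(*p),y) for y in(-.278,-.2747,-.271)])
print("ftip L",plane(s,gs(262,360),-.2542),plane(s,gs(385,355),-.2542))
# tip: top view lower left bottom corner and top corner assume y
g=lambda x,y:(258+x/20,150+y/20)
J=lambda w:(1000*R.T@(w[:2]-O)).round(1)
for z in (.045,.05,.055,.06):print(z,J(onz(t,g(268,386),z)))
for z in (.01,.015,.02,.025):print(z,J(onz(t,g(265,425),z)))
E
```

```text
bl [(array([ 0.0235, -0.278 ]), np.float64(0.0272)), (array([ 0.0246, -0.2747]), np.float64(0.0242)), (array([ 0.0257, -0.271 ]), np.float64(0.0208))]
br [(array([ 0.0568, -0.278 ]), np.float64(0.0245)), (array([ 0.058 , -0.2747]), np.float64(0.0215)), (array([ 0.0593, -0.271 ]), np.float64(0.018))]
tl [(array([ 0.0197, -0.278 ]), np.float64(0.0914)), (array([ 0.0207, -0.2747]), np.float64(0.0886)), (array([ 0.0218, -0.271 ]), np.float64(0.0855))]
tr [(array([ 0.0486, -0.278 ]), np.float64(0.0896)), (array([ 0.0498, -0.2747]), np.float64(0.0868)), (array([ 0.051, -0.271]), np.float64(0.0836))]
ftip L (array([ 0.0224, -0.2542]), np.float64(0.0384)) (array([ 0.0701, -0.2542]), np.float64(0.0338))
0.045 [  42.4 -138.6]
0.05 [  41.4 -138.3]
0.055 [  40.3 -137.9]
0.06 [  39.3 -137.6]
0.01 [  43.5 -140. ]
0.015 [  42.4 -139.7]
0.02 [  41.4 -139.3]
0.025 [  40.4 -139. ]
```

```bash
python3 - <<'E'
from h import *
t=load("top");s=load("side")
a=np.radians(3.75);R=np.array([[np.cos(a),-np.sin(a)],[np.sin(a),np.cos(a)]]);O=np.array([.5952,.0569])
J=lambda w:(1000*R.T@(w[:2]-O)).round(1)
for z in(.0,.012,.02):print(z,[J(onz(t,p,z)) for p in [(265,170),(267.5,170),(269.8,170),(188,190)]])
E
python3 -c "
import cv2;a=cv2.imread('pics/s9j.png');cv2.imwrite('pics/s9k.png',cv2.resize(a[380:500,200:560],None,fx=2.2,fy=2.2,interpolation=cv2.INTER_CUBIC))"
```

```text
0.0 [array([  51.5, -120.8]), array([  50.8, -128.9]), array([  50.1, -136.4]), array([  8.2, 134. ])]
0.012 [array([  49. , -120.1]), array([  48.2, -128.2]), array([  47.6, -135.6]), array([  6. , 132.3])]
0.02 [array([  47.3, -119.7]), array([  46.6, -127.7]), array([  45.9, -135.1]), array([  4.6, 131.2])]
```

View pics/s9k.png

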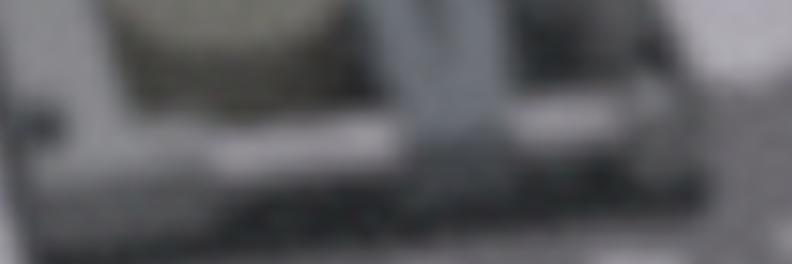

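>>> step_arm(
  deltas="0.02 -0.0015 0 0 0 0; 0.02 -0.0015 0 0 0 0; 0.02 -0.0015 0 0 0 0; 0.02 -0.0015 0 0 0 0; 0 0 0 0 0 0",
)

```text
t: 33.03
tcp_pos: [0.6518, -0.1602, 0.0349]
tool_rot: [0.71, 0.704, 0.0, -0.0]
contact_force: [0.2, 0.2, -7.2]
grip_width: 0.027
```

```bash
python3 st.py
```

```text
t 33.03 tcp [ 0.6518 -0.1602  0.0349] yaw 89.57 z [-0.     0.001 -1.   ] F [ 0.2  0.2 -7.2] w 0.027 q [-0.42  0.83  1.21  0.    1.1  -0.41]
tcp in jig mm [  42.3 -220.3]
```

>>> step_arm(
  deltas="0.027 -0.002 0 0 0 0; 0.027 -0.002 0 0 0 0; 0.027 -0.002 0 0 0 0; 0.027 -0.002 0 0 0 0; 0 0 0 0 0 0",
)

```text
t: 33.45
tcp_pos: [0.6497, -0.1274, 0.035]
tool_rot: [0.71, 0.705, 0.0, -0.0]
contact_force: [0.2, 0.4, -6.7]
grip_width: 0.027
```

```bash
python3 st.py;python3 - <<'E'
from h import *
t=shot("top");s=shot("side")
crop(t,220,145,290,185,10,"t18",5);crop(s,245,190,315,260,8,"s18",5)
E
```

```text
t 33.45 tcp [ 0.6497 -0.1274  0.035 ] yaw 89.58 z [-0.     0.001 -1.   ] F [ 0.2  0.4 -6.7] w 0.027 q [-0.37  0.81  1.24  0.    1.09 -0.36]
tcp in jig mm [  42.3 -187.5]
```

View pics/t18.png

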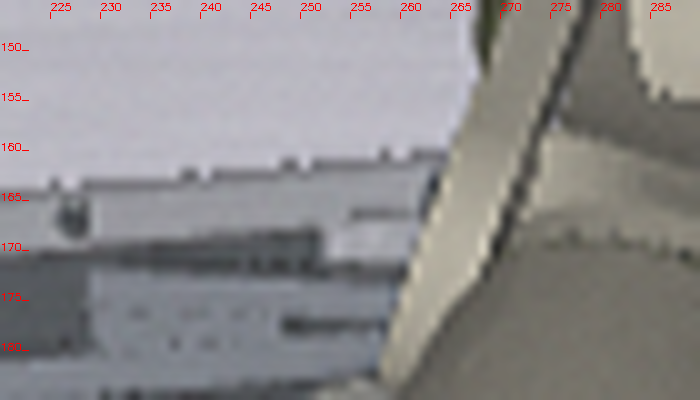

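View pics/s18.png

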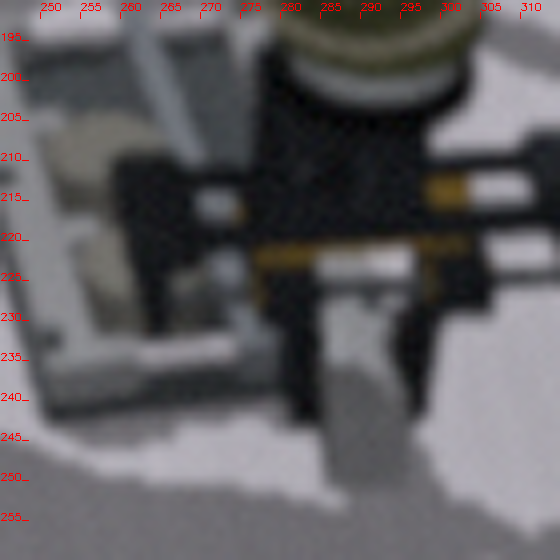

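>>> step_arm(
  deltas="0.02 -0.0015 0 0 0 0; 0.02 -0.0015 0 0 0 0; 0.02 -0.0015 0 0 0 0; 0.02 -0.0015 0 0 0 0; 0 0 0 0 0 0",
)

```text
t: 33.97
tcp_pos: [0.6486, -0.1042, 0.0353]
tool_rot: [0.71, 0.704, 0.0, 0.0]
contact_force: [1.7, 1.7, -7.2]
grip_width: 0.0271
```

>>> step_arm(
  deltas="0 0 0.008 0 0 0; 0 0 0.008 0 0 0; 0 0 0 0 0 0",
)

```text
t: 34.22
tcp_pos: [0.6486, -0.1058, 0.0303]
tool_rot: [0.71, 0.704, 0.0, 0.0]
contact_force: [3.1, 0.3, -5.1]
grip_width: 0.0273
```

```bash
python3 st.py
```

```text
t 34.22 tcp [ 0.6486 -0.1058  0.0303] yaw 89.46 z [ 0.001 -0.    -1.   ] F [ 3.1  0.3 -5.1] w 0.0273 q [-0.34  0.81  1.27  0.    1.07 -0.33]
tcp in jig mm [  42.6 -165.9]
```

>>> step_arm(
  deltas="0 0 0.007 0 0 0; 0 0 0.006 0 0 0; 0 0 0 0 0 0",
)

```text
t: 34.47
tcp_pos: [0.6486, -0.1063, 0.0268]
tool_rot: [0.71, 0.704, 0.0, 0.001]
contact_force: [2.4, -4.0, 0.1]
grip_width: 0.0272
```

>>> step_arm(
  deltas="0.015 -0.001 0 0 0 0; 0.015 -0.001 0 0 0 0; 0.01 -0.001 0 0 0 0; 0 0 0 0 0 0; 0 0 0 0 0 0",
)

```text
t: 34.88
tcp_pos: [0.649, -0.0944, 0.0276]
tool_rot: [0.71, 0.704, 0.001, 0.002]
contact_force: [7.6, -4.8, 1.6]
grip_width: 0.0272
```

```bash
python3 st.py
```

```text
t 34.88 tcp [ 0.649  -0.0944  0.0276] yaw 89.45 z [ 0.005 -0.002 -1.   ] F [ 7.6 -4.8  1.6] w 0.0272 q [-0.32  0.81  1.28  0.    1.05 -0.31]
tcp in jig mm [  43.8 -154.5]
```

>>> step_arm(
  deltas="0 0 0 0 0 0; 0 0 0 0 0 0; 0 0 0 0 0 0; 0 0 0 0 0 0",
  gripper=0.48,
)

```text
t: 35.22
tcp_pos: [0.6471, -0.0932, 0.0262]
tool_rot: [0.71, 0.704, -0.0, -0.0]
contact_force: [0.1, -1.2, -0.3]
grip_width: 0.0457
```

>>> step_arm(
  deltas="0 0 -0.07 0 0 0; 0 0 -0.1 0 0 0; 0 0 -0.1 0 0 0; 0 0 -0.1 0 0 0; 0 0 -0.1 0 0 0",
)

```text
t: 35.63
tcp_pos: [0.647, -0.0932, 0.1687]
tool_rot: [0.71, 0.704, -0.0, -0.0]
contact_force: [-0.3, 0.2, 0.8]
grip_width: 0.0461
```

>>> step_arm(
  deltas="-0.1 0 -0.05 0 0 0; -0.13 0 0 0 0 0; -0.13 0 0 0 0 0; -0.13 0 0 0 0 0; -0.13 0 0 0 0 0",
)

```text
t: 36.05
tcp_pos: [0.6453, -0.281, 0.1824]
tool_rot: [0.71, 0.704, 0.0, -0.0]
contact_force: [-0.0, 0.0, 0.1]
grip_width: 0.046
```

```bash
python3 st.py;python3 - <<'E'
from h import *
t=shot("top");s=shot("side")
crop(t,180,140,300,225,6,"t19",10);crop(s,225,180,315,260,8,"s19",5);crop(t,60,170,260,300,4,"t19b",20)
E
```

```text
t 36.05 tcp [ 0.6453 -0.281   0.1824] yaw 89.51 z [-0.  0. -1.] F [-0.   0.   0.1] w 0.046 q [-0.58  0.77  0.93  0.    1.45 -0.57]
tcp in jig mm [  27.9 -340.4]
```

View pics/t19.png

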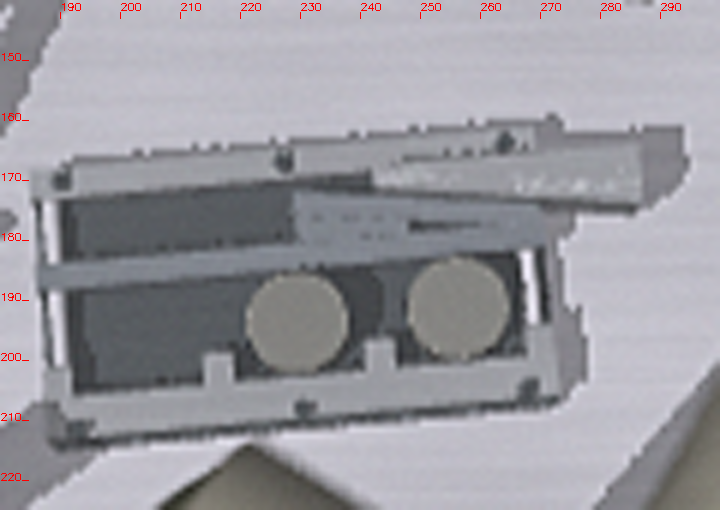

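View pics/s19.png

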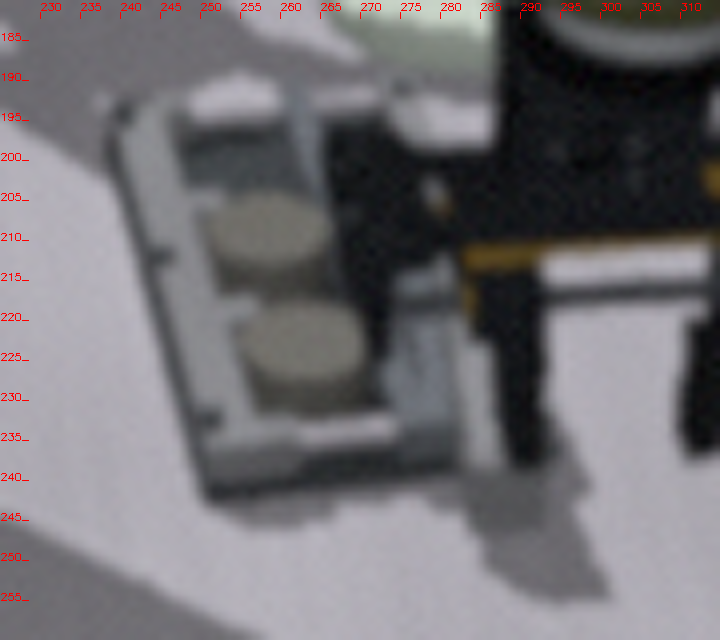

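View pics/t19b.png

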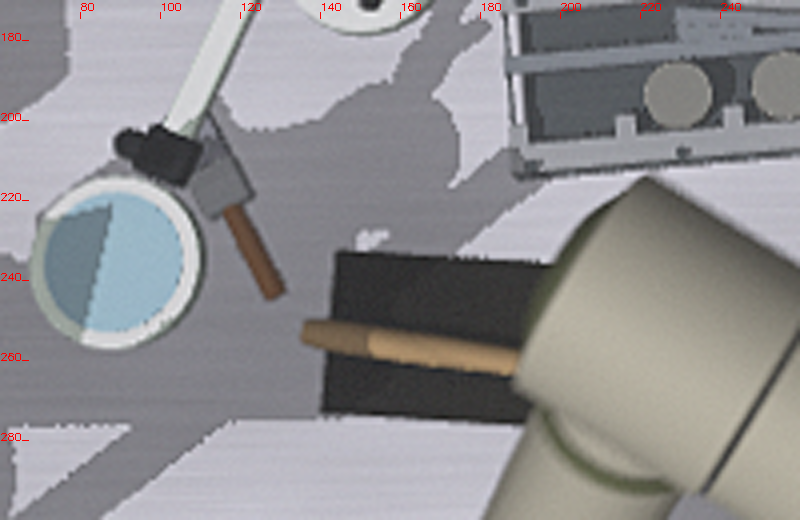

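>>> step_arm(
  deltas="-0.092 -0.081 0 0 0 0; -0.092 -0.081 0 0 0 0; -0.092 -0.081 0 0 0 0; -0.092 -0.081 0 0 0 0; -0.092 -0.081 0 0 0 0",
)

```text
t: 36.57
tcp_pos: [0.522, -0.4166, 0.1824]
tool_rot: [0.71, 0.704, 0.0, -0.0]
contact_force: [0.1, -0.1, -0.0]
grip_width: 0.0459
```

>>> step_arm(
  deltas="-0.092 -0.081 0 0 0 0; -0.092 -0.081 0 0 0 0; 0 0 0 0 0 0; 0 0 0 0 0 0",
)

```text
t: 36.9
tcp_pos: [0.4731, -0.4717, 0.1822]
tool_rot: [0.711, 0.703, 0.0, -0.0]
contact_force: [0.2, 0.5, 0.1]
grip_width: 0.0459
```

```bash
python3 st.py;python3 - <<'E'
from h import *
t=shot("top");s=shot("side")
crop(t,125,220,255,300,6,"t20",10);crop(s,170,170,240,240,8,"s20",5)
a=np.radians(3.75);R=np.array([[np.cos(a),-np.sin(a)],[np.sin(a),np.cos(a)]]);O=np.array([.5952,.0569])
J=lambda w:(1000*R.T@(w[:2]-O)).round(1)
g=lambda x,y:(180+x/6,140+y/6)
print([J(onz(t,g(*p),.048)) for p in[(372,167),(372,186),(641,137),(638,204)]])
E
```

```text
t 36.9 tcp [ 0.4731 -0.4717  0.1822] yaw 89.36 z [-0.     0.001 -1.   ] F [0.2 0.5 0.1] w 0.0459 q [-0.96  0.68  1.08  0.    1.38 -0.95]
tcp in jig mm [-156.4 -519.4]
[array([ 54.8, -46.7]), array([ 44.7, -45.9]), array([  58.2, -189. ]), array([  22.6, -183.7])]
```

View pics/t20.png

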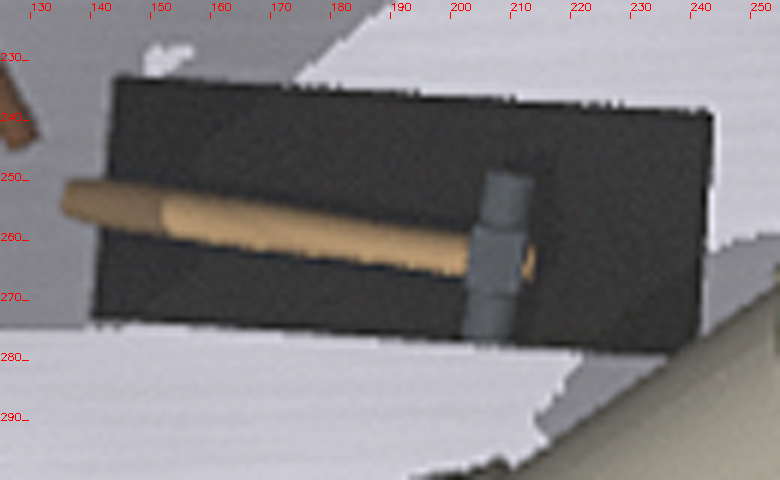

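View pics/s20.png

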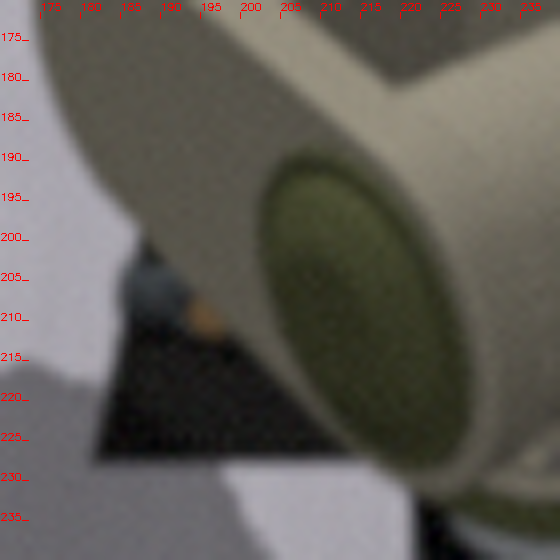

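```bash
python3 - <<'E'
from h import *
t=load("top")
g=lambda x,y:(125+x/6,220+y/6)
m=[onz(t,g(*p),.003)[:2] for p in [(115,76),(712,110),(700,355),(92,320)]]
C=np.mean(m,axis=0);print("mat c",C,"sides",np.linalg.norm(m[0]-m[1]),np.linalg.norm(m[1]-m[2]));v=m[0]-m[1]+m[3]-m[2];ma=np.arctan2(v[1],v[0]);print("mat yaw",np.degrees(ma))
he=onz(t,g(66,197),.017)[:2];hd=onz(t,g(498,258),.031)[:2];hn=onz(t,g(440,252),.017)[:2]
hd1=onz(t,g(510,172),.031)[:2];hd2=onz(t,g(489,340),.031)[:2]
print("end",he,"head",hd,"near",hn)
v=hd-he;print("len end-head (230)",np.linalg.norm(v),"yaw",np.degrees(np.arctan2(v[1],v[0])));w=hn-he;print("yaw handle",np.degrees(np.arctan2(w[1],w[0])))
w=hd1-hd2;print("head len 88",np.linalg.norm(w),"perp yaw",np.degrees(np.arctan2(w[1],w[0]))-90)
h=np.arctan2(v[1],v[0]);u=v/np.linalg.norm(v)
print("grip x=55:",hd-u*.050,"origin",hd-u*.105)
E
```

```text
mat c [0.38286712 0.17791737] sides 0.3180865555681284 0.12813040353305585
mat yaw 85.3679848882546
end [0.39612216 0.35290612] head [0.35941473 0.12572574] near [0.36307049 0.1573381 ]
len end-head (230) 0.23012683113383206 yaw -99.17843084104155
yaw handle -99.59254237608653
head len 88 0.08621742922315506 perp yaw -97.90236713746432
grip x=55: [0.3673902  0.17508556] origin [0.37616323 0.22938136]
```

```bash
python3 st.py .3685 .176 .12 81
```

```text
t 37.0 tcp [ 0.4748 -0.4701  0.1823] yaw 89.55 z [ 0.     0.001 -1.   ] F [ 0.2  1.1 -0.6] w 0.0455 q [-0.96  0.68  1.08  0.    1.38 -0.95]
units [ 2.151 -0.371  0.209] rows 16.0 per row [ 0.1344 -0.0232  0.0131]
turn z units 0.143
tcp in jig mm [-154.7 -518. ]
```

>>> step_arm(
  deltas="0.132 -0.023 0.013 0 0 0; 0.132 -0.023 0.013 0 0 0; 0.132 -0.023 0.013 0 0 0; 0.132 -0.023 0.013 0 0 0; 0.132 -0.023 0.013 0 0 0",
)

```text
t: 37.42
tcp_pos: [0.4413, -0.2695, 0.1627]
tool_rot: [0.709, 0.705, 0.0, 0.0]
contact_force: [0.8, 0.1, 0.0]
grip_width: 0.046
```

>>> step_arm(
  deltas="0.132 -0.023 0.013 0 0 0; 0.132 -0.023 0.013 0 0 0; 0.132 -0.023 0.013 0 0 0; 0.132 -0.023 0.013 0 0 0; 0.132 -0.023 0.013 0 0 0",
)

```text
t: 37.83
tcp_pos: [0.4079, -0.0715, 0.1434]
tool_rot: [0.71, 0.705, 0.0, 0.0]
contact_force: [0.9, 0.4, 0.3]
grip_width: 0.0458
```

>>> step_arm(
  deltas="0.132 -0.023 0.013 0 0 0; 0.132 -0.023 0.013 0 0 0; 0.132 -0.023 0.013 0 0 0; 0.132 -0.023 0.013 0 0 0; 0.132 -0.023 0.013 0 0 0",
)

```text
t: 38.25
tcp_pos: [0.3745, 0.1267, 0.124]
tool_rot: [0.709, 0.705, 0.0, 0.0]
contact_force: [1.9, -0.1, -0.6]
grip_width: 0.0459
```

>>> step_arm(
  deltas="0 0 0 0 0 0.072; 0 0 0 0 0 0.072; 0 0 0 0 0 0; 0 0 0 0 0 0",
)

```text
t: 38.58
tcp_pos: [0.3754, 0.1246, 0.1239]
tool_rot: [0.76, 0.65, 0.0, 0.0]
contact_force: [-0.1, -0.6, 0.2]
grip_width: 0.0456
```

```bash
python3 st.py .3685 .176 .06 81
```

```text
t 38.58 tcp [0.3754 0.1246 0.1239] yaw 81.08 z [ 0.  0. -1.] F [-0.1 -0.6  0.2] w 0.0456 q [0.02 0.17 2.01 0.   0.95 0.18]
units [ 0.166 -0.049  0.213] rows 2.0 per row [ 0.0829 -0.0247  0.1066]
turn z units 0.001
tcp in jig mm [-214.9   81.9]
```

>>> step_arm(
  deltas="0.083 -0.025 0 0 0 0; 0.083 -0.025 0.05 0 0 0; 0 0 0.1 0 0 0; 0 0 0.06 0 0 0; 0 0 0 0 0 0",
)

```text
t: 39.0
tcp_pos: [0.3669, 0.1752, 0.0584]
tool_rot: [0.76, 0.649, -0.002, -0.001]
contact_force: [-0.8, 1.3, 0.3]
grip_width: 0.0459
```

```bash
python3 st.py .3685 .176 .007 81;python3 - <<'E'
from h import *
t=shot("top");s=shot("side")
crop(t,125,180,255,300,5,"t21",10);crop(s,160,150,260,240,7,"s21",10)
E
```

```text
t 39.0 tcp [0.3669 0.1752 0.0584] yaw 80.99 z [-0.006 -0.001 -1.   ] F [-0.8  1.3  0.3] w 0.0459 q [0.16 0.33 2.04 0.   0.78 0.31]
units [0.004 0.006 0.171] rows 2.0 per row [0.0019 0.0028 0.0856]
turn z units -0.0
tcp in jig mm [-220.   132.9]
```

View pics/s21.png

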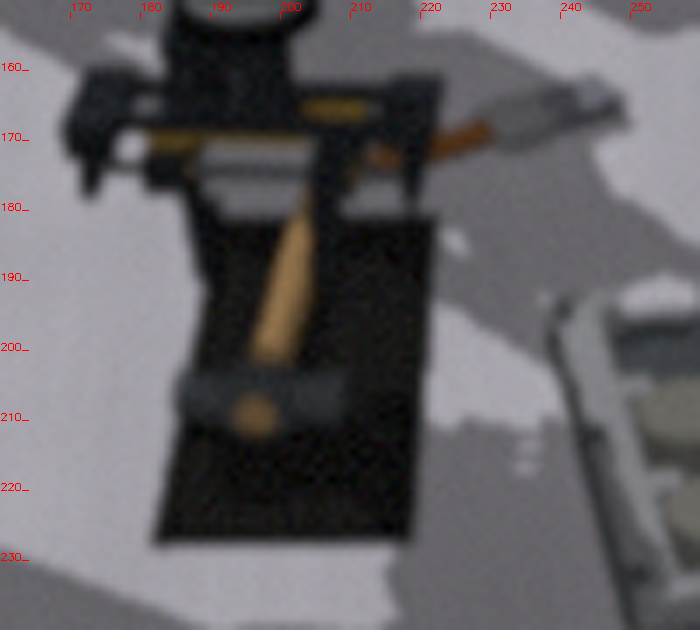

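View pics/t21.png

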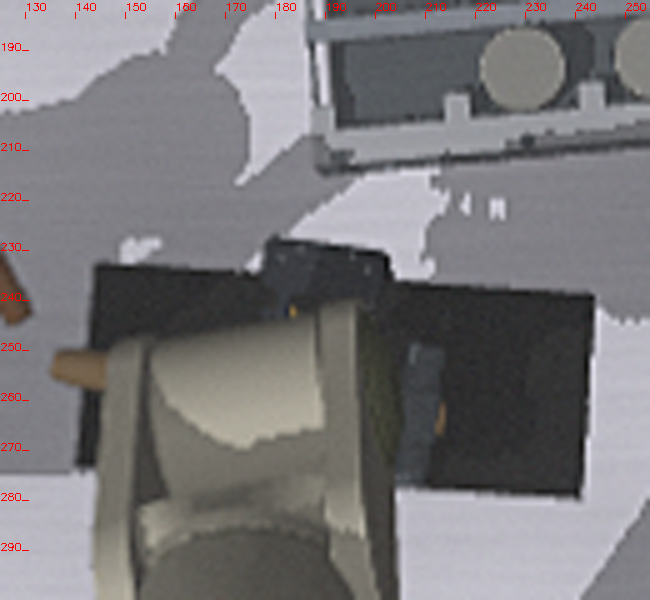

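>>> step_arm(
  deltas="0.003 0.003 0.06 0 0 0; 0 0 0.06 0 0 0; 0 0 0.048 0 0 0; 0 0 0 0 0 0; 0 0 0 0 0 0",
)

```text
t: 39.52
tcp_pos: [0.3705, 0.1759, 0.0114]
tool_rot: [0.761, 0.648, 0.0, 0.0]
contact_force: [-0.9, 0.0, -0.5]
grip_width: 0.0457
```

>>> step_arm(
  deltas="0 0 0 0 0 0; 0 0 0 0 0 0; 0 0 0 0 0 0; 0 0 0 0 0 0; 0 0 0 0 0 0",
  gripper=1,
  newtons=60,
)

```text
t: 39.93
tcp_pos: [0.37, 0.1761, 0.011]
tool_rot: [0.761, 0.648, 0.0, 0.0]
contact_force: [-1.7, -0.6, 7.7]
grip_width: 0.0215
```

```bash
python3 st.py
```

```text
t 39.93 tcp [0.37   0.1761 0.011 ] yaw 80.84 z [ 0.001  0.    -1.   ] F [-1.7 -0.6  7.7] w 0.0215 q [0.16 0.43 2.06 0.   0.65 0.32]
tcp in jig mm [-216.9  133.7]
```

>>> step_arm(
  deltas="0 0 0 0 0 0; 0 0 0 0 0 0; 0 0 0.014 0 0 0; 0 0 0 0 0 0; 0 0 0 0 0 0",
  gripper=0.55,
)

```text
t: 40.35
tcp_pos: [0.3697, 0.176, 0.0059]
tool_rot: [0.761, 0.648, -0.0, -0.0]
contact_force: [-0.5, -0.0, -0.3]
grip_width: 0.0398
```

>>> step_arm(
  deltas="0 0 0 0 0 0; 0 0 0 0 0 0; 0 0 0 0 0 0; 0 0 0 0 0 0; 0 0 0 0 0 0",
  gripper=1,
)

```text
t: 40.77
tcp_pos: [0.3699, 0.176, 0.0062]
tool_rot: [0.761, 0.648, 0.0, 0.0]
contact_force: [0.3, 0.2, -1.0]
grip_width: 0.0217
```

```bash
python3 st.py
```

```text
t 40.77 tcp [0.3699 0.176  0.0062] yaw 80.86 z [ 0.  0. -1.] F [ 0.3  0.2 -1. ] w 0.0217 q [0.16 0.44 2.06 0.   0.63 0.32]
tcp in jig mm [-217.1  133.6]
```

>>> step_arm(
  deltas="0 0 -0.06 0 0 0; 0 0 -0.08 0 0 0; 0 0 -0.06 0 0 0; -0.06 0 -0.06 0 0 0; -0.12 0 -0.03 0 0 0",
)

```text
t: 41.18
tcp_pos: [0.3619, 0.1237, 0.0948]
tool_rot: [0.76, 0.65, 0.001, 0.001]
contact_force: [2.5, -1.6, -4.4]
grip_width: 0.0213
```

>>> step_arm(
  deltas="-0.12 0 -0.04 0 0 0; -0.12 0 -0.04 0 0 0; -0.12 0 -0.04 0 0 0; -0.12 0 -0.04 0 0 0; -0.12 0 -0.02 0 0 0",
)

```text
t: 41.6
tcp_pos: [0.332, -0.0565, 0.1481]
tool_rot: [0.761, 0.649, 0.0, 0.0]
contact_force: [1.7, -0.5, -3.6]
grip_width: 0.0215
```

```bash
python3 st.py .6 -.215 .16 81;python3 - <<'E'
from h import *
t=shot("top");s=shot("side")
crop(t,125,180,325,300,4,"t22",20);crop(s,140,120,280,280,4,"s22",20)
E
```

```text
t 41.6 tcp [ 0.332  -0.0565  0.1481] yaw 80.86 z [ 0.001 -0.    -1.   ] F [ 1.7 -0.5 -3.6] w 0.0215 q [-0.52 -0.    2.13  0.    1.01 -0.36]
units [-0.38   0.966 -0.038] rows 8.0 per row [-0.0475  0.1208 -0.0048]
turn z units -0.002
tcp in jig mm [-270.1  -95.9]
```

View pics/s22.png

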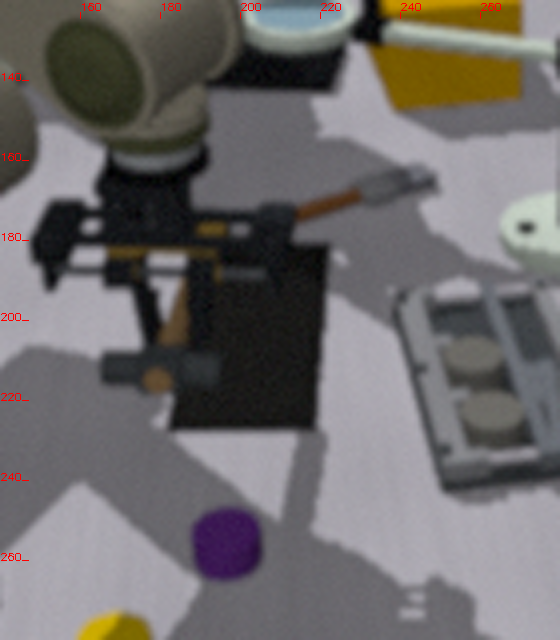

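View pics/t22.png

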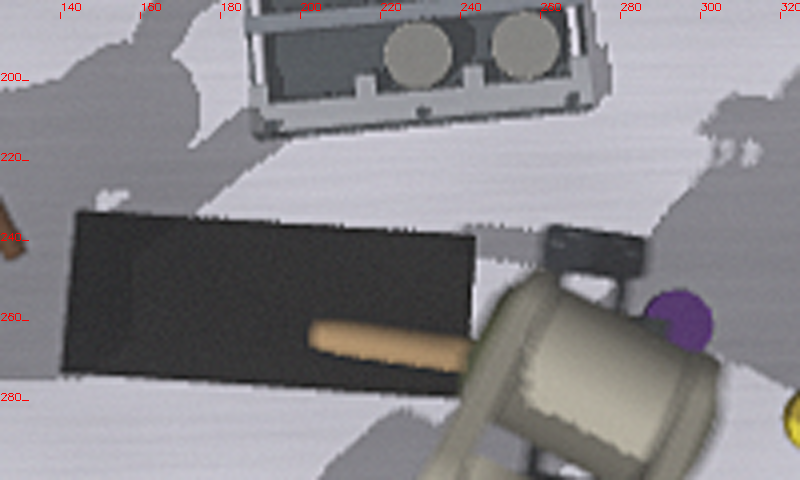

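>>> step_arm(
  deltas="-0.047 0.12 -0.006 0 0 0; -0.047 0.12 -0.006 0 0 0; -0.047 0.12 -0.006 0 0 0; -0.047 0.12 -0.006 0 0 0; -0.047 0.12 -0.006 0 0 0",
)

```text
t: 42.12
tcp_pos: [0.5003, -0.1531, 0.1552]
tool_rot: [0.761, 0.649, -0.0, -0.001]
contact_force: [0.2, -0.5, -3.7]
grip_width: 0.0215
```

>>> step_arm(
  deltas="-0.047 0.12 -0.006 0 0 0; -0.047 0.12 -0.006 0 0 0; -0.047 0.12 -0.006 0 0 0; 0 0 0 0 0 -0.1; 0 0 0 0 0 -0.114",
)

```text
t: 42.53
tcp_pos: [0.5999, -0.2118, 0.159]
tool_rot: [0.682, 0.731, -0.0, -0.002]
contact_force: [-0.9, -0.9, -4.4]
grip_width: 0.0217
```

>>> step_arm(
  deltas="0 0 0 0 0 -0.114; 0 0 0 0 0 -0.114; 0 0 0 0 0 -0.114; 0 0 0 0 0 -0.114; 0 0 0 0 0 -0.114",
)

```text
t: 42.95
tcp_pos: [0.5988, -0.2109, 0.1602]
tool_rot: [0.436, 0.9, 0.0, -0.001]
contact_force: [0.5, 0.8, -3.9]
grip_width: 0.0214
```

>>> step_arm(
  deltas="0 0 0 0 0 -0.114; 0 0 0 0 0 -0.114; 0 0 0 0 0 -0.114; 0 0 0 0 0 -0.114; 0 0 0 0 0 -0.114",
)

```text
t: 43.37
tcp_pos: [0.5988, -0.2109, 0.1602]
tool_rot: [0.152, 0.988, 0.001, -0.001]
contact_force: [0.3, -0.6, -3.7]
grip_width: 0.0216
```

>>> step_arm(
  deltas="0 0 0 0 0 -0.114; 0 0 0 0 0 -0.114; 0 0 0 0 0 -0.114; 0 0 0 0 0 0; 0 0 0 0 0 0",
)

```text
t: 43.78
tcp_pos: [0.5989, -0.2113, 0.1606]
tool_rot: [-0.021, 1.0, 0.001, -0.001]
contact_force: [1.1, -0.0, -4.2]
grip_width: 0.0213
```

```bash
python3 st.py .6034 -.2121 .10 183.75
```

```text
t 43.78 tcp [ 0.5989 -0.2113  0.1606] yaw -177.56 z [-0.002  0.001 -1.   ] F [ 1.1 -0.  -4.2] w 0.0213 q [-0.52  0.62  1.24  0.    1.29 -2.14]
units [-0.015 -0.004  0.202] rows 2.0 per row [-0.0076 -0.0018  0.101 ]
turn z units -0.022
tcp in jig mm [ -13.9 -267.9]
```

>>> step_arm(
  deltas="-0.015 -0.004 0.1 0 0 -0.022; 0 0 0.1 0 0 0; 0 0 0 0 0 0; 0 0 0 0 0 0",
)

```text
t: 44.12
tcp_pos: [0.603, -0.2125, 0.1006]
tool_rot: [-0.033, 0.999, 0.001, -0.002]
contact_force: [0.4, -0.9, -2.9]
grip_width: 0.0217
```

```bash
python3 st.py .6034 -.2121 .019 183.75;python3 - <<'E'
from h import *
t=shot("top");s=shot("side")
crop(t,220,130,340,270,5,"t23",10);crop(s,200,170,340,300,5,"s23",10)
E
```

```text
t 44.12 tcp [ 0.603  -0.2125  0.1006] yaw -176.2 z [-0.003  0.002 -1.   ] F [ 0.4 -0.9 -2.9] w 0.0217 q [-0.52  0.69  1.28 -0.    1.17 -2.16]
units [-0.002  0.001  0.272] rows 2.0 per row [-0.0011  0.0004  0.1359]
turn z units 0.001
tcp in jig mm [  -9.8 -269.3]
```

View pics/t23.png

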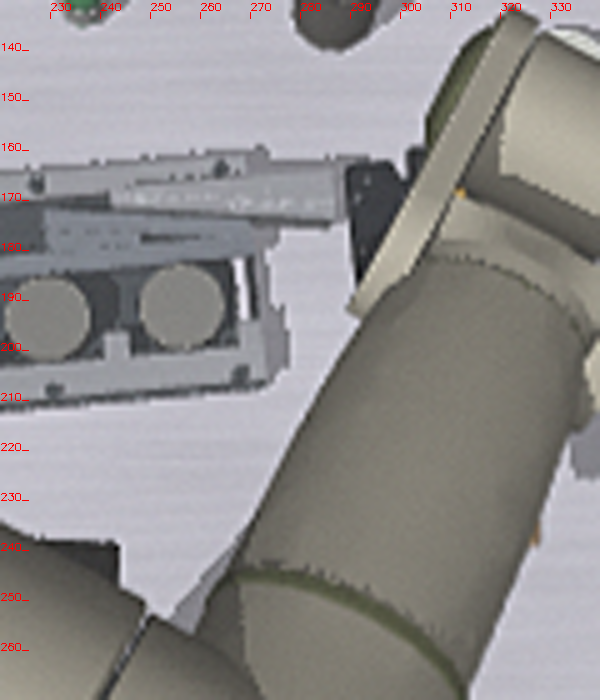

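View pics/s23.png

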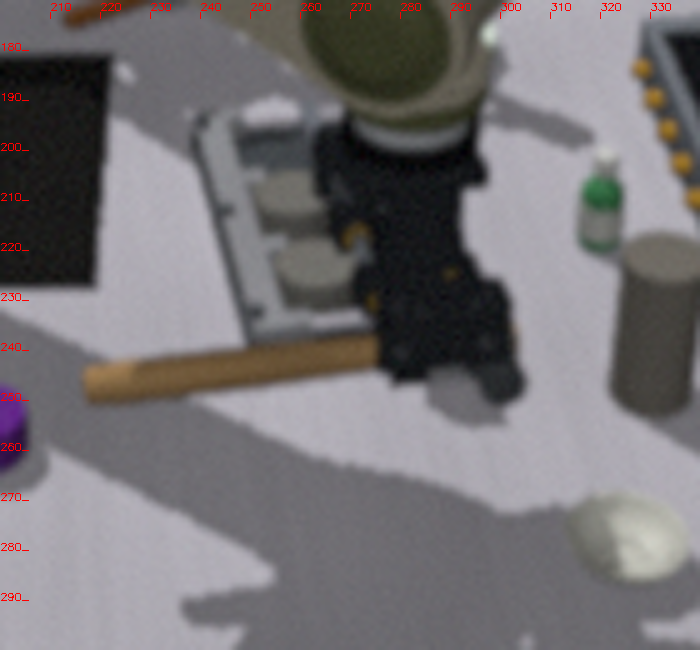

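>>> step_arm(
  deltas="0 0 0.1 0 0 0; 0 0 0.1 0 0 0; 0 0 0.07 0 0 0; 0 0 0 0 0 0; 0 0 0 0 0 0",
)

```text
t: 44.63
tcp_pos: [0.6042, -0.2134, 0.022]
tool_rot: [-0.034, 0.999, -0.0, 0.001]
contact_force: [-0.1, 0.5, -2.7]
grip_width: 0.0213
```

```bash
python3 st.py .6034 -.2121 .019 183.75;python3 - <<'E'
from h import *
t=shot("top");s=shot("side")
crop(s,200,190,320,300,6,"s24",10)
E
```

```text
t 44.63 tcp [ 0.6042 -0.2134  0.022 ] yaw -176.1 z [ 0.001 -0.001 -1.   ] F [-0.1  0.5 -2.7] w 0.0213 q [-0.52  0.79  1.33  0.    1.02 -2.16]
units [0.002 0.005 0.01 ] rows 1.0 per row [0.0023 0.0046 0.0101]
turn z units 0.002
tcp in jig mm [  -8.7 -270.3]
```

View pics/s24.png

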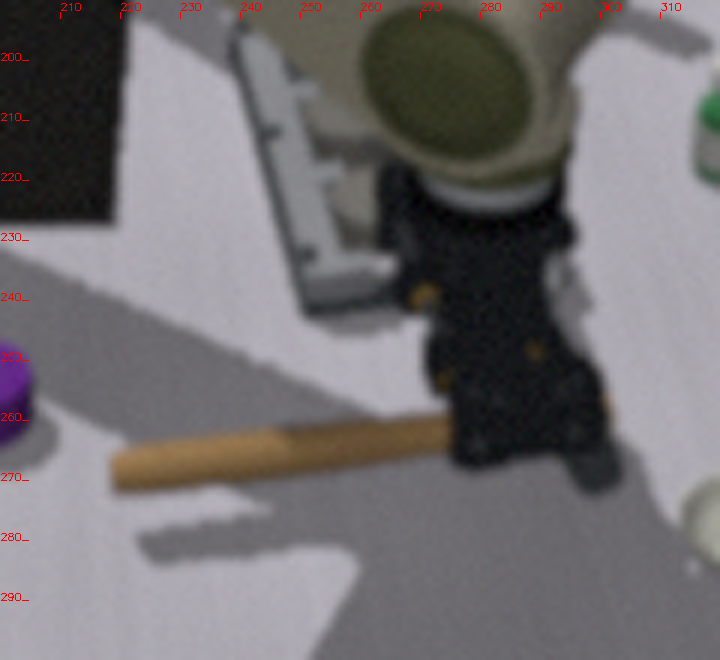

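>>> step_arm(
  deltas="0 0 0.008 0 0 0; 0 0.033 0 0 0 0; 0 0.033 0 0 0 0; 0 0.033 0 0 0 0; 0 0.033 0 0 0 0",
)

```text
t: 45.15
tcp_pos: [0.6008, -0.1722, 0.0185]
tool_rot: [-0.035, 0.999, -0.0, 0.0]
contact_force: [-0.8, -9.2, -3.7]
grip_width: 0.0218
```

>>> step_arm(
  deltas="0 0.033 0 0 0 0; 0 0 0 0 0 0",
)

```text
t: 45.32
tcp_pos: [0.6006, -0.162, 0.0187]
tool_rot: [-0.035, 0.999, -0.0, 0.0]
contact_force: [0.5, 0.4, -3.3]
grip_width: 0.0212
```

```bash
python3 st.py
```

```text
t 45.32 tcp [ 0.6006 -0.162   0.0187] yaw -175.99 z [ 0.001 -0.    -1.   ] F [ 0.5  0.4 -3.3] w 0.0212 q [-0.45  0.76  1.4   0.    0.98 -2.09]
tcp in jig mm [  -9.  -218.7]
```

>>> step_arm(
  deltas="0 -0.05 0 0 0 0; 0 -0.05 0 0 0 0; 0 0.045 0 0 0 0; 0 0.045 0 0 0 0; 0 0.045 0 0 0 0",
)

```text
t: 45.73
tcp_pos: [0.5994, -0.154, 0.0181]
tool_rot: [-0.033, 0.999, -0.001, 0.0]
contact_force: [-1.4, -14.7, -4.7]
grip_width: 0.0218
```

```bash
python3 st.py
```

```text
t 45.73 tcp [ 0.5994 -0.154   0.0181] yaw -176.16 z [ 0.    -0.001 -1.   ] F [ -1.4 -14.7  -4.7] w 0.0218 q [-0.44  0.75  1.41 -0.    0.97 -2.08]
tcp in jig mm [  -9.6 -210.8]
```

>>> step_arm(
  deltas="0 -0.05 0 0 0 0; 0 -0.05 0 0 0 0; 0 0.045 0 0 0 0; 0 0.045 0 0 0 0; 0 0.045 0 0 0 0",
)

```text
t: 46.15
tcp_pos: [0.5987, -0.1445, 0.0183]
tool_rot: [-0.033, 0.999, -0.001, 0.0]
contact_force: [5.0, -11.3, -4.5]
grip_width: 0.0219
```

```bash
python3 st.py
```

```text
t 46.15 tcp [ 0.5987 -0.1445  0.0183] yaw -176.17 z [ 0.001 -0.003 -1.   ] F [  5.  -11.3  -4.5] w 0.0219 q [-0.43  0.75  1.42 -0.    0.97 -2.06]
tcp in jig mm [  -9.7 -201.2]
```

>>> step_arm(
  deltas="0 -0.05 0 0 0 0; 0 -0.05 0 0 0 0; 0 0.045 0 0 0 0; 0 0.045 0 0 0 0; 0 0.04 0 0 0 0",
)

```text
t: 46.57
tcp_pos: [0.598, -0.1356, 0.0182]
tool_rot: [-0.034, 0.999, -0.002, 0.0]
contact_force: [2.4, -16.6, -4.9]
grip_width: 0.0216
```

```bash
python3 st.py
```

```text
t 46.57 tcp [ 0.598  -0.1356  0.0182] yaw -176.15 z [ 0.    -0.003 -1.   ] F [  2.4 -16.6  -4.9] w 0.0216 q [-0.41  0.74  1.43 -0.    0.96 -2.05]
tcp in jig mm [  -9.8 -192.3]
```

>>> step_arm(
  deltas="0 -0.06 0 0 0 0; 0 -0.06 0 0 0 0; 0 -0.06 0 0 0 0; 0 0 0 0 0 0",
)

```text
t: 46.9
tcp_pos: [0.602, -0.1907, 0.0183]
tool_rot: [-0.033, 0.999, -0.001, 0.0]
contact_force: [-0.2, -0.1, -3.3]
grip_width: 0.0216
```

```bash
python3 st.py;python3 - <<'E'
from h import *
t=shot("top");s=shot("side")
crop(t,215,145,295,205,9,"t25",10)
E
```

```text
t 46.9 tcp [ 0.602  -0.1907  0.0183] yaw -176.19 z [ 0.001 -0.001 -1.   ] F [-0.2 -0.1 -3.3] w 0.0216 q [-0.49  0.78  1.37 -0.    1.   -2.13]
tcp in jig mm [  -9.4 -247.5]
```

View pics/t25.png

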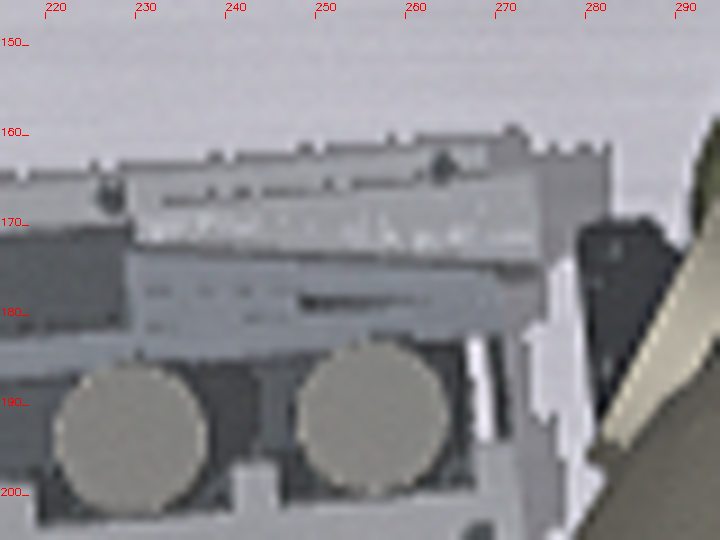

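```bash
python3 - <<'E'
from h import *
t=load("top")
a=np.radians(3.75);R=np.array([[np.cos(a),-np.sin(a)],[np.sin(a),np.cos(a)]]);O=np.array([.5952,.0569])
J=lambda w:(1000*R.T@(w[:2]-O)).round(1)
g=lambda x,y:(215+x/9,145+y/9)
print([J(onz(t,g(*p),.048)) for p in[(130,230),(540,175),(540,262)]],[J(onz(t,g(*p),.042)) for p in [(131,438),(374,415)]])
E
```

```text
[array([49.6, -6.7]), array([  56.3, -151.2]), array([  25.4, -148.2])] [array([-22.7,  -0.7]), array([-22.2, -85.7])]
```

>>> step_arm(
  deltas="0 0.05 0 0 0 0; 0 0.045 0 0 0 0; 0 0.045 0 0 0 0; 0 0.045 0 0 0 0; 0 0.01 0 0 0 0",
)

```text
t: 47.42
tcp_pos: [0.597, -0.1316, 0.0188]
tool_rot: [-0.035, 0.999, -0.004, -0.001]
contact_force: [-10.2, -36.6, -5.5]
grip_width: 0.022
```

```bash
python3 st.py
```

```text
t 47.42 tcp [ 0.597  -0.1316  0.0188] yaw -176.01 z [-0.001 -0.008 -1.   ] F [-10.2 -36.6  -5.5] w 0.022 q [-0.41  0.74  1.44 -0.01  0.96 -2.04]
tcp in jig mm [ -10.5 -188.2]
```

>>> step_arm(
  deltas="0 -0.06 0 0 0 0; 0 -0.06 0 0 0 0; 0 0.06 0 0 0 0; 0 0.06 0 0 0 0; 0 0.003 0 0 0 0",
)

```text
t: 47.83
tcp_pos: [0.5974, -0.1303, 0.0189]
tool_rot: [-0.034, 0.999, -0.004, 0.0]
contact_force: [-3.5, -29.5, -5.3]
grip_width: 0.0221
```

```bash
python3 st.py
```

```text
t 47.83 tcp [ 0.5974 -0.1303  0.0189] yaw -176.05 z [ 0.001 -0.008 -1.   ] F [ -3.5 -29.5  -5.3] w 0.0221 q [-0.4   0.74  1.44 -0.01  0.96 -2.04]
tcp in jig mm [ -10.  -186.9]
```

>>> step_arm(
  deltas="0 -0.06 0 0 0 0; 0 -0.06 0 0 0 0; 0 0.06 0 0 0 0; 0 0.06 0 0 0 0; 0 0.003 0 0 0 0",
)

```text
t: 48.25
tcp_pos: [0.5975, -0.1294, 0.0189]
tool_rot: [-0.034, 0.999, -0.004, 0.0]
contact_force: [-2.7, -29.5, -5.6]
grip_width: 0.0222
```

```bash
python3 st.py
```

```text
t 48.25 tcp [ 0.5975 -0.1294  0.0189] yaw -176.05 z [ 0.001 -0.008 -1.   ] F [ -2.7 -29.5  -5.6] w 0.0222 q [-0.4   0.74  1.44 -0.01  0.96 -2.04]
tcp in jig mm [  -9.9 -186.1]
```

>>> step_arm(
  deltas="0 -0.08 0 0 0 0; 0 -0.1 0 0 0 0; 0 -0.1 0 0 0 0; 0 0 -0.08 0 0 0; 0 0 -0.12 0 0 0",
)

```text
t: 48.67
tcp_pos: [0.6017, -0.2105, 0.0754]
tool_rot: [-0.034, 0.999, 0.002, -0.003]
contact_force: [0.9, -1.2, -4.9]
grip_width: 0.0214
```

```bash
python3 st.py;python3 - <<'E'
from h import *
t=shot("top");s=shot("side")
crop(t,215,145,295,205,9,"t26",10)
E
```

```text
t 48.67 tcp [ 0.6017 -0.2105  0.0754] yaw -176.13 z [-0.006  0.004 -1.   ] F [ 0.9 -1.2 -4.9] w 0.0214 q [-0.52  0.72  1.31  0.    1.13 -2.16]
tcp in jig mm [ -11.  -267.2]
```

View pics/t26.png

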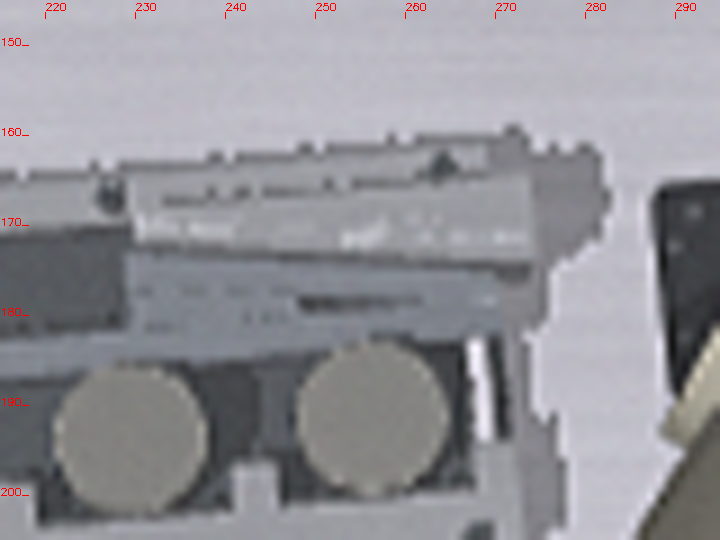

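>>> step_arm(
  deltas="0 0 -0.12 0 0 0; 0 0 -0.12 0 0 0; 0 0 -0.03 0 0 0.1; 0 0 0 0 0 0.11; 0 0 0 0 0 0.11",
)

```text
t: 49.18
tcp_pos: [0.6037, -0.2098, 0.1594]
tool_rot: [0.135, 0.991, -0.0, 0.0]
contact_force: [0.4, 0.7, -4.9]
grip_width: 0.0217
```

>>> step_arm(
  deltas="0 0 0 0 0 0.11; 0 0 0 0 0 0.11; 0 0 0 0 0 0.11; 0 0 0 0 0 0.11; 0 0 0 0 0 0.11",
)

```text
t: 49.6
tcp_pos: [0.6034, -0.2096, 0.1583]
tool_rot: [0.411, 0.912, 0.0, -0.001]
contact_force: [0.5, 0.1, -4.7]
grip_width: 0.0215
```

>>> step_arm(
  deltas="0 0 0 0 0 0.11; 0 0 0 0 0 0.11; 0 0 0 0 0 0.11; 0 0 0 0 0 0.11; 0 0 0 0 0 0.11",
)

```text
t: 50.02
tcp_pos: [0.6035, -0.2096, 0.1583]
tool_rot: [0.653, 0.757, 0.0, -0.001]
contact_force: [-0.7, -0.8, -4.2]
grip_width: 0.0215
```

>>> step_arm(
  deltas="0 0 0 0 0 0.11; 0 0 0 0 0 0.11; 0 0 0 0 0 0; 0 0 0 0 0 0",
)

```text
t: 50.35
tcp_pos: [0.6035, -0.2101, 0.1586]
tool_rot: [0.733, 0.681, -0.0, -0.0]
contact_force: [-0.0, 1.0, -3.7]
grip_width: 0.0215
```

```bash
python3 st.py .3796 .124 .12 85.4
```

```text
t 50.35 tcp [ 0.6035 -0.2101  0.1586] yaw 85.79 z [-0.001  0.001 -1.   ] F [-0.   1.  -3.7] w 0.0215 q [-0.52  0.63  1.23  0.    1.29 -0.44]
units [ 1.056 -0.826  0.13 ] rows 10.0 per row [ 0.1056 -0.0826  0.013 ]
turn z units 0.007
tcp in jig mm [  -9.2 -267. ]
```

>>> step_arm(
  deltas="0.105 -0.082 0.013 0 0 0.007; 0.105 -0.082 0.013 0 0 0; 0.105 -0.082 0.013 0 0 0; 0.105 -0.082 0.013 0 0 0; 0.105 -0.082 0.013 0 0 0",
)

```text
t: 50.77
tcp_pos: [0.4926, -0.0422, 0.1394]
tool_rot: [0.735, 0.678, 0.0, 0.0]
contact_force: [1.1, -0.2, -3.8]
grip_width: 0.0216
```

>>> step_arm(
  deltas="0.105 -0.082 0.013 0 0 0; 0.105 -0.082 0.013 0 0 0; 0.105 -0.082 0.013 0 0 0; 0.105 -0.082 0.013 0 0 0; 0.105 -0.082 0.013 0 0 0",
)

```text
t: 51.18
tcp_pos: [0.3834, 0.1249, 0.1202]
tool_rot: [0.735, 0.678, 0.0, 0.0]
contact_force: [1.5, 0.7, -3.6]
grip_width: 0.0214
```

>>> step_arm(
  deltas="0 0 0.05 0 0 0; 0 0 0.05 0 0 0; 0 0 0 0 0 0; 0 0 0 0 0 0",
)

```text
t: 51.52
tcp_pos: [0.3847, 0.1235, 0.0903]
tool_rot: [0.736, 0.677, -0.0, -0.0]
contact_force: [0.4, -0.7, -3.1]
grip_width: 0.0214
```

```bash
python3 st.py .3796 .124 .0075 85.4;python3 - <<'E'
from h import *
t=shot("top");s=shot("side")
crop(t,125,200,285,300,5,"t27",10);crop(s,160,150,260,240,7,"s27",10)
E
```

```text
t 51.52 tcp [0.3847 0.1235 0.0903] yaw 85.27 z [-0.001  0.    -1.   ] F [ 0.4 -0.7 -3.1] w 0.0214 q [0.02 0.25 2.02 0.   0.86 0.1 ]
units [ 0.    -0.017  0.276] rows 2.0 per row [ 1.000e-04 -8.500e-03  1.379e-01]
turn z units -0.002
tcp in jig mm [-205.7   80.2]
```

View pics/t27.png

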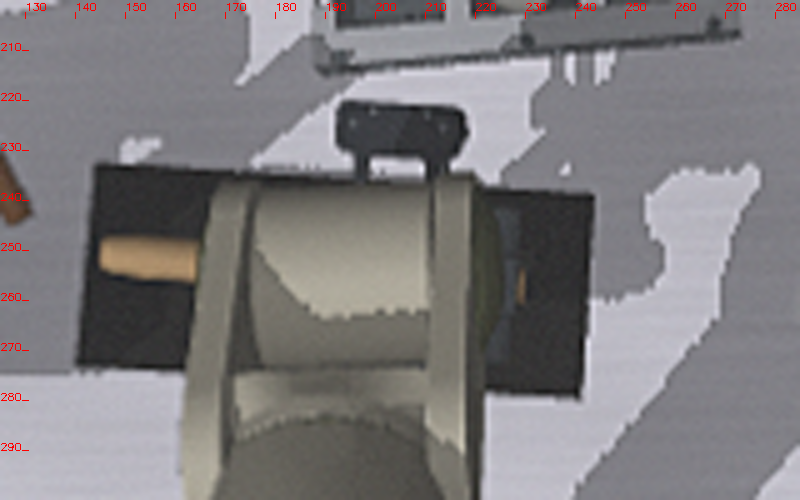

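View pics/s27.png

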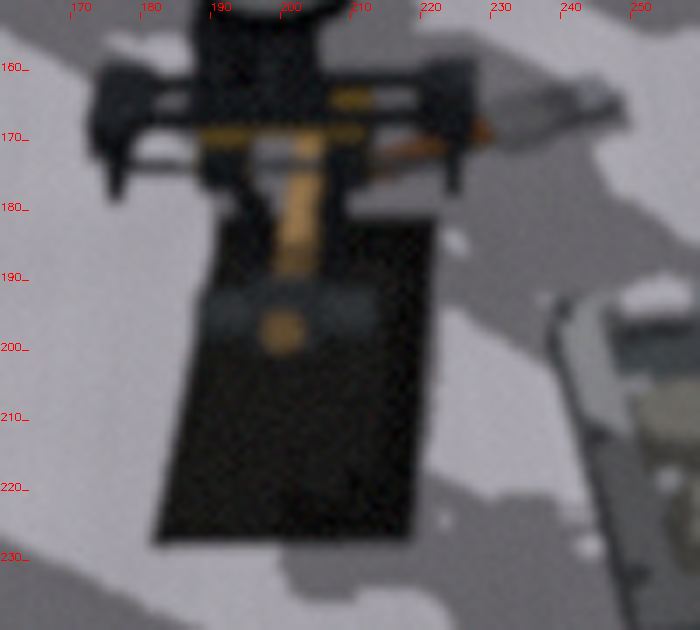

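>>> step_arm(
  deltas="0 -0.017 0.09 0 0 0; 0 0 0.09 0 0 0; 0 0 0.06 0 0 0; 0 0 0 0 0 0; 0 0 0 0 0 0",
)

```text
t: 52.03
tcp_pos: [0.3803, 0.1235, 0.0187]
tool_rot: [0.737, 0.676, -0.0, -0.0]
contact_force: [0.5, -0.2, -4.3]
grip_width: 0.0217
```

>>> step_arm(
  deltas="0 0 0.015 0 0 0; 0 0 0.015 0 0 0; 0 0 0 0 0 0; 0 0 0 0 0 0",
)

```text
t: 52.37
tcp_pos: [0.3801, 0.1237, 0.0096]
tool_rot: [0.737, 0.676, 0.0, 0.0]
contact_force: [0.1, -0.2, -4.4]
grip_width: 0.021
```

```bash
python3 st.py .3796 .124 .0065 85.4
```

```text
t 52.37 tcp [0.3801 0.1237 0.0096] yaw 85.12 z [ 0.001  0.    -1.   ] F [ 0.1 -0.2 -4.4] w 0.021 q [ 0.02  0.42  2.09 -0.    0.63  0.1 ]
units [ 0.001 -0.002  0.01 ] rows 1.0 per row [ 0.0008 -0.0018  0.0103]
turn z units -0.005
tcp in jig mm [-210.3   80.7]
```

>>> step_arm(
  deltas="0 0 0.006 0 0 0; 0 0 0.005 0 0 0; 0 0 0 0 0 0; 0 0 0 0 0 0",
)

```text
t: 52.7
tcp_pos: [0.3802, 0.1237, 0.0062]
tool_rot: [0.737, 0.676, 0.0, 0.0]
contact_force: [0.1, 0.4, 2.8]
grip_width: 0.0212
```

>>> step_arm(
  deltas="0 0 0 0 0 0; 0 0 0 0 0 0; 0 0 0 0 0 0; 0 0 0 0 0 0",
  gripper=0.5,
)

```text
t: 53.03
tcp_pos: [0.38, 0.1237, 0.0059]
tool_rot: [0.737, 0.676, 0.0, 0.0]
contact_force: [-0.1, 0.3, 0.7]
grip_width: 0.044
```

>>> step_arm(
  deltas="0 0 -0.05 0 0 0; 0 0 -0.1 0 0 0; 0 0 -0.13 0 0 0; 0 0 -0.13 0 0 0; 0 0 -0.13 0 0 0",
)

```text
t: 53.45
tcp_pos: [0.3793, 0.1237, 0.1698]
tool_rot: [0.737, 0.676, -0.0, -0.0]
contact_force: [0.9, -0.2, -0.4]
grip_width: 0.044
```

>>> step_arm(
  deltas="0 0 -0.13 0 0 0; 0 0 -0.13 0 0 0; 0 0 -0.13 0 0 0; 0 0 0 0 0 0",
  gripper=0.4,
)

```text
t: 53.78
tcp_pos: [0.3818, 0.1238, 0.2914]
tool_rot: [0.737, 0.676, 0.004, 0.004]
contact_force: [0.3, 0.7, 0.5]
grip_width: 0.0532
```

```bash
python3 st.py;python3 - <<'E'
from h import *
t=shot("top");s=shot("side")
crop(t,60,130,260,300,4,"t28",10);crop(s,160,110,310,240,5,"s28",10)
E
```

```text
t 53.78 tcp [0.3818 0.1238 0.2914] yaw 85.13 z [ 0.012  0.    -1.   ] F [0.3 0.7 0.5] w 0.0532 q [ 0.02 -0.01  1.74  0.    1.4   0.1 ]
tcp in jig mm [-208.6   80.8]
```

View pics/t28.png

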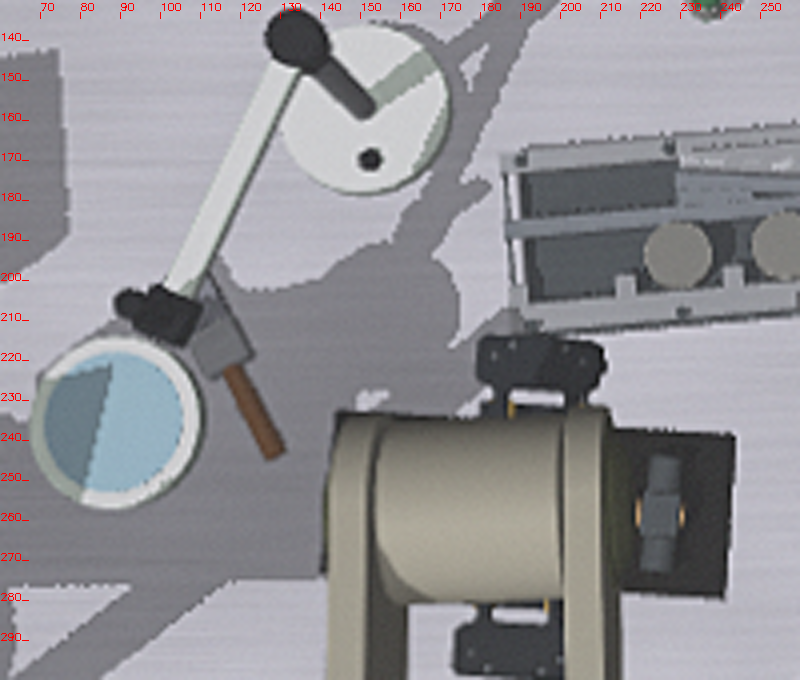

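View pics/s28.png

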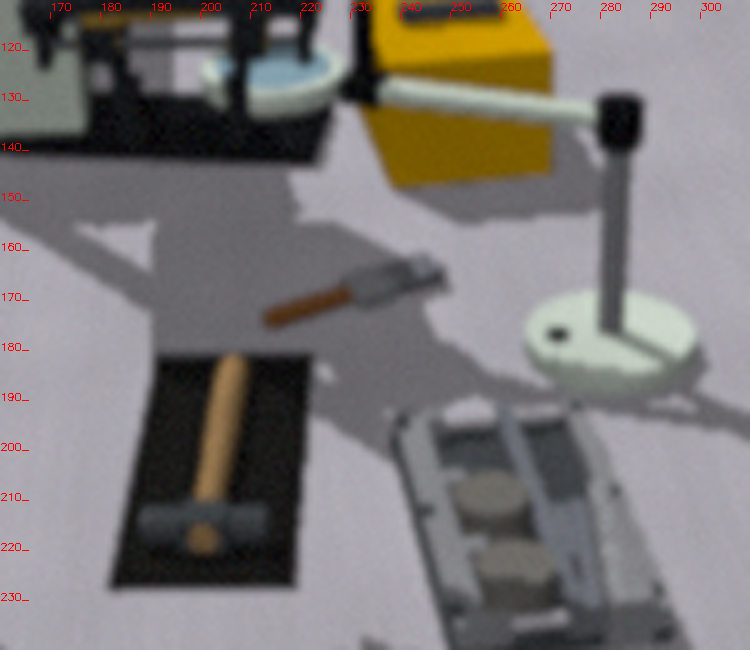

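```bash
python3 - <<'E'
from h import *
t=load("top");s=load("side")
hsv=cv2.cvtColor(t["img"],cv2.COLOR_RGB2HSV)
m=((hsv[...,0]>90)&(hsv[...,0]<110)&(hsv[...,1]>50)).astype(np.uint8);m=cv2.morphologyEx(m,cv2.MORPH_OPEN,np.ones((3,3)))
k,l,st,ce=cv2.connectedComponentsWithStats(m)
i=1+np.argmax([st[j,4] if ce[j][0]<130 else 0 for j in range(1,k)]);print(st[i],ce[i])
c=(60+118/4,130+421/4)  # white rim centre by eye
for p in (ce[i],c):
    L=onz(t,p,.212)[:2];A=np.array([.7055,.3095]);v=L-A;print(L,np.linalg.norm(v),np.degrees(np.arctan2(v[1],v[0])),"knob",A+.208*v/np.linalg.norm(v))
print("knobtop px obs ray",onz(t,(60+130/4,130+300/4),.28))
K=A+.208*v/np.linalg.norm(v)
print(proj(t,(*K,.28)),proj(s,(*K,.28)))
# target angle for lens over pocket1
P=np.array([.5732,.0555]);w=P-A;print("pocket angle",np.degrees(np.arctan2(w[1],w[0])),np.linalg.norm(w))
E
```

```text
[ 72 219  33  33 740] [ 89.70945946 235.33378378]
[0.4423638 0.4238685] 0.2869160404579856 156.50849390915224 knob [0.51473921 0.39241153]
[0.4426012  0.42444276] 0.28692789868821594 156.38442909270165 knob [0.51491919 0.39282439]
knobtop px obs ray [0.51498292 0.39198785 0.28      ]
[[ 92.17326923 205.03294137]] [[231.95495104 110.14894548]]
pocket angle -117.5134812723111 0.2863901010859139
```

>>> step_arm(
  deltas="0 0 -0.04 0 0 0.113; 0 0 0 0 0 0.113; 0 0 0 0 0 0.113; 0 0 0 0 0 0.113; 0 0 0 0 0 0.113",
)

```text
t: 54.3
tcp_pos: [0.3793, 0.1237, 0.295]
tool_rot: [0.903, 0.43, -0.002, -0.001]
contact_force: [-0.2, -0.7, 0.2]
grip_width: 0.0526
```

>>> step_arm(
  deltas="0 0 0 0 0 0.113; 0 0 0 0 0 0.113; 0 0 0 0 0 0.113; 0 0 0 0 0 0.113; 0 0 0 0 0 0.113",
)

```text
t: 54.72
tcp_pos: [0.3793, 0.1237, 0.295]
tool_rot: [0.989, 0.148, -0.002, -0.0]
contact_force: [0.2, -0.5, -0.5]
grip_width: 0.0526
```

>>> step_arm(
  deltas="0 0 0 0 0 0.113; 0 0 0 0 0 0.113; 0 0 0 0 0 0.113; 0 0 0 0 0 0.113; 0 0 0 0 0 0.113",
)

```text
t: 55.13
tcp_pos: [0.3793, 0.1237, 0.295]
tool_rot: [0.989, -0.147, -0.002, 0.0]
contact_force: [0.1, 0.2, 0.5]
grip_width: 0.0531
```

>>> step_arm(
  deltas="0 0 0 0 0 0.113; 0 0 0 0 0 0; 0 0 0 0 0 0",
)

```text
t: 55.38
tcp_pos: [0.3795, 0.1237, 0.2956]
tool_rot: [0.98, -0.201, -0.001, 0.0]
contact_force: [-0.5, 0.3, -0.6]
grip_width: 0.0528
```

```bash
python3 st.py .515 .3925 .30 -23.55
```

```text
t 55.38 tcp [0.3795 0.1237 0.2956] yaw -23.16 z [-0.003 -0.    -1.   ] F [-0.5  0.3 -0.6] w 0.0528 q [ 0.02 -0.01  1.73 -0.    1.43  1.99]
units [ 0.063 -1.001 -0.016] rows 8.0 per row [ 0.0079 -0.1252 -0.002 ]
turn z units 0.006
tcp in jig mm [-210.9   80.8]
```

>>> step_arm(
  deltas="0.008 -0.125 -0.004 0 0 0.006; 0.008 -0.125 -0.004 0 0 0; 0.008 -0.125 -0.004 0 0 0; 0.008 -0.125 -0.004 0 0 0; 0.008 -0.125 -0.004 0 0 0",
)

```text
t: 55.8
tcp_pos: [0.4664, 0.2925, 0.3019]
tool_rot: [0.979, -0.204, -0.001, 0.0]
contact_force: [0.7, -0.3, -0.4]
grip_width: 0.0526
```

>>> step_arm(
  deltas="0.008 -0.125 -0.004 0 0 0; 0.008 -0.125 -0.004 0 0 0; 0.008 -0.125 -0.004 0 0 0; 0 0 0 0 0 0; 0 0 0 0 0 0",
)

```text
t: 56.22
tcp_pos: [0.5181, 0.3917, 0.3036]
tool_rot: [0.979, -0.203, -0.001, 0.001]
contact_force: [0.5, -0.5, -1.1]
grip_width: 0.0528
```

```bash
python3 st.py .515 .3925 .242 -23.55
```

```text
t 56.22 tcp [0.5181 0.3917 0.3036] yaw -23.46 z [-0.003 -0.002 -1.   ] F [ 0.5 -0.5 -1.1] w 0.0528 q [ 0.47  0.58  0.93 -0.    1.63  2.45]
units [-0.01   0.001  0.206] rows 2.0 per row [-0.005   0.0006  0.1028]
turn z units 0.001
tcp in jig mm [-55.  339.2]
```

>>> step_arm(
  deltas="-0.008 0 0.08 0 0 0; 0 0 0.08 0 0 0; 0 0 0.045 0 0 0; 0 0 0 0 0 0; 0 0 0 0 0 0",
)

```text
t: 56.63
tcp_pos: [0.5155, 0.3908, 0.2455]
tool_rot: [0.979, -0.205, -0.0, 0.0]
contact_force: [0.0, -0.0, 0.9]
grip_width: 0.0529
```

>>> step_arm(
  deltas="0 0 0 0 0 0; 0 0 0 0 0 0; 0 0 0 0 0 0; 0 0 0 0 0 0; 0 0 0 0 0 0",
  gripper=1,
  newtons=30,
)

```text
t: 57.05
tcp_pos: [0.5159, 0.3919, 0.2454]
tool_rot: [0.979, -0.205, 0.0, -0.0]
contact_force: [0.5, 2.0, 0.7]
grip_width: 0.0216
```

>>> step_arm(
  deltas="0 0 0 0 0 0; 0 0 0 0 0 0; 0 0 0 0 0 0",
)

```text
t: 57.3
tcp_pos: [0.5158, 0.392, 0.2455]
tool_rot: [0.979, -0.205, 0.0, -0.0]
contact_force: [-0.3, 1.9, 2.9]
grip_width: 0.0191
```

```bash
cat > arc.py <<'E'
from h import *
s=ctrl.get_state();A=np.array([.7055,.3095]);v=s["tcp_pos"][:2]-A;print("arc r",np.linalg.norm(v).round(4),"ang",np.degrees(np.arctan2(v[1],v[0])).round(2))
E
python3 st.py; python3 arc.py
```

```text
t 57.3 tcp [0.5158 0.392  0.2455] yaw -23.71 z [ 0.001  0.001 -1.   ] F [-0.3  1.9  2.9] w 0.0191 q [0.47 0.59 1.07 0.   1.48 2.45]
tcp in jig mm [-57.3 339.5]
arc r 0.2068 ang 156.5
```

>>> step_arm(
  deltas="0.0009 0.0347 0 0 0 -0.0478; 0.0009 0.0347 0 0 0 -0.0478; 0.0009 0.0347 0 0 0 -0.0478; 0.0009 0.0347 0 0 0 -0.0478; 0.0009 0.0347 0 0 0 -0.0478",
)

```text
t: 57.72
tcp_pos: [0.5011, 0.3418, 0.2454]
tool_rot: [0.997, -0.08, 0.001, -0.001]
contact_force: [3.6, 3.4, 3.0]
grip_width: 0.0189
```

```bash
python3 st.py; python3 arc.py
```

```text
t 57.72 tcp [0.5011 0.3418 0.2454] yaw -9.22 z [ 0.001  0.001 -1.   ] F [3.6 3.4 3. ] w 0.0189 q [0.41 0.49 1.22 0.   1.43 2.14]
tcp in jig mm [-75.3 290.5]
arc r 0.207 ang 171.01
```

Tracking well.

>>> step_arm(
  deltas="0.0009 0.0347 0 0 0 -0.0478; 0.0009 0.0347 0 0 0 -0.0478; 0.0009 0.0347 0 0 0 -0.0478; 0.0009 0.0347 0 0 0 -0.0478; 0.0009 0.0347 0 0 0 -0.0478",
)

```text
t: 58.13
tcp_pos: [0.4993, 0.2899, 0.2454]
tool_rot: [0.999, 0.045, 0.001, -0.001]
contact_force: [4.4, 2.8, 2.2]
grip_width: 0.019
```

>>> step_arm(
  deltas="0.0009 0.0347 0 0 0 -0.0478; 0.0009 0.0347 0 0 0 -0.0478; 0.0009 0.0347 0 0 0 -0.0478; 0.0009 0.0347 0 0 0 -0.0478; 0.0009 0.0347 0 0 0 -0.0478",
)

```text
t: 58.55
tcp_pos: [0.5106, 0.2393, 0.2455]
tool_rot: [0.986, 0.169, 0.001, -0.001]
contact_force: [5.0, 6.3, 0.5]
grip_width: 0.0195
```

```bash
python3 st.py; python3 arc.py
```

```text
t 58.55 tcp [0.5106 0.2393 0.2455] yaw 19.45 z [ 0.002  0.002 -1.   ] F [5.  6.3 0.5] w 0.0195 q [0.23 0.39 1.37 0.   1.38 1.46]
tcp in jig mm [-72.5 187.6]
arc r 0.2072 ang -160.2
```

>>> step_arm(
  deltas="0.0009 0.0347 0 0 0 -0.0478; 0.0009 0.0347 0 0 0 -0.0478; 0.0009 0.0347 0 0 0 -0.0478; 0.0009 0.0347 0 0 0 -0.0478; 0.0009 0.0347 0 0 0 -0.0478",
)

```text
t: 58.97
tcp_pos: [0.534, 0.1932, 0.2455]
tool_rot: [0.957, 0.291, 0.001, -0.001]
contact_force: [6.2, 7.8, 1.2]
grip_width: 0.0191
```

>>> step_arm(
  deltas="0.0009 0.0347 0 0 0 -0.0478; 0.0009 0.0347 0 0 0 -0.0478; 0.0009 0.0347 0 0 0 -0.0478; 0.0009 0.0347 0 0 0 -0.0478; 0.0009 0.0347 0 0 0 -0.0478",
)

```text
t: 59.38
tcp_pos: [0.5679, 0.1545, 0.2455]
tool_rot: [0.913, 0.408, 0.002, -0.001]
contact_force: [4.7, 9.1, 0.9]
grip_width: 0.0191
```

>>> step_arm(
  deltas="0.0009 0.0347 0 0 0 -0.0478; 0.0009 0.0347 0 0 0 -0.0478; 0.0009 0.0347 0 0 0 -0.0478; 0.0009 0.0347 0 0 0 -0.0478; 0 0 0 0 0 0",
)

```text
t: 59.8
tcp_pos: [0.6026, 0.1297, 0.2455]
tool_rot: [0.868, 0.497, 0.003, -0.0]
contact_force: [6.8, 8.5, 1.6]
grip_width: 0.0189
```

>>> step_arm(
  deltas="0 0 0 0 0 0; 0 0 0 0 0 0",
)

```text
t: 59.97
tcp_pos: [0.6017, 0.1302, 0.2455]
tool_rot: [0.868, 0.496, 0.002, -0.0]
contact_force: [6.4, 8.0, 1.0]
grip_width: 0.0188
```

```bash
python3 st.py; python3 arc.py; python3 - <<'E'
from h import *
t=shot("top");crop(t,110,110,300,240,4,"t29",10)
E
```

```text
t 59.97 tcp [0.6017 0.1302 0.2455] yaw 59.5 z [ 0.003  0.003 -1.   ] F [6.4 8.  1. ] w 0.0188 q [0.02 0.51 1.19 0.   1.44 0.55]
tcp in jig mm [11.3 72.7]
arc r 0.2072 ang -120.07
```

View pics/t29.png

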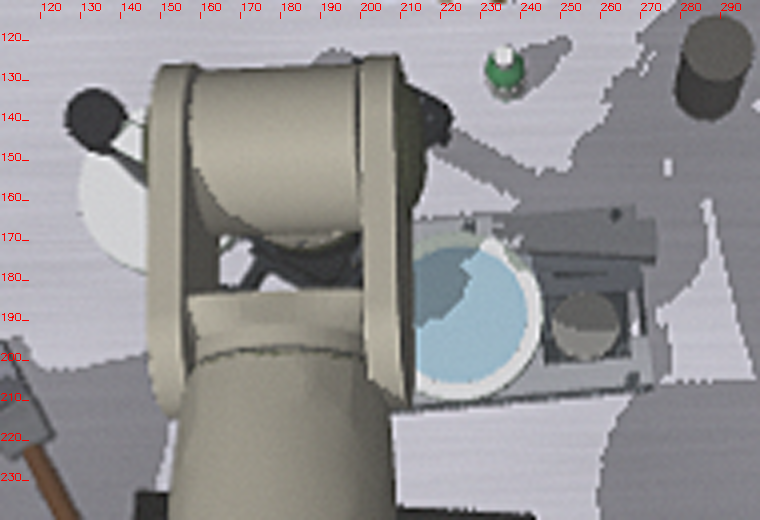

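>>> step_arm(
  deltas="0.0009 0.0320 0 0 0 -0.044; 0 0 0 0 0 0; 0 0 0 0 0 0",
)

```text
t: 60.27
tcp_pos: [0.6101, 0.1256, 0.2455]
tool_rot: [0.856, 0.516, 0.002, -0.0]
contact_force: [6.2, 7.2, 0.6]
grip_width: 0.0191
```

>>> step_arm(
  deltas="0 0 0 0 0 0; 0 0 0 0 0 0; 0 0 0 0 0 0; 0 0 0 0 0 0; 0 0 0 0 0 0",
  gripper=0.5,
)

```text
t: 60.68
tcp_pos: [0.609, 0.1241, 0.2449]
tool_rot: [0.857, 0.516, -0.0, -0.0]
contact_force: [0.1, 0.9, 0.4]
grip_width: 0.0437
```

>>> step_arm(
  deltas="0 0 -0.06 0 0 0; 0 0 -0.1 0 0 0; 0 0 -0.1 0 0 0; 0 0 -0.1 0 0 0; 0 0 0 0 0 0",
)

```text
t: 61.1
tcp_pos: [0.6098, 0.1242, 0.3593]
tool_rot: [0.857, 0.516, 0.004, 0.003]
contact_force: [1.2, 0.5, 0.5]
grip_width: 0.0442
```

```bash
python3 st.py .3 -.4 .33
```

```text
t 61.1 tcp [0.6098 0.1242 0.3593] yaw 62.08 z [ 0.01  0.   -1.  ] F [1.2 0.5 0.5] w 0.0442 q [ 0.01  0.5   0.92 -0.    1.71  0.5 ]
units [-2.028 -0.095  0.087] rows 15.0 per row [-0.1352 -0.0064  0.0058]
tcp in jig mm [19.  66.2]
```

>>> step_arm(
  deltas="-0.13 -0.006 0 0 0 0; -0.13 -0.006 0 0 0 0; -0.13 -0.006 0 0 0 0; -0.13 -0.006 0 0 0 0; -0.13 -0.006 0 0 0 0",
)

```text
t: 61.52
tcp_pos: [0.5084, -0.045, 0.3527]
tool_rot: [0.857, 0.516, -0.0, -0.0]
contact_force: [1.8, -0.5, 0.3]
grip_width: 0.0441
```

>>> step_arm(
  deltas="-0.13 -0.006 0 0 0 0; -0.13 -0.006 0 0 0 0; -0.13 -0.006 0 0 0 0; -0.13 -0.006 0 0 0 0; -0.13 -0.006 0 0 0 0",
)

```text
t: 61.93
tcp_pos: [0.4092, -0.2132, 0.3528]
tool_rot: [0.857, 0.516, -0.0, 0.0]
contact_force: [0.5, -0.3, -0.2]
grip_width: 0.0441
```

>>> step_arm(
  deltas="-0.13 -0.006 0 0 0 0; -0.13 -0.006 0 0 0 0; -0.13 -0.006 0 0 0 0; 0 0 0 0 0 0; 0 0 0 0 0 0",
)

```text
t: 62.35
tcp_pos: [0.3501, -0.3138, 0.3525]
tool_rot: [0.858, 0.514, -0.0, -0.0]
contact_force: [0.0, 0.4, 1.1]
grip_width: 0.044
```

```bash
python3 st.py; python3 - <<'E'
from h import *
t=shot("top");s=shot("side")
cv2.imwrite("pics/t30.png",cv2.resize(t["img"][:,:,::-1],(800,600),interpolation=cv2.INTER_CUBIC))
crop(s,160,110,360,260,4,"s30",10)
hsv=cv2.cvtColor(t["img"],cv2.COLOR_RGB2HSV)
m=((hsv[...,0]>90)&(hsv[...,0]<110)&(hsv[...,1]>50)).astype(np.uint8);m=cv2.morphologyEx(m,cv2.MORPH_OPEN,np.ones((3,3)))
k,l,st,ce=cv2.connectedComponentsWithStats(m)
i=1+np.argmax([st[j,4] if 150<ce[j][0]<280 and 120<ce[j][1]<240 else 0 for j in range(1,k)]);print(st[i],ce[i])
L=onz(t,ce[i],.212);print(L,"to pocket1 mm",1000*np.linalg.norm(L[:2]-[.5732,.0555]))
# hammer
g=(60+660/4,130+515/4)
hd=onz(t,g,.031)[:2];C=np.array([.3829,.1779]);a=np.radians(85.37)
print("head in mat",np.array([[np.cos(a),np.sin(a)],[-np.sin(a),np.cos(a)]])@(hd-C))
E
```

```text
t 62.35 tcp [ 0.3501 -0.3138  0.3525] yaw 61.89 z [-0.001  0.001 -1.   ] F [0.  0.4 1.1] w 0.044 q [-0.98  0.13  1.43  0.    1.58 -0.49]
tcp in jig mm [-268.8 -353.9]
[210 168  34  33 885] [226.26101695 183.81129944]
[0.5733032  0.05495399 0.212     ] to pocket1 mm 0.5556825859220137
head in mat [-0.10549322  0.00327404]
```

View pics/t30.png

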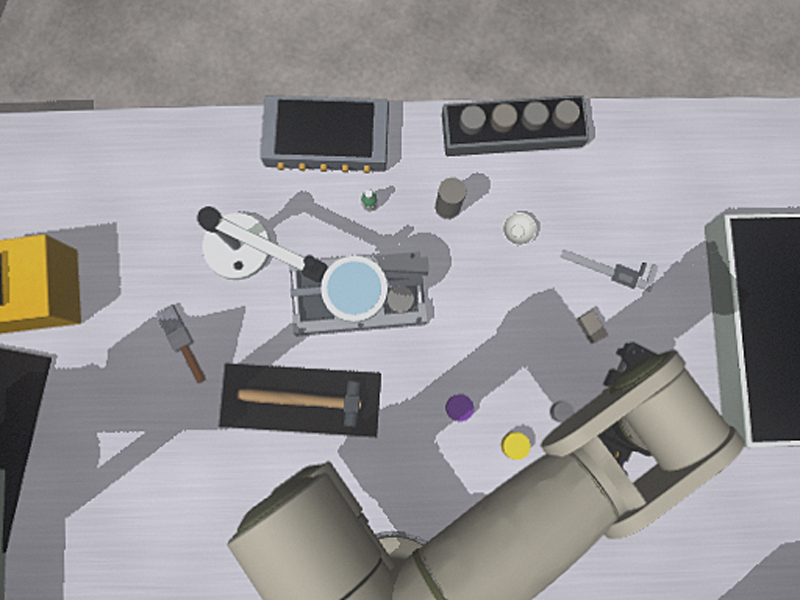

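View pics/s30.png

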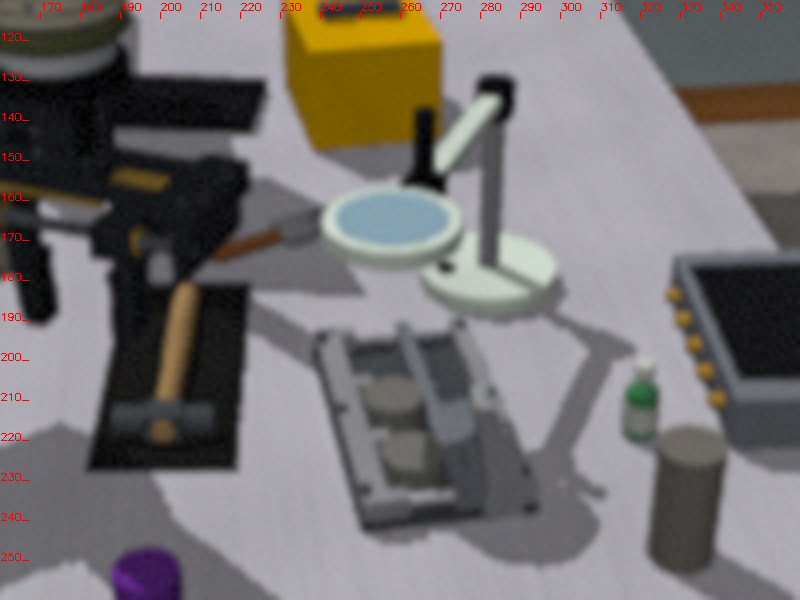

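```bash
python3 -c "
from workcell import ctrl
print(ctrl.job_done())"
```

```text
the job is handed in; nothing more can be done
None
```

The job is done and handed in, at about 62 s on the robot's clock; no verdict is reported.

**What I did**
- I swung the magnifier clear of the jig.
- I put both grey discs on the bench into pockets 0 and 1. I found no third one; I left the purple and yellow discs and the four in the rack alone.
- I set the wedge in the slot at about y = -125 mm by hand, let go, then drove it in with seven hammer blows.
- I laid the hammer back on its mat and swung the magnifier back.

**Last checks in the pictures**
- **Lens:** less than 1 mm from the middle pocket, seen from above.
- **Hammer:** lying lengthwise on the mat, with its head about 3 mm off the mat's long axis.
- **Discs:** flat in their pockets. After four of the seven blows they measured about 22.5 mm to the front-rail side of the jig centre, which is the seated position.
- **Wedge:** origin at about y = -88 mm. The last three blows moved it only about 1 mm each, at 30 to 37 N.
- **Bystanders:** all in their starting places as far as I could see.

**What went wrong on the way**
- The knob slipped out of the fingers at the end of the first swing, but the lens was already well clear.
- The wedge tip caught the edge of the jig plate once, at 21 N, and I raised it.
- The hammer was knocked a few centimetres while the arm was away, so I measured it again before gripping it.

**Not measured:** I had no reading of the clamping forces between wedge, jaw and discs. I judged them tight from the blow forces and the pictures only.

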